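Change over the vials of a block heater switched from behind its splash guard

ROBOT

A 7-joint arm with a two-finger parallel gripper is mounted at the origin on a cart in front of the work surface, level with it; the furniture and walls round the work are solid. World frame = base frame: x ahead of the robot, y to its left, z up, the work surface at z = 0. Lengths are in m, angles in degrees, forces in N, time in s.
With the tool pointing down it reaches from about 0.35 to 0.9 m from the base axis. Payload 7.2 kg.
Tool frame: the origin (TCP) lies at the very end of the fingers, on their centre line; the grasp point (between the pads) lies grip_point_offset behind it (grip_point_offset is the distance from the TCP to the grasp point, in m); z points along the fingers, y is the direction in which the jaws open and shut (so a half turn about z gives the same grasp; the last joint's range is limited). The gripper opens to 85 mm and grips with 20 to 120 N. Pads are 22 mm wide; open, the fingers measure 114 mm over their backs; the gripper's body (76 mm by 85 mm) begins 54 mm behind the grasp point. The pads swing forward as they close: fully open they stand 13 mm farther back than shut.
Start: joints at [62.097, 23.554, -0.728, 91.456, 0.321, 64.991, -4.71], TCP at [0.254, -0.571, 0.231] pointing down, gripper open.
Joint ranges: [-169.25, 169.25], [-16.82, 113.86], [-84.01, 82.57], [7.8, 145.47], [-59.2, 239.2], [7.22, 106.19], [-163.78, 163.78]. Speed limits (degrees/s): [136.94, 136.94, 172.46, 172.46, 180, 180, 180].

INTERFACE

Orientations are given as a 3x3 rotation matrix whose columns are the frame's x, y, z axes.
In Python, from rig import observe, snapshot, close_job, grip_point_offset gives the robot as it stands.
- The arm moves only by the tool move_arm, never from a script. Its argument "rows" is a list of rows, each a list of 3 entries, a list of its own where there are three numbers: the shift along the world's x, y, z in m, then the turn, a rotation vector about the world's x, y, z in degrees, then the closure, from 0 (fully open) to 1 (shut). In form: [[[dx, dy, dz], [wx, wy, wz], claw], ...]. A call has 1 to 20 rows; each row shifts and turns the commanded pose from where the row before left it; what a row does not reach is not made up. A row lasts 1/8 s, in which the tool goes at most 62.5 mm and 10.7 degrees, less where a joint would pass 70% of its speed; a pose out of reach is approached as far as the arm can. A call with a gripper value outside its range is refused whole. The fingers move at their own pace and stop on an object; "force" is the grip in N (left out, the last holds). Time passes only in rows, so rows that do not move let the fingers close. It gives the time, the measured TCP pose, the force and the opening at its end, in the units of the state.
- observe(): the state, without advancing time (a new reading comes with each control period).
- snapshot(name): name is "scene" or "top" or "wrist"; returns a dict with "frame" (480x640x3 uint8, red, green, blue), "range_z" (480x640 float32, m along the optical axis (not along the pixel's ray), 0 where there is no reading), "fx", "fy", "cx", "cy" (pixels), "pose" (4x4, takes a point from camera to world coordinates). Camera axes: x right, y up, looking along -z (the intrinsics and any distortion apply to the point x, -y, -z); pixel columns grow to the right and rows downward; lengths in m; the calibration is good to about 2 mm. The wrist camera is an equidistant fisheye: a pixel r from the principal point sees the ray r / f radians off the axis. A picture is of the moment at which its call begins.
- close_job(): hands the job in, once; it reports no verdict.
The state is a dict: "time": time; "q": joint angles; "qvel": joint speeds; "tau": joint torques, N m; "position": TCP position; "tcp_rot": TCP orientation; "contact_force": force on the tool from outside, world axes, zero at the start; "torque": the same for the moment, N m; "opening": opening from 0.0 (shut) to 1.0 (fully open).
Only numpy, scipy, OpenCV 4.12 (cv2) and the standard library are available. Lean on these libraries where they do the work, as an engineer would, in place of code of your own. Each camera call takes 0.05 s, during which the arm holds its last target.

TASK

Change over the block heater: first switch it off with the hook rod, then move the vials that stand in its wells into the cooling rack and seat the fresh vials from the carrier fully down in the wells. Then switch it on again with the hook rod and lay the rod back level in its rest. The toggle sits behind the clear splash guard: reach it over the guard with the rod only, keeping the hand on the operator's side of the guard, and leave everything else where it stands.

Things in the scene. Friction and masses are not known exactly. Their poses are not given: they have to be found in the camera images.
- heater: Block heater fixed to the bench. Origin on the bench midway under its splash guard; x points away from the operator, square through the guard, y to the left, z up. White housing 124 mm wide, x = -106 to 12 mm, its aluminium block's top at z = 78 mm; three wells in a row along y at x = -66 mm, 40 mm apart. Behind the guard a grey supply box, x = 12 to 96, y = -42 to 42 mm, top at z = 70 mm, bears the toggle.
- guard_top (a point): Middle of the top edge of the heater's splash guard, 135 mm above the bench: an upright clear pane in an aluminium frame, 124 mm wide (y) and 10 mm thick, between the wells and the supply box.
- well_0 (a point): Centre of the floor of the right-hand well (y = -40 mm on the heater), 58 mm above the bench; its axes are the heater's. Wells are round, 30 mm across, 20 mm deep, mouth at 78 mm above the bench.
- well_1 (a point): Same for the middle well.
- well_2 (a point): Same for the left-hand well (y = +40 mm on the heater).
- toggle (a joint): Angle (rad) of the steel toggle lever: 0 = off, leaning 0.4 rad from vertical towards the guard and the operator; 0.8 = on, leaning 0.4 rad away from them. Stops at 0 and 0.8; it stays where it is left and needs about 1 N at its tip. Over 0.65 is on, under 0.15 off. Pivot at x = 56, y = 0, z = 73 mm in the heater's frame, axis along its y.
- toggle_tip (a point): Centre of the 11 mm ball at the end of the toggle lever, 31 mm from its pivot (101 mm above the bench when leaning fully); the lever's shank is 6.4 mm thick. The gap from the guard's rear face to the ball is about 33 mm when off.
- rack: White cooling rack fixed to the bench, a block 46 x 128 x 40 mm, three holes in a row along its y axis, 40 mm apart. Origin at the centre of its underside, z up. Round holes 30 mm across, 17 mm deep.
- hole_0 (a point): Centre of the floor of the hole at y = -40 mm, 23 mm above the bench; its axes are the rack's.
- hole_1 (a point): Same for the middle hole.
- hole_2 (a point): Same for the hole at y = +40 mm.
- hook_rod: Loose hook rod, about 90 g. Origin at the centre of its black handle, a bar 80 mm long (x), 13 mm wide (y), 16 mm tall (z), gripped across y. From the handle's +x end a 6 mm steel rod runs on level to x = 115 mm and is there bent straight down to 95 mm below the handle's middle line. It starts lying level in its rest, the leg hanging free.
- rod_tip (a point): Lower end of the rod's bent leg, at (115, 0, -95) mm in the rod's frame; the leg is 6 mm thick and vertical when the handle is level.
- rod_rest: Fixed bench rest of the hook rod: base plate 90 x 44 x 6 mm, two upright forks at x = -30 and +30 mm (6 mm thick, 30 mm wide, 54 mm clear between them). Origin at the centre of its underside, x along the lying rod towards its bent end. The handle lies on the fork floors, 102 mm above the bench, between prongs 18 mm apart that rise to 113 mm.
- rest_seat (a point): Where the centre of the rod's handle lies when it rests properly, 110 mm above the bench; its axes are the rest's.
- done_1: Small amber glass vial with a white screw cap (all vials are alike): 27 mm across, 45 mm tall, 60 g; stands on its flat foot. Origin at the centre of its underside, z up its length. In a well or hole grip it 20 to 36 mm above the underside (the topmost 7 mm of the cap give no hold). A finished vial that starts in one of the heater's wells, or is absent (None).
- done_2: Small amber glass vial with a white screw cap (all vials are alike): 27 mm across, 45 mm tall, 60 g; stands on its flat foot. Origin at the centre of its underside, z up its length. In a well or hole grip it 20 to 36 mm above the underside (the topmost 7 mm of the cap give no hold). A finished vial that starts in one of the heater's wells, or is absent (None).
- done_3: Small amber glass vial with a white screw cap (all vials are alike): 27 mm across, 45 mm tall, 60 g; stands on its flat foot. Origin at the centre of its underside, z up its length. In a well or hole grip it 20 to 36 mm above the underside (the topmost 7 mm of the cap give no hold). A finished vial that starts in one of the heater's wells, or is absent (None).
- fresh_1: Small amber glass vial with a white screw cap (all vials are alike): 27 mm across, 45 mm tall, 60 g; stands on its flat foot. Origin at the centre of its underside, z up its length. In a well or hole grip it 20 to 36 mm above the underside (the topmost 7 mm of the cap give no hold). A fresh vial that starts in one of the two holes of the carrier, or is absent (None).
- fresh_2: Small amber glass vial with a white screw cap (all vials are alike): 27 mm across, 45 mm tall, 60 g; stands on its flat foot. Origin at the centre of its underside, z up its length. In a well or hole grip it 20 to 36 mm above the underside (the topmost 7 mm of the cap give no hold). A fresh vial that starts in one of the two holes of the carrier, or is absent (None).
- carrier: White carrier block standing loose on the bench between the operator and the heater, 46 x 112 x 40 mm, 0.4 kg, in which the fresh vials came. Origin at the centre of its underside, z up. Two round holes 30 mm across and 17 mm deep, at y = -30 and +30 mm. It may be knocked aside and turned; it need not be put back.
- marker: Bystander: a marker pen, 130 mm long and 13 mm thick, lying on the bench near its front edge.
- cover_glasses: Bystander: a small flat box of cover glasses, 35 x 35 x 17 mm, lying on the bench.

How it is judged:
By the outcome, as a careful person would: the job done as asked, in the order asked, and still so for the second after the job is handed in, with the robot touching nothing.
Of done_1, done_2, done_3 only 2 to 3 are there at a start; the rules pass over those that are not, and their reading is None.
Of fresh_1, fresh_2 only 1 to 2 are there at a start; the rules pass over those that are not, and their reading is None.
At some moment in a run one of carrier may be knocked a few centimetres aside while the robot is not near it.
It also fails if it takes over 200 s, if anything falls off the work surface, if the arm or the gripper's body presses on something with over 40 N, if the wrist force passes 120 N, or if a joint passes its speed limit or range.

## Working session

There is one attempt and no reset: what is moved stays moved. The work goes in short steps, Python scripts to look and compute and a tool call to move; the robot and the scene stay as the last step left them, time stands still between calls to the robot, and variables do not carry over. Pictures are saved under pics/ and viewed, and the job is handed in when it is done.

Besides the shell and the picture viewer there is one more tool, called after "Request:" as name(argument=value, ...), one argument or row to a line, values as JSON. move_arm: Moves the arm, as the interface text tells. Its arguments: {"type":"object","properties":{"rows":{"type":"array"},"force":{"type":"number"}},"required":["rows"]}

```bash
mkdir -p pics; ls; cat > h.py <<'E'
import numpy as np, cv2
from rig import observe, snapshot, close_job, grip_point_offset
def save(s,n): cv2.imwrite(f'pics/{n}.png', s['frame'][:,:,::-1])
def pts(s):
    z=s['range_z'];v,u=np.mgrid[0:480,0:640]
    x=(u-s['cx'])/s['fx']*z; y=(v-s['cy'])/s['fy']*z
    P=np.stack([x,-y,-z,np.ones_like(z)],-1)@s['pose'].T
    return P[...,:3]
def ray(s,u,v):
    d=s['pose'][:3,:3]@np.array([(u-s['cx'])/s['fx'],-(v-s['cy'])/s['fy'],-1.]); return s['pose'][:3,3],d
def plane(s,u,v,h):
    o,d=ray(s,u,v); return o+d*(h-o[2])/d[2]
E
python3 - <<'E'
from h import *
print(observe(),grip_point_offset)
for n in ['scene','top','wrist']:
    s=snapshot(n); save(s,n+'0'); print(n,s['fx'],s['fy'],s['cx'],s['cy'],s['pose'].round(4).tolist(), (s['range_z']>0).mean())
E
```

```text
pics
{'time': 0.0, 'q': array([62.0977057 , 23.60111797, -0.72766793, 91.5033366 ,  0.32021193,
       64.99203756, -4.70893978]), 'qvel': array([ 0.11525483,  0.07186861, -0.0606734 ,  0.0187513 ,  0.00747269,
        0.04618071,  0.10979166]), 'tau': array([-3.62232076e-04, -6.00627494e+01,  6.81808814e-01, -2.99412113e+01,
        1.38014925e-02,  1.07760594e-02, -9.61241454e-06]), 'position': array([ 0.25391266, -0.5705506 ,  0.23044626]), 'tcp_rot': array([[ 9.13573733e-01,  4.06672399e-01, -7.70940638e-04],
       [ 4.06673115e-01, -9.13572577e-01,  1.45727047e-03],
       [-1.11678546e-04, -1.64484486e-03, -9.99998641e-01]]), 'contact_force': array([ 0.11335343, -1.41347194,  0.79469931]), 'torque': array([-0.00900329, -0.01324652, -0.04407781]), 'opening': 0.9994771509897544} 0.0187
scene 458.55533745259635 458.55533745259635 328.7610630278766 237.1125602735317 [[-0.5298, 0.3457, -0.7744, -0.1767], [-0.848, -0.206, 0.4882, 0.5245], [0.0092, 0.9155, 0.4023, 0.4288], [0.0, 0.0, 0.0, 1.0]] 0.9956998697916667
top 486.1781583002976 486.1781583002976 315.3922428696752 235.17843873892676 [[0.0204, 0.9865, -0.1625, 0.3126], [-0.9996, 0.0231, 0.0144, 0.103], [0.0179, 0.1621, 0.9866, 1.0473], [0.0, 0.0, 0.0, 1.0]] 0.9961946614583334
wrist 371.64829954431775 371.64829954431775 316.27519163174094 235.7680360602721 [[0.4072, 0.8667, 0.2881, 0.3286], [-0.9134, 0.3869, 0.1267, -0.5372], [-0.0016, -0.3147, 0.9492, 0.373], [0.0, 0.0, 0.0, 1.0]] 0.9959505208333334
```

View pics/scene0.png

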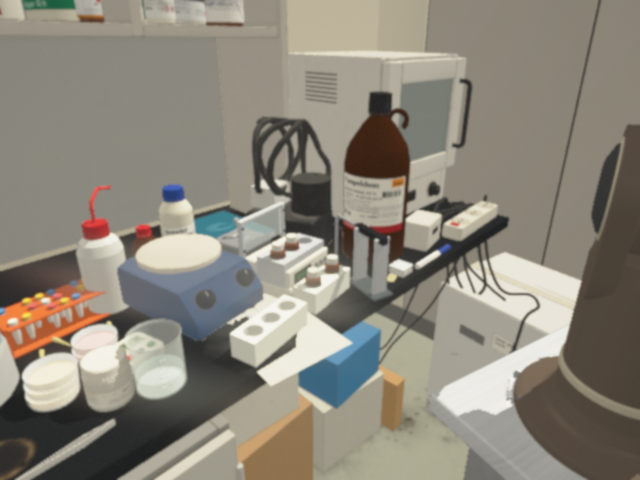

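View pics/top0.png

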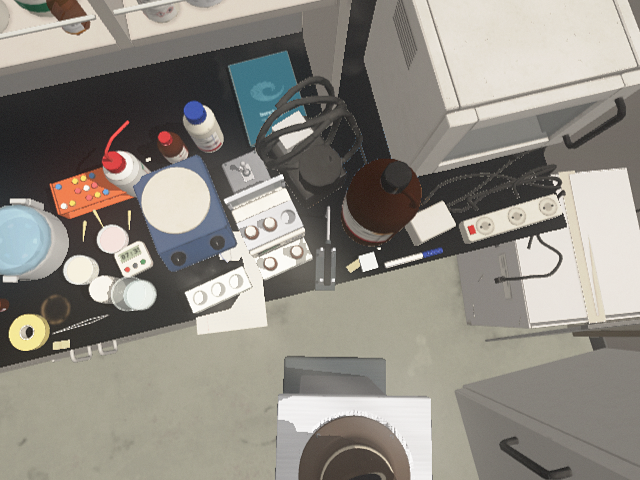

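View pics/wrist0.png

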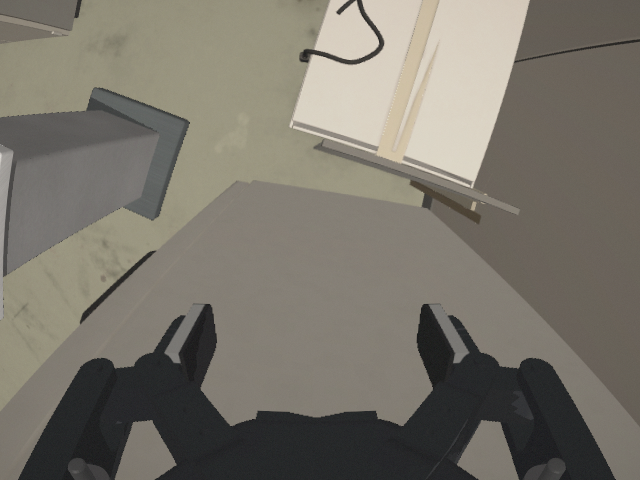

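```bash
python3 - <<'E'
from h import *
s=snapshot('top'); np.save('top0.npy',s,allow_pickle=True)
f=s['frame'][:,:,::-1]
c=f[130:330,170:410]; cv2.imwrite('pics/topz.png',cv2.resize(c,None,fx=3.3,fy=3,interpolation=cv2.INTER_CUBIC)[:600,:792])
s2=snapshot('scene'); np.save('scene0.npy',s2,allow_pickle=True)
c=s2['frame'][190:370,210:450,::-1]; cv2.imwrite('pics/scz.png',cv2.resize(c,None,fx=3.3,fy=3.3,interpolation=cv2.INTER_CUBIC))
P=pts(s)
for u,v in [(218,290),(270,265),(293,257),(250,231),(269,224),(288,216),(326,262),(326,275),(327,225),(243,170),(240,172),(253,200),(370,261),(295,200)]:
    print((u,v),P[v,u].round(3))
E
```

```text
(218, 290) [0.36  0.289 0.024]
(270, 265) [0.411 0.179 0.066]
(293, 257) [0.43  0.134 0.053]
(250, 231) [0.474 0.218 0.099]
(269, 224) [0.489 0.181 0.1  ]
(288, 216) [0.515 0.146 0.056]
(326, 262) [0.414 0.068 0.115]
(326, 275) [0.389 0.068 0.12 ]
(327, 225) [0.488 0.067 0.108]
(243, 170) [0.607 0.242 0.069]
(240, 172) [0.604 0.248 0.067]
(253, 200) [0.553 0.223 0.033]
(370, 261) [ 0.429 -0.03   0.016]
(295, 200) [ 0.563  0.134 -0.003]
```

View pics/topz.png

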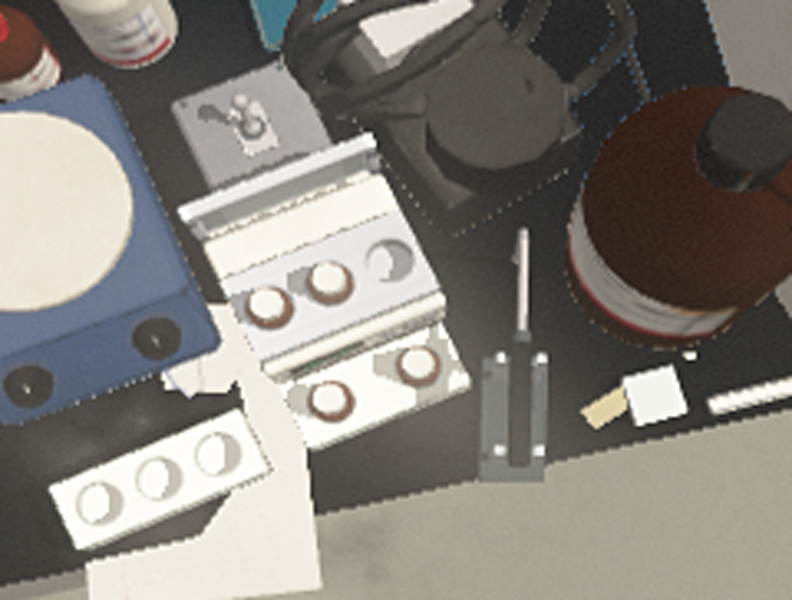

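View pics/scz.png

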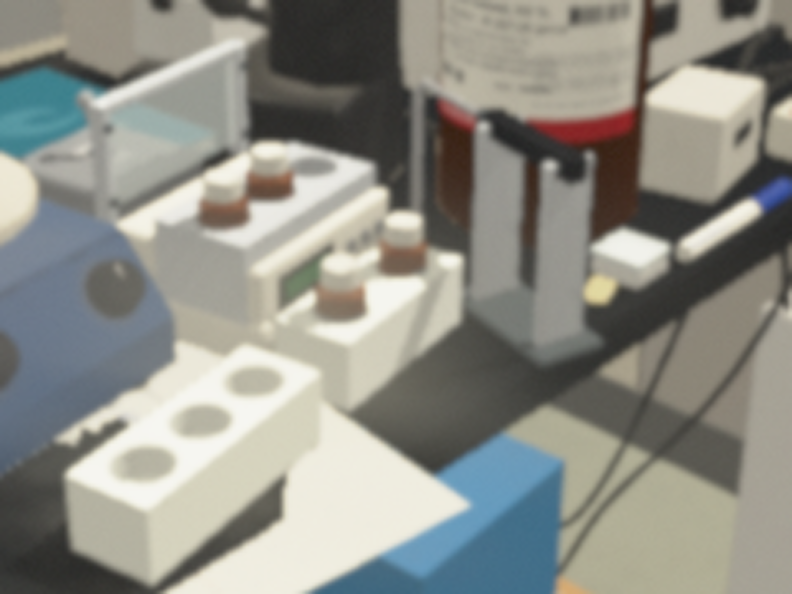

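```bash
cat > m.py <<'E'
from h import *
def blobs(P,mask,minn=15):
    n,l,st,c=cv2.connectedComponentsWithStats(mask.astype(np.uint8))
    for i in range(1,n):
        if st[i,4]>=minn: yield i,l==i,st[i],c[i]
E
python3 - <<'E'
from m import *
for nm in ['top','scene']:
    s=np.load(nm+'0.npy',allow_pickle=True).item(); P=pts(s); f=s['frame'].astype(int)
    roi=(P[...,0]>.3)&(P[...,0]<.75)&(P[...,1]>-.1)&(P[...,1]<.42)
    white=(f.min(-1)>185)
    print(nm)
    for lo,hi,nme in [(.094,.109,'wellcaps'),(.06,.074,'carcaps'),(.035,.045,'racktop'),(.07,.083,'block'),(.065,.075,'box'),(.125,.14,'guard'),(.105,.125,'rod'),(.08,.107,'tog')]:
        m=roi&(P[...,2]>lo)&(P[...,2]<hi)
        for i,mm,st,c in blobs(P,m,20):
            Q=P[mm]; r=cv2.minAreaRect(Q[:,:2].astype(np.float32)*1000)
            print(nme,st[4],c.round(1),Q.mean(0).round(4),np.array(r[0]).round(1),np.array(r[1]).round(1),round(r[2],1))
E
```

```text
top
wellcaps 124 [394.8 131.9] [ 0.6867 -0.0689  0.1019] [685.9 -69.2] [131.8   1.9] 15.2
wellcaps 90 [205.7 131.7] [0.6764 0.3167 0.1014] [680.6 321. ] [26.5 62.6] 28.6
wellcaps 143 [164.3 137.8] [0.6608 0.3993 0.1023] [661.1 400.2] [23.9 25.5] 0.8
wellcaps 60 [315.6 142.7] [0.661  0.0926 0.0965] [660.7  96.4] [16.6 38.7] 19.2
wellcaps 83 [278.1 150.6] [0.6416 0.1686 0.0975] [640.5 170.1] [29.4 14.4] 35.9
wellcaps 69 [295.  158.8] [0.6256 0.1337 0.0965] [626.1 130.9] [12.1 41.4] 37.0
wellcaps 26 [242.1 163.9] [0.6097 0.2395 0.1037] [610.3 239.5] [9.7 8.6] 2.7
wellcaps 3368 [177.6 200.6] [0.5315 0.364  0.1021] [532.2 360.7] [118.5 134.3] 90.0
wellcaps 146 [299.3 181.9] [0.5774 0.1239 0.0968] [577.3 121.3] [68.3 21.1] 34.5
wellcaps 131 [255.7 193.6] [0.5496 0.2099 0.1017] [548.8 209.6] [  5.2 121.6] 26.0
wellcaps 88 [269.  222.8] [0.4912 0.1815 0.1008] [491.4 181.7] [18.6 19.5] 42.6
wellcaps 44 [354.6 230.4] [0.4798 0.0119 0.1015] [481.4  12.4] [58.6  7.1] 46.7
wellcaps 89 [250.3 231.1] [0.4737 0.2176 0.1006] [473.8 217.4] [18.5 19.8] 86.8
carcaps 95 [390.8 134.4] [ 0.6944 -0.0667  0.
[... 11393 characters left out ...]
] [129.4  57.4] 59.2
tog 450 [176.4 223.3] [0.6757 0.3358 0.0936] [683.2 335. ] [64.  35.4] 74.2
tog 36 [336.1 221.9] [0.524  0.0662 0.0937] [523.3  66.4] [5.6 7.5] 65.7
tog 26 [235.1 221.2] [0.6106 0.241  0.1011] [611.3 241. ] [8.7 9.7] 18.5
tog 26 [347.9 223.6] [0.5259 0.0366 0.0833] [501.8  44.9] [13.2 97.3] 68.2
tog 4035 [184.2 258.9] [0.5158 0.3665 0.0943] [560.4 383. ] [228.3 144.9] 24.3
tog 174 [360.5 237.8] [0.4355 0.0706 0.094 ] [424.4  74.3] [27.1 47.9] 65.0
tog 196 [291.  241.8] [0.4882 0.1848 0.0921] [491.2 183.5] [25.4 24.4] 38.5
tog 213 [276.9 249.8] [0.4706 0.2212 0.0923] [474.3 219.5] [26.  22.9] 33.5
tog 201 [380.6 249.3] [0.3793 0.0683 0.0932] [377.3  66.9] [31.2 11.5] 80.1
```

```bash
python3 - <<'E'
from m import *
G=np.full((14,26),-9.)
for nm in ['top','scene']:
    s=np.load(nm+'0.npy',allow_pickle=True).item(); P=pts(s).reshape(-1,3); 
    for x,y,z in P[s['range_z'].ravel()>0]:
        i=int((x-.25)/.04); j=int((y+.64)/.04)
        if 0<=i<14 and 0<=j<26 and x>.25 and y>-.64 and z>-.02: G[i,j]=max(G[i,j],z)
print('y   ',' '.join('%4d'%round(-640+40*j+20) for j in range(26)))
for i in range(13,-1,-1): print('%4d'%(250+40*i+20),' '.join('%4d'%(g*1000) if g>-9 else '   .' for g in G[i]))
# steel rod & leg
s=np.load('top0.npy',allow_pickle=True).item();P=pts(s)
m=(P[...,2]>.1)&(P[...,2]<.122)&(P[...,1]>.04)&(P[...,1]<.09)&(P[...,0]>.36)&(P[...,0]<.54)
Q=P[m]
for a in np.arange(.365,.53,.01):
    q=Q[(Q[:,0]>a)&(Q[:,0]<a+.01)]
    if len(q): print(a.round(3),len(q),q.min(0).round(4),q.max(0).round(4),q.mean(0).round(4))
E
```

```text
y    -620 -580 -540 -500 -460 -420 -380 -340 -300 -260 -220 -180 -140 -100  -60  -20   20   60  100  140  180  220  260  300  340  380
 790    .    .    .    .    .    .  392  392  392  391  392  392  392  392  392  389    5  493  494  471   15  445   15  451  451    3
 750    .    .    .    .    .    .  392  392  392  392  391  392  392  392  392    2    3  493  445  490  488  487  483  441  482  480
 710    .    .    .    .    .   73  392  392  392  392  392  392  392  392  392    3   26  249  275  446  445  484  502  497  496  478
 670    .    .    .    .    7  381  391  391  392  392  391  392  392  392  391   30  251  273  280  282  280   65  507  508  530  532
 630    .    .    .    .   10   14  335  382  385  389  392  392  393  392  390   24  203  278  284  281  278  107  107   71   86  104
 590    .    .    .    .   48   47   33   48   32   38   39  383  384  388  247  258  238  173  283  276  270  232  106  102  106  106
 550    .    .    .    .   31   36   35   47   34   51   47   70   68  244  334  335  274  172  172  264  254  138  137  106  106  107
 510    .    .    . 
[... 1549 characters left out ...]
0.445 30 [0.4451 0.0588 0.1079] [0.4543 0.0704 0.1179] [0.4495 0.0654 0.1141]
0.455 19 [0.4552 0.0608 0.1082] [0.4642 0.0703 0.1153] [0.459  0.0652 0.1118]
0.465 15 [0.4654 0.0627 0.1089] [0.4736 0.0669 0.1133] [0.4696 0.0648 0.1117]
0.475 16 [0.4754 0.0628 0.1078] [0.485  0.0671 0.1144] [0.4799 0.065  0.1115]
0.485 14 [0.4856 0.0631 0.1078] [0.4938 0.0672 0.1137] [0.49   0.0651 0.1106]
0.495 15 [0.4958 0.0632 0.1073] [0.504  0.0673 0.1143] [0.4996 0.0653 0.1107]
0.505 16 [0.5055 0.0634 0.1084] [0.5146 0.0674 0.116 ] [0.51   0.0653 0.1109]
0.515 11 [0.5156 0.0635 0.1035] [0.5233 0.0676 0.1133] [0.5192 0.0657 0.1097]
0.525 2 [0.525  0.0633 0.1022] [0.5257 0.0674 0.1049] [0.5254 0.0654 0.1036]
```

```bash
cat >> m.py <<'E'
H=np.array([.5515,.2110]); YAW=np.radians(25.6)
ex=np.array([np.cos(YAW),np.sin(YAW)]); ey=np.array([-ex[1],ex[0]])
def toH(P): d=P[...,:2]-H; return np.stack([d@ex,d@ey,P[...,2]],-1)
def fromH(x,y): return H+x*ex+y*ey
E
python3 - <<'E'
from m import *
for nm in ['top','scene']:
    s=np.load(nm+'0.npy',allow_pickle=True).item(); Q=toH(pts(s))[s['range_z']>0]
    Q=Q[(Q[:,0]>-.15)&(Q[:,0]<.16)&(Q[:,1]>-.14)&(Q[:,1]<.12)]
    print(nm)
    for lo,hi in [(.11,.15),(.15,.2),(.2,.25),(.25,.4)]:
        q=Q[(Q[:,2]>lo)&(Q[:,2]<hi)]
        print(lo,hi,len(q))
        for xb in np.arange(-.14,.16,.02):
            r=q[(q[:,0]>=xb)&(q[:,0]<xb+.02)]
            if len(r): print('  x',round(xb,2),'y',r[:,1].min().round(3),r[:,1].max().round(3),'z',r[:,2].max().round(3),len(r))
s=np.load('top0.npy',allow_pickle=True).item();f=s['frame'][70:200,200:380,::-1]
cv2.imwrite('pics/loops.png',cv2.resize(f,None,fx=4.4,fy=4.4,interpolation=cv2.INTER_CUBIC))
for u,v in [(300,100),(262,130),(280,130),(300,150)]: print(u,v,toH(pts(s))[v,u].round(3))
E
```

```text
top
0.11 0.15 1589
  x -0.14 y -0.105 -0.093 z 0.114 27
  x -0.12 y -0.115 -0.104 z 0.114 23
  x -0.1 y -0.119 -0.112 z 0.116 10
  x -0.08 y -0.125 -0.125 z 0.115 1
  x -0.06 y -0.14 -0.097 z 0.15 120
  x -0.04 y -0.096 -0.091 z 0.149 38
  x -0.02 y -0.091 0.061 z 0.148 288
  x 0.0 y -0.099 0.061 z 0.15 238
  x 0.02 y -0.099 -0.08 z 0.146 4
  x 0.04 y -0.14 -0.067 z 0.149 267
  x 0.06 y -0.139 -0.069 z 0.15 187
  x 0.08 y -0.14 -0.079 z 0.148 225
  x 0.1 y -0.139 -0.112 z 0.147 28
  x 0.14 y 0.025 0.066 z 0.13 118
0.15 0.2 1144
  x -0.06 y -0.14 -0.097 z 0.172 240
  x -0.04 y -0.14 -0.091 z 0.172 278
  x -0.02 y -0.14 -0.09 z 0.172 263
  x 0.0 y -0.14 -0.039 z 0.199 271
  x 0.02 y -0.139 -0.036 z 0.2 34
  x 0.04 y -0.066 -0.045 z 0.188 45
  x 0.06 y -0.069 -0.057 z 0.157 13
0.2 0.25 250
  x -0.02 y -0.053 -0.037 z 0.25 44
  x 0.0 y -0.05 -0.035 z 0.24 23
  x 0.02 y -0.052 -0.03 z 0.25 141
  x 0.04 y -0.052 -0.03 z 0.25 42
0.25 0.4 1501
  x -0.02 y -0.136 -0.048 z 0.283 330
  x 0.0 y -0.14 -0.106 z 0.284 100
  x 0.02 y -0.14 -0.043 z 0.282 386
  x 0.04 y -0.14 -0.04 z 0.279 196
  x 0.
[... 648 characters left out ...]
 -0.09 z 0.17 163
  x -0.02 y -0.139 -0.089 z 0.169 137
  x 0.0 y -0.137 -0.037 z 0.2 241
  x 0.02 y -0.137 -0.032 z 0.2 125
  x 0.04 y -0.068 -0.031 z 0.2 104
  x 0.06 y -0.056 -0.051 z 0.155 2
0.2 0.25 520
  x -0.02 y -0.063 -0.038 z 0.25 92
  x 0.0 y -0.051 -0.033 z 0.248 121
  x 0.02 y -0.06 -0.029 z 0.25 232
  x 0.04 y -0.048 -0.029 z 0.25 75
0.25 0.4 757
  x -0.02 y -0.133 -0.05 z 0.281 201
  x 0.0 y -0.14 -0.056 z 0.28 20
  x 0.02 y -0.136 -0.043 z 0.281 268
  x 0.04 y -0.136 -0.041 z 0.276 103
  x 0.06 y -0.14 -0.061 z 0.281 149
  x 0.08 y -0.137 -0.09 z 0.28 16
300 100 [ 0.067 -0.13   0.279]
262 130 [ 0.051 -0.053  0.262]
280 130 [ 0.034 -0.079  0.274]
300 150 [-0.011 -0.095  0.273]
```

View pics/loops.png

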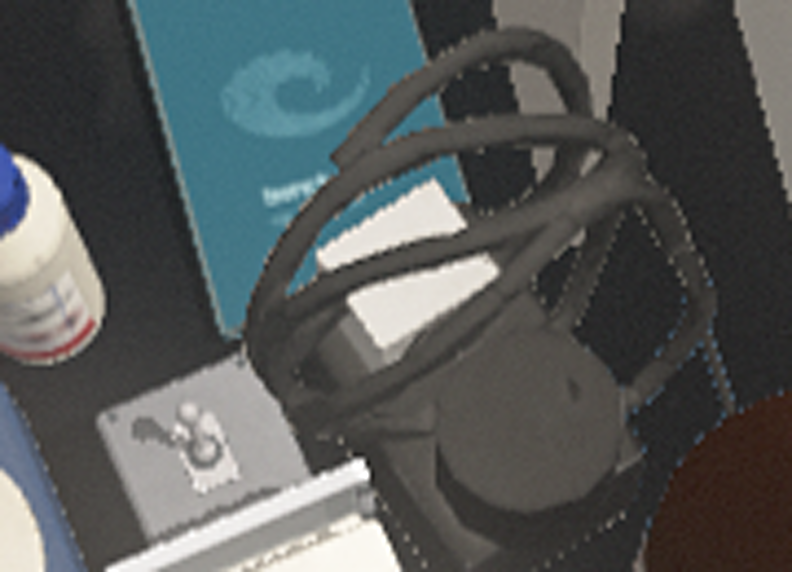

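Request:
move_arm(
  rows=[
    [[0.007, 0.031, 0], [0, 0, 10.4], 0],
    [[0.007, 0.031, 0], [0, 0, 10.4], 0],
    [[0.007, 0.031, 0], [0, 0, 10.4], 0],
    [[0.007, 0.031, 0], [0, 0, 10.4], 0],
    [[0.007, 0.031, 0], [0, 0, 10.4], 0],
    [[0.007, 0.031, 0], [0, 0, 10.4], 0],
    [[0.007, 0.031, 0], [0, 0, 10.4], 0],
    [[0.007, 0.031, 0], [0, 0, 10.4], 0],
    [[0.007, 0.031, 0], [0, 0, 10.4], 0],
    [[0.007, 0.031, 0], [0, 0, 10.4], 0],
    [[0.007, 0.031, 0], [0, 0, 10.4], 0],
    [[0.007, 0.031, 0], [0, 0, 10.4], 0],
    [[0.007, 0.031, 0], [0, 0, 10.4], 0],
    [[0.007, 0.031, 0], [0, 0, 10.4], 0],
    [[0.007, 0.031, 0], [0, 0, 10.4], 0],
    [[0, 0, 0], [0, 0, 0], 0],
  ],
)

```text
time: 2.25
position: [0.3596, -0.1042, 0.2315]
tcp_rot: [[-1.0, -0.005, 0.001], [-0.005, 1.0, -0.0], [-0.001, -0.0, -1.0]]
contact_force: [-0.2, -0.4, 0.1]
opening: 1.0
```

Request:
move_arm(
  rows=[
    [[0.003, 0.034, 0], [0, 0, 0], 0],
    [[0.003, 0.034, 0], [0, 0, 0], 0],
    [[0.003, 0.034, 0], [0, 0, 0], 0],
    [[0.003, 0.034, 0], [0, 0, 0], 0],
    [[0, 0.034, 0], [0, 0, 0], 0],
    [[0.014, 0, 0], [0, 0, 0], 0],
    [[0.014, 0, 0], [0, 0, 0], 0],
    [[0, 0, -0.02], [0, 0, 0], 0.3],
    [[0, 0, -0.02], [0, 0, 0], 0.5],
    [[0, 0, 0], [0, 0, 0], 0.5],
    [[0, 0, 0], [0, 0, 0], 0.5],
  ],
)

```text
time: 3.62
position: [0.3998, 0.0635, 0.1917]
tcp_rot: [[-1.0, 0.001, 0.0], [0.001, 1.0, 0.0], [-0.0, 0.0, -1.0]]
contact_force: [-0.4, 0.3, 0.1]
opening: 0.497
```

```bash
python3 - <<'E'
from h import *
o=observe();print(o['q'].round(1),o['opening'],o['position'])
save(snapshot('wrist'),'w1'); save(snapshot('scene'),'s1')
E
```

```text
[ 31.3   9.5 -50.9 120.3   9.1  54.   65.4] 0.4970421596925242 [0.39978108 0.06351718 0.19171615]
```

View pics/w1.png

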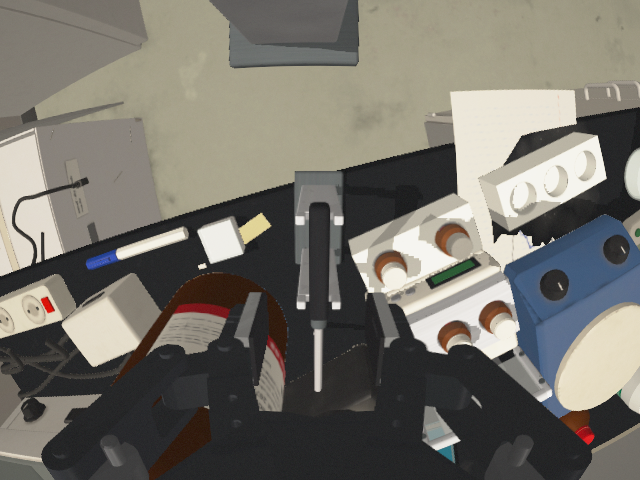

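View pics/s1.png

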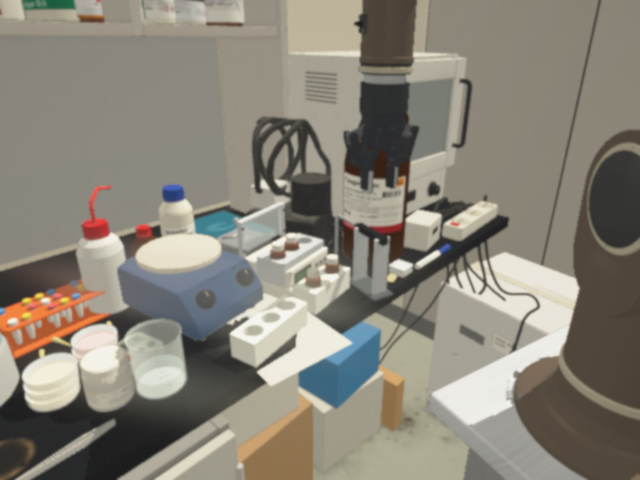

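Request:
move_arm(
  rows=[
    [[0, 0.002, -0.02], [0, 0, 0], 0.5],
    [[0, 0, -0.025], [0, 0, 0], 0.5],
    [[0, 0, -0.025], [0, 0, 0], 0.5],
    [[0, 0, -0.02], [0, 0, 0], 0.5],
    [[0, 0, -0.01], [0, 0, 0], 0.5],
    [[0, 0, 0], [0, 0, 0], 0.7],
    [[0, 0, 0], [0, 0, 0], 1],
    [[0, 0, 0], [0, 0, 0], 1],
    [[0, 0, 0], [0, 0, 0], 1],
    [[0, 0, 0], [0, 0, 0], 1],
    [[0, 0, 0], [0, 0, 0], 1],
  ],
  force=80,
)

```text
time: 5.1
position: [0.3998, 0.0661, 0.0921]
tcp_rot: [[-1.0, 0.0, 0.002], [0.0, 1.0, -0.0], [-0.002, -0.0, -1.0]]
contact_force: [-2.0, -0.7, 6.5]
opening: 0.138
```

```bash
python3 - <<'E'
from h import *
o=observe();print(o['q'].round(1),o['opening'],o['position'],o['tcp_rot'].round(4))
save(snapshot('wrist'),'w2'); 
E
```

```text
[ 23.3  19.8 -45.9 126.5  21.6  41.4  52.6] 0.13762406110882094 [0.39978804 0.0661151  0.09212931] [[-1.0e+00  2.0e-04  1.6e-03]
 [ 2.0e-04  1.0e+00 -2.0e-04]
 [-1.6e-03 -2.0e-04 -1.0e+00]]
```

View pics/w2.png

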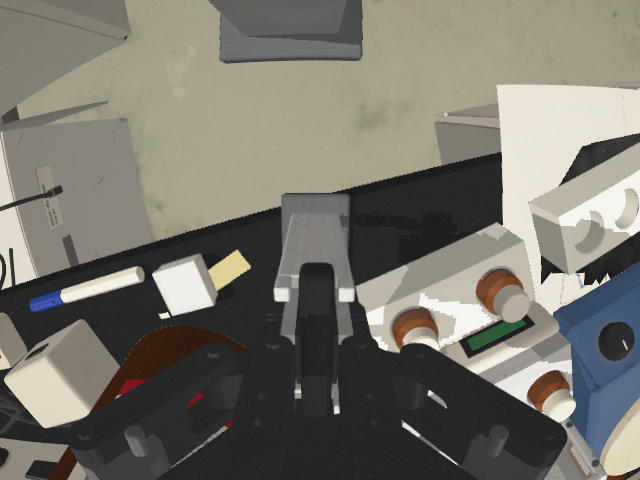

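Request:
move_arm(
  rows=[
    [[0, 0, 0.005], [0, 0, 0], 1],
    [[0, 0, 0.01], [0, 0, 0], 1],
    [[0, 0, 0.015], [0, 0, 0], 1],
    [[0, 0, 0.02], [0, 0, 0], 1],
    [[0, 0, 0.02], [0, 0, 0], 1],
    [[0, 0, 0.02], [0, 0, 0], 1],
    [[0, 0, 0.02], [0, 0, 0], 1],
    [[0, 0, 0.02], [0, 0, 0], 1],
    [[0, 0, 0.02], [0, 0, 0], 1],
    [[0, 0, 0], [0, 0, 0], 1],
  ],
)

```text
time: 6.4
position: [0.4, 0.0663, 0.243]
tcp_rot: [[-1.0, 0.0, 0.003], [0.0, 1.0, -0.001], [-0.003, -0.001, -1.0]]
contact_force: [0.4, 0.2, -1.1]
opening: 0.134
```

```bash
python3 - <<'E'
from m import *
o=observe();print(o['q'].round(1),o['opening'],o['position'],o['contact_force'])
s=snapshot('scene'); save(s,'s3'); s2=snapshot('top'); save(s2,'t3')
for q in (s,s2):
    P=pts(q); m=(P[...,1]>.05)&(P[...,1]<.08)&(P[...,0]>.45)&(P[...,0]<.54)&(P[...,2]>.12)&(P[...,2]<.3)
    Q=P[m]; print(len(Q),Q.min(0).round(3),Q.max(0).round(3))
    for a in np.arange(.45,.54,.01):
        r=Q[(Q[:,0]>a)&(Q[:,0]<a+.01)]
        if len(r): print(a.round(3),r.mean(0).round(4),r[:,2].min().round(3),r[:,2].max().round(3))
E
```

```text
[ 34.5   5.  -52.3 116.2   4.6  60.6  69.9] 0.1341499784140785 [0.39995191 0.06625749 0.2429695 ] [ 0.35483405  0.16288159 -1.11558972]
238 [0.45  0.062 0.165] [0.53  0.073 0.268]
0.45 [0.4542 0.0712 0.2612] 0.255 0.268
0.46 [0.4658 0.0689 0.261 ] 0.258 0.263
0.47 [0.4751 0.0688 0.2609] 0.258 0.263
0.48 [0.4855 0.0685 0.261 ] 0.258 0.263
0.49 [0.4953 0.0685 0.2612] 0.258 0.263
0.5 [0.5051 0.0685 0.2609] 0.259 0.263
0.51 [0.5152 0.0682 0.2612] 0.258 0.263
0.52 [0.5256 0.0674 0.2129] 0.165 0.259
0.53 [0.5304 0.0682 0.1697] 0.17 0.17Traceback (most recent call last):
  File "<stdin>", line 6, in <module>
    return umr_minimum(a, axis, None, out, keepdims, initial, where)
ValueError: zero-size array to reduction operation minimum which has no identity
```

View pics/s3.png

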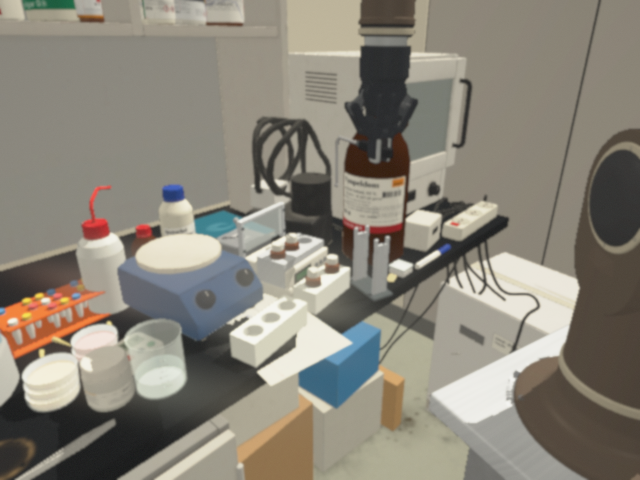

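Request:
move_arm(
  rows=[
    [[-0.007, 0.014, 0], [0, 0, 6.4], 1],
    [[-0.007, 0.015, 0], [0, 0, 6.4], 1],
    [[-0.007, 0.015, 0], [0, 0, 6.4], 1],
    [[-0.008, 0.0145, 0], [0, 0, 6.4], 1],
    [[0, 0, 0], [2.16, -4.51, 0], 1],
    [[0, 0, 0], [2.16, -4.51, 0], 1],
    [[0, 0, 0], [2.16, -4.51, 0], 1],
    [[0, 0, 0], [0, 0, 0], 1],
    [[0, 0, 0], [0, 0, 0], 1],
  ],
)

```text
time: 7.62
position: [0.3702, 0.1247, 0.2413]
tcp_rot: [[-0.871, -0.432, 0.232], [-0.418, 0.902, 0.111], [-0.257, 0.0, -0.966]]
contact_force: [0.2, -0.0, -0.2]
opening: 0.131
```

```bash
cat >> m.py <<'E'
def st():
    o=observe();R=o['tcp_rot'];p=o['position']
    t=p+R@np.array([-.1245,0,.0763])
    print('t',o['time'],'q',o['q'].round(1),'open',round(o['opening'],3),'tcp',p.round(4),'tcpH',toH(p).round(4),'tipH',toH(t).round(4))
    print(' rodx',(-R[:,0]).round(3),'yaw',np.degrees(np.arctan2(-R[1,0],-R[0,0])).round(2),'F',o['contact_force'].round(1))
E
python3 - <<'E'
from m import *
st(); save(snapshot('scene'),'s4')
E
```

```text
t 7.625 q [ 35.8 -10.9 -51.5 127.9 -15.5  45.1 108.9] open 0.131 tcp [0.3702 0.1247 0.2413] tcpH [-0.2008  0.0005  0.2413] tipH [-0.0608  0.0006  0.1996]
 rodx [0.871 0.418 0.257] yaw 25.61 F [ 0.2 -0.  -0.2]
```

View pics/s4.png

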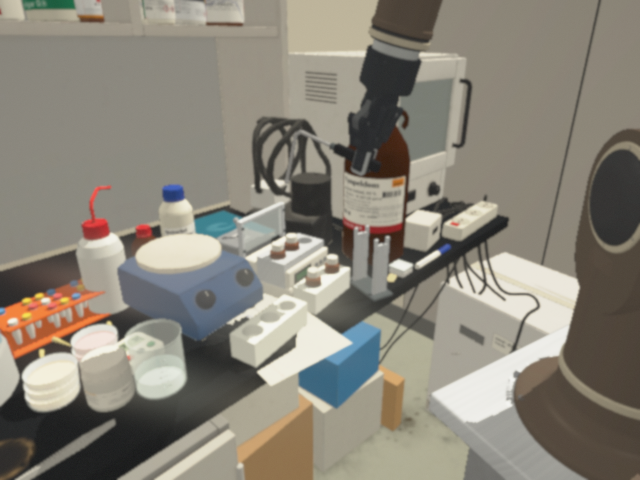

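Request:
move_arm(
  rows=[
    [[0.022, 0.0105, -0.005], [0, 0, 0], 1],
    [[0.022, 0.0105, -0.005], [0, 0, 0], 1],
    [[0.022, 0.0105, -0.005], [0, 0, 0], 1],
    [[0.022, 0.0105, -0.005], [0, 0, 0], 1],
    [[0.022, 0.0105, -0.005], [0, 0, 0], 1],
    [[0.0225, 0.0105, -0.005], [0, 0, 0], 1],
    [[0, 0, 0], [0, 0, 0], 1],
    [[0, 0, 0], [0, 0, 0], 1],
  ],
)

```text
time: 8.68
position: [0.5022, 0.1879, 0.2108]
tcp_rot: [[-0.871, -0.433, 0.232], [-0.418, 0.902, 0.113], [-0.258, 0.002, -0.966]]
contact_force: [0.2, 0.7, -0.9]
opening: 0.134
```

```bash
python3 - <<'E'
from m import *
st(); s=snapshot('scene'); t=snapshot('top')
cv2.imwrite('pics/s5.png',cv2.resize(s['frame'][120:290,190:430,::-1],None,fx=3.3,fy=3.3,interpolation=cv2.INTER_CUBIC))
cv2.imwrite('pics/t5.png',cv2.resize(t['frame'][110:290,200:400,::-1],None,fx=3.3,fy=3.3,interpolation=cv2.INTER_CUBIC))
for q in (s,t):
    Q=toH(pts(q)); Q=Q[(Q[...,0]>.03)&(Q[...,0]<.1)&(abs(Q[...,1])<.02)&(Q[...,2]>.15)]
    print(len(Q)); 
    for z0 in np.arange(.15,.3,.015):
        r=Q[(Q[:,2]>z0)&(Q[:,2]<z0+.015)]
        if len(r): print(z0.round(3),len(r),r.mean(0).round(4),r.min(0).round(3),r.max(0).round(3))
E
```

```text
t 8.675 q [ 24.5  16.3 -58.  114.6  22.1  43.4  70.5] open 0.134 tcp [0.5022 0.1879 0.2108] tcpH [-0.0544  0.0005  0.2108] tipH [0.0855 0.0006 0.1691]
 rodx [0.871 0.418 0.258] yaw 25.61 F [ 0.2  0.7 -0.9]
202
0.165 23 [0.0855 0.0017 0.1737] [ 0.082 -0.002  0.167] [0.09  0.005 0.18 ]
0.18 25 [0.0821 0.0016 0.1879] [ 0.078 -0.003  0.181] [0.085 0.005 0.194]
0.195 27 [0.0782 0.0013 0.2031] [ 0.075 -0.001  0.196] [0.083 0.004 0.21 ]
0.21 22 [0.0739 0.0021 0.218 ] [ 0.071 -0.002  0.212] [0.076 0.006 0.224]
0.225 28 [0.0705 0.0014 0.2323] [ 0.067 -0.002  0.225] [0.075 0.003 0.24 ]
0.24 49 [0.0544 0.0023 0.2503] [ 0.031 -0.001  0.24 ] [0.071 0.005 0.255]
0.255 28 [0.0506 0.0017 0.2573] [ 0.034 -0.001  0.255] [0.061 0.004 0.26 ]
75
0.165 3 [0.0852 0.0042 0.1719] [0.083 0.004 0.171] [0.088 0.005 0.173]
0.24 20 [0.0416 0.0003 0.2538] [ 0.03  -0.002  0.251] [0.066 0.004 0.255]
0.255 52 [0.0488 0.0011 0.2578] [ 0.031 -0.002  0.255] [0.064 0.004 0.262]
```

View pics/s5.png

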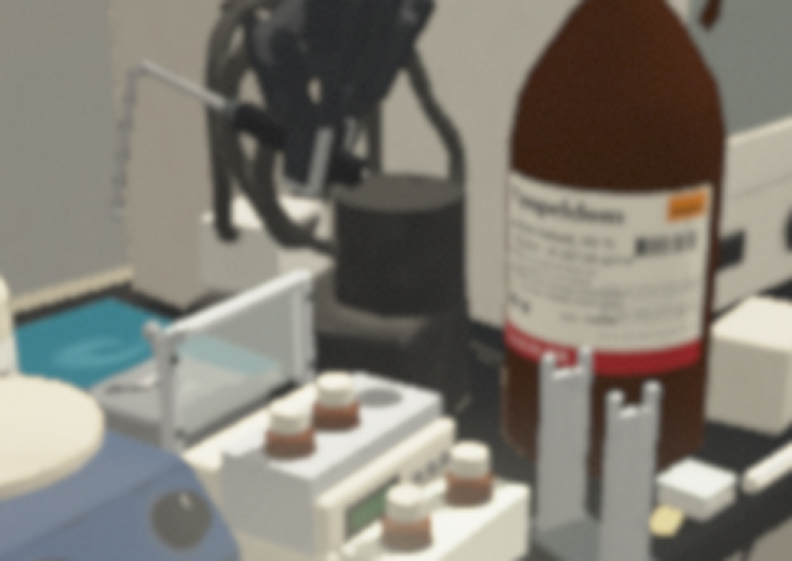

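View pics/t5.png

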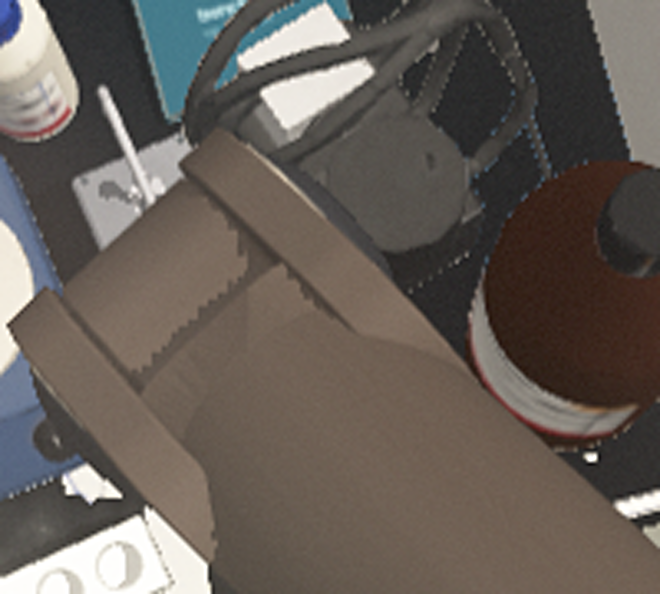

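```bash
python3 - <<'E'
from m import *
for n in ('top','scene'):
    q=snapshot(n);Q=toH(pts(q)); f=q['frame'].astype(int)
    Q=Q[(Q[...,0]>-.3)&(Q[...,0]<.2)&(abs(Q[...,1])<.2)&(Q[...,2]>.29)]
    for z0 in np.arange(.29,.7,.03):
        r=Q[(Q[:,2]>z0)&(Q[:,2]<z0+.03)]
        if len(r): print(n,z0.round(3),len(r),r.min(0).round(3),r.max(0).round(3))
    Q=toH(pts(q));Q=Q[(Q[...,0]>-.15)&(Q[...,0]<.0)&(abs(Q[...,1])<.045)&(Q[...,2]>.2)&(Q[...,2]<.3)]
    for z0 in np.arange(.2,.3,.02):
        r=Q[(Q[:,2]>z0)&(Q[:,2]<z0+.02)]
        if len(r): print(n,'hand',z0.round(3),len(r),r.min(0).round(3),r.max(0).round(3))
E
```

```text
top 0.29 114 [-0.146 -0.2    0.292] [-0.109 -0.186  0.319]
top 0.32 205 [-0.145 -0.2    0.32 ] [-0.108 -0.187  0.335]
top 0.41 1911 [ 0.115 -0.2    0.423] [0.195 0.2   0.44 ]
top 0.44 5259 [ 0.116 -0.195  0.44 ] [0.2  0.2  0.47]
top 0.47 574 [ 0.166 -0.     0.47 ] [0.2   0.136 0.5  ]
top 0.5 1211 [ 0.146 -0.018  0.5  ] [0.192 0.2   0.53 ]
top 0.53 39 [-0.19  -0.057  0.53 ] [0.171 0.088 0.56 ]
top 0.56 2322 [-0.187 -0.056  0.56 ] [-0.092  0.059  0.59 ]
top 0.59 5704 [-0.261 -0.062  0.59 ] [-0.108  0.051  0.62 ]
top 0.62 4911 [-0.299 -0.079  0.62 ] [-0.163  0.019  0.65 ]
top 0.65 5924 [-0.3   -0.086  0.65 ] [-0.218  0.006  0.68 ]
top 0.68 3571 [-0.3   -0.083  0.68 ] [-0.262 -0.008  0.704]
scene 0.29 1248 [-0.145 -0.2    0.29 ] [-0.064  0.065  0.32 ]
scene 0.32 971 [-0.146 -0.2    0.32 ] [-0.061  0.041  0.35 ]
scene 0.35 1075 [-0.135 -0.032  0.35 ] [-0.064  0.039  0.38 ]
scene 0.38 1159 [-0.148 -0.025  0.38 ] [-0.065  0.043  0.41 ]
scene 0.41 3399 [-0.156 -0.2    0.41 ] [0.196 0.2   0.44 ]
scene 0.44 3861 [-0.164 -0.199  0.44 ] [0.2   0.199 0.47 ]
scene 0.47 1174 [-0.165 -0.166  0.47 ] [0.2   0.137 0.491]
scene hand 0.2 95 [-0.085 -0.007  0.209] [-0.046  0.019  0.22 ]
scene hand 0.22 381 [-0.088 -0.042  0.22 ] [-0.001  0.022  0.24 ]
scene hand 0.24 383 [-0.081 -0.039  0.24 ] [-0.001  0.041  0.26 ]
scene hand 0.26 412 [-0.091 -0.045  0.26 ] [-0.056  0.045  0.28 ]
scene hand 0.28 353 [-0.099 -0.045  0.28 ] [-0.064  0.045  0.3  ]
```

Request:
move_arm(
  rows=[
    [[0, 0, -0.015], [0, 0, 0], 1],
    [[0, 0, -0.02], [0, 0, 0], 1],
    [[0, 0, -0.02], [0, 0, 0], 1],
    [[0, 0, -0.015], [0, 0, 0], 1],
    [[0, 0, -0.01], [0, 0, 0], 1],
    [[0, 0, 0], [0, 0, 0], 1],
    [[0, 0, 0], [0, 0, 0], 1],
  ],
)

```text
time: 9.75
position: [0.503, 0.1878, 0.1318]
tcp_rot: [[-0.871, -0.432, 0.234], [-0.417, 0.902, 0.112], [-0.26, -0.0, -0.966]]
contact_force: [-0.5, 0.5, -0.1]
opening: 0.135
```

```bash
python3 - <<'E'
from m import *
st(); s=snapshot('scene'); t=snapshot('top')
cv2.imwrite('pics/s6.png',cv2.resize(s['frame'][170:270,200:320,::-1],None,fx=6,fy=6,interpolation=cv2.INTER_CUBIC))
cv2.imwrite('pics/t6.png',cv2.resize(t['frame'][110:290,200:400,::-1],None,fx=3.3,fy=3.3,interpolation=cv2.INTER_CUBIC))
E
```

```text
t 9.75 q [ 16.4  22.2 -50.5 119.8  33.   34.5  60.4] open 0.135 tcp [0.503  0.1878 0.1318] tcpH [-5.380e-02  1.000e-04  1.318e-01] tipH [0.0862 0.0001 0.0904]
 rodx [0.871 0.417 0.26 ] yaw 25.61 F [-0.5  0.5 -0.1]
```

View pics/s6.png

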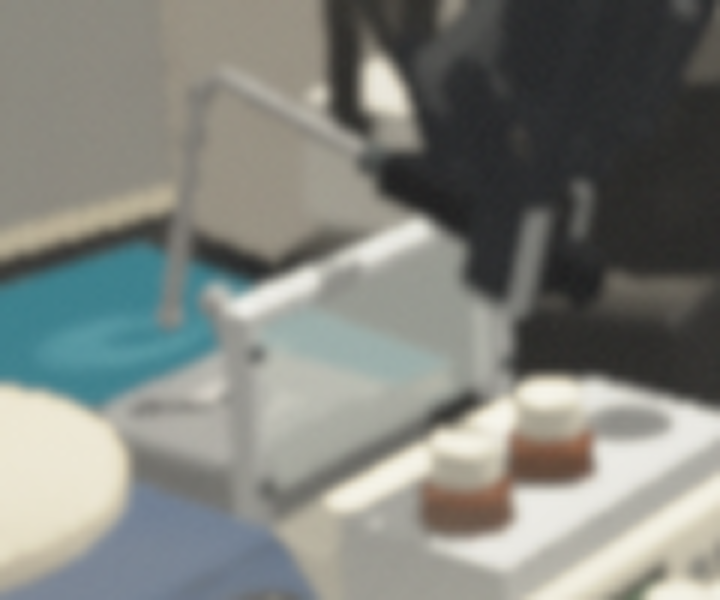

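View pics/t6.png

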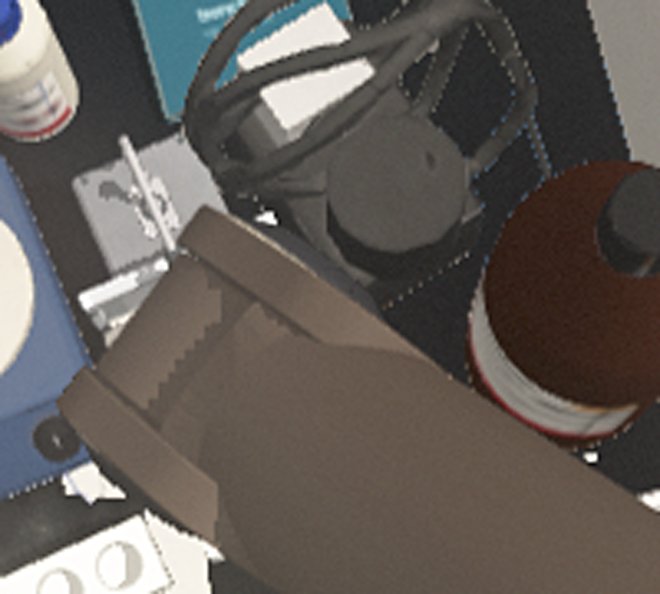

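Request:
move_arm(
  rows=[
    [[-0.0036, -0.0017, 0], [0, 0, 0], 1],
    [[-0.0036, -0.0017, 0], [0, 0, 0], 1],
    [[-0.0036, -0.0017, 0], [0, 0, 0], 1],
    [[-0.0036, -0.0017, 0], [0, 0, 0], 1],
    [[-0.0036, -0.0017, 0], [0, 0, 0], 1],
    [[-0.0036, -0.0017, 0], [0, 0, 0], 1],
    [[-0.0036, -0.0017, 0], [0, 0, 0], 1],
    [[0, 0, 0], [0, 0, 0], 1],
  ],
)

```text
time: 10.85
position: [0.4769, 0.1752, 0.1311]
tcp_rot: [[-0.871, -0.432, 0.233], [-0.417, 0.902, 0.111], [-0.258, -0.0, -0.966]]
contact_force: [0.1, -0.1, -0.9]
opening: 0.137
```

```bash
python3 - <<'E'
from m import *
st(); s=snapshot('scene'); t=snapshot('top')
cv2.imwrite('pics/s7.png',cv2.resize(s['frame'][170:270,200:320,::-1],None,fx=6,fy=6,interpolation=cv2.INTER_CUBIC))
cv2.imwrite('pics/t7.png',cv2.resize(t['frame'][140:210,210:290,::-1],None,fx=7,fy=7,interpolation=cv2.INTER_CUBIC))
for n,q in (('s',s),('t',t)):
    Q=toH(pts(q)); Q=Q[(Q[...,0]>.02)&(Q[...,0]<.1)&(abs(Q[...,1])<.02)&(Q[...,2]>.075)&(Q[...,2]<.13)]
    for z0 in np.arange(.075,.13,.008):
        r=Q[(Q[:,2]>z0)&(Q[:,2]<z0+.008)]
        if len(r): print(n,z0.round(3),len(r),r.mean(0).round(4),r.min(0).round(3),r.max(0).round(3))
E
```

```text
t 10.85 q [ 19.   19.6 -52.  123.3  31.3  32.8  61.4] open 0.137 tcp [0.4769 0.1752 0.1311] tcpH [-0.0827 -0.      0.1311] tipH [ 0.0572 -0.0001  0.0895]
 rodx [0.871 0.417 0.258] yaw 25.6 F [ 0.1 -0.1 -0.9]
s 0.107 11 [0.053  0.0016 0.1118] [ 0.05  -0.     0.108] [0.055 0.003 0.115]
s 0.115 12 [0.0505 0.0012 0.1192] [ 0.049 -0.002  0.116] [0.054 0.005 0.123]
s 0.123 11 [0.0491 0.0016 0.1268] [ 0.047 -0.001  0.123] [0.051 0.003 0.13 ]
t 0.075 1 [0.0513 0.0062 0.075 ] [0.051 0.006 0.075] [0.051 0.006 0.075]
t 0.083 1 [ 0.0584 -0.0033  0.09  ] [ 0.058 -0.003  0.09 ] [ 0.058 -0.003  0.09 ]
t 0.091 1 [0.0558 0.0039 0.0935] [0.056 0.004 0.094] [0.056 0.004 0.094]
t 0.099 6 [0.0464 0.0004 0.1032] [ 0.045 -0.004  0.1  ] [0.049 0.005 0.105]
```

View pics/s7.png

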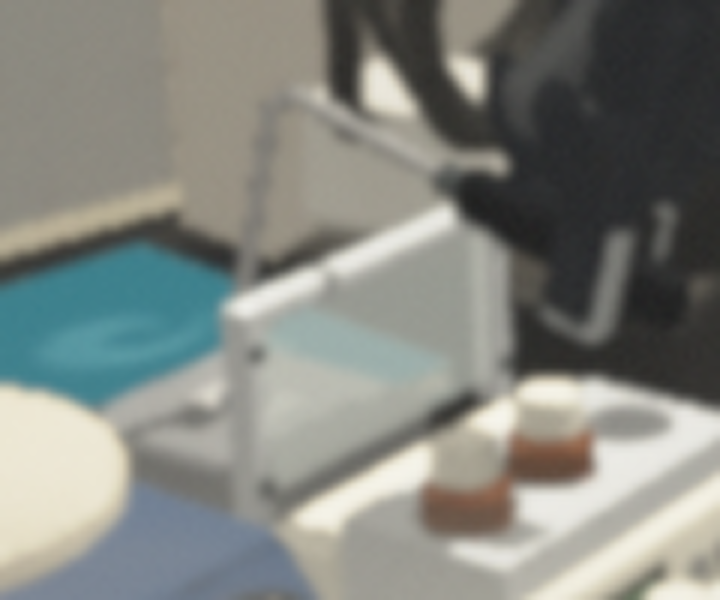

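View pics/t7.png

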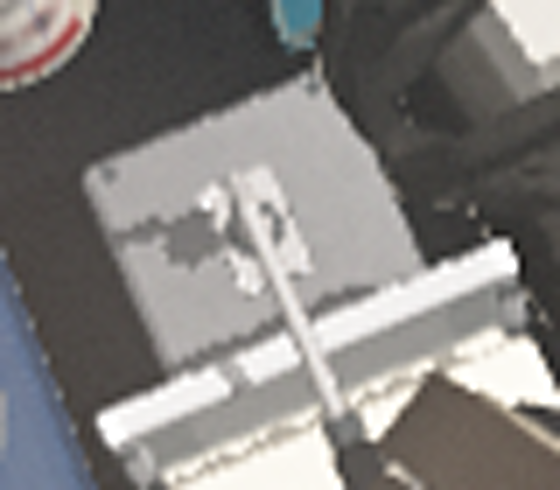

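Request:
move_arm(
  rows=[
    [[-0.0018, -0.0009, 0], [0, 0, 0], 1],
    [[-0.0009, -0.0004, 0], [0, 0, 0], 1],
    [[0, 0, 0], [0, 0, 0], 1],
  ],
)

```text
time: 11.32
position: [0.4746, 0.1742, 0.1312]
tcp_rot: [[-0.871, -0.432, 0.233], [-0.417, 0.902, 0.112], [-0.259, -0.0, -0.966]]
contact_force: [0.3, 0.9, -0.5]
opening: 0.135
```

```bash
python3 - <<'E'
from m import *
st();  t=snapshot('top')
for n,q in (('t',t),):
    Q=toH(pts(q)); Q=Q[(Q[...,0]>.02)&(Q[...,0]<.1)&(abs(Q[...,1])<.02)&(Q[...,2]>.075)&(Q[...,2]<.13)]
    for z0 in np.arange(.075,.13,.008):
        r=Q[(Q[:,2]>z0)&(Q[:,2]<z0+.008)]
        if len(r): print(n,z0.round(3),len(r),r.mean(0).round(4),r.min(0).round(3),r.max(0).round(3))
E
```

```text
t 11.325 q [ 19.3  19.4 -52.2 123.6  31.1  32.6  61.6] open 0.135 tcp [0.4746 0.1742 0.1312] tcpH [-8.520e-02  1.000e-04  1.312e-01] tipH [0.0548 0.0001 0.0897]
 rodx [0.871 0.417 0.259] yaw 25.6 F [ 0.3  0.9 -0.5]
t 0.075 1 [ 0.0581 -0.0037  0.0767] [ 0.058 -0.004  0.077] [ 0.058 -0.004  0.077]
t 0.083 1 [0.0524 0.0037 0.0896] [0.052 0.004 0.09 ] [0.052 0.004 0.09 ]
t 0.091 2 [0.0554 0.0043 0.0918] [0.054 0.004 0.091] [0.057 0.005 0.092]
t 0.099 5 [0.0431 0.0012 0.102 ] [ 0.04  -0.005  0.102] [0.047 0.005 0.103]
t 0.107 1 [ 0.0433 -0.0036  0.1073] [ 0.043 -0.004  0.107] [ 0.043 -0.004  0.107]
```

Request:
move_arm(
  rows=[
    [[-0.0012, -0.0006, 0], [0, 0, 0], 1],
    [[0, 0, 0], [0, 0, 0], 1],
    [[0.007, 0.0033, 0], [0, 0, 0], 1],
    [[0, 0, 0.01], [0, 0, 0], 1],
    [[0, 0, 0.02], [0, 0, 0], 1],
    [[0, 0, 0.025], [0, 0, 0], 1],
    [[0, 0, 0.025], [0, 0, 0], 1],
    [[0, 0, 0], [0, 0, 0], 1],
    [[-0.015, -0.007, 0.005], [0, 0, 0], 1],
    [[-0.022, -0.0105, 0.005], [0, 0, 0], 1],
    [[-0.022, -0.0105, 0.005], [0, 0, 0], 1],
    [[-0.022, -0.0105, 0.005], [0, 0, 0], 1],
    [[-0.022, -0.0105, 0.01], [0, 0, 0], 1],
    [[0, 0, 0], [0, 0, 0], 1],
  ],
)

```text
time: 13.12
position: [0.3767, 0.1267, 0.2412]
tcp_rot: [[-0.872, -0.43, 0.235], [-0.416, 0.903, 0.108], [-0.258, -0.004, -0.966]]
contact_force: [0.3, 0.3, -1.2]
opening: 0.135
```

```bash
python3 - <<'E'
from m import *
st(); s=snapshot('scene'); t=snapshot('top')
cv2.imwrite('pics/t8.png',cv2.resize(t['frame'][140:290,190:390,::-1],None,fx=3.5,fy=3.5,interpolation=cv2.INTER_CUBIC))
for n,q in (('s',s),('t',t)):
    Q=toH(pts(q)); Q=Q[(Q[...,0]>.02)&(Q[...,0]<.1)&(abs(Q[...,1])<.02)&(Q[...,2]>.075)&(Q[...,2]<.13)]
    for z0 in np.arange(.075,.13,.008):
        r=Q[(Q[:,2]>z0)&(Q[:,2]<z0+.008)]
        if len(r): print(n,z0.round(3),len(r),r.mean(0).round(4),r.min(0).round(3),r.max(0).round(3))
E
```

```text
t 13.125 q [ 46.7 -11.9 -60.4 127.  -18.4  45.4 112.5] open 0.135 tcp [0.3767 0.1267 0.2412] tcpH [-0.1941 -0.0005  0.2412] tipH [-0.0541 -0.001   0.1997]
 rodx [0.872 0.416 0.258] yaw 25.51 F [ 0.3  0.3 -1.2]
t 0.075 5 [ 0.0576 -0.0018  0.0778] [ 0.055 -0.005  0.076] [0.059 0.001 0.079]
t 0.091 1 [0.0394 0.0015 0.0983] [0.039 0.001 0.098] [0.039 0.001 0.098]
t 0.099 19 [0.043  0.0004 0.1034] [ 0.039 -0.005  0.1  ] [0.047 0.005 0.106]
t 0.107 4 [ 0.0424 -0.      0.108 ] [ 0.04  -0.004  0.107] [0.045 0.004 0.109]
```

View pics/t8.png

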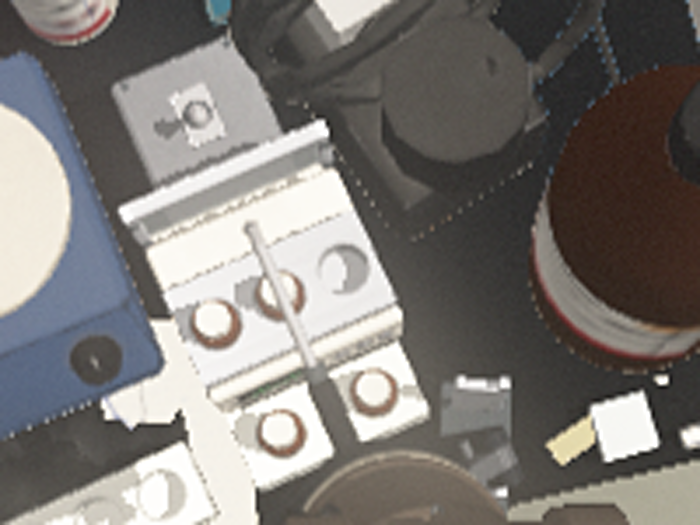

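Request:
move_arm(
  rows=[
    [[0, 0, 0], [-2.16, 4.51, 0], 1],
    [[0, 0, 0], [-2.16, 4.51, 0], 1],
    [[0, 0, 0], [-2.16, 4.51, 0], 1],
    [[0.005, -0.015, 0], [0, 0, -6.4], 1],
    [[0.006, -0.015, 0], [0, 0, -6.4], 1],
    [[0.006, -0.015, 0], [0, 0, -6.4], 1],
    [[0.006, -0.0155, 0], [0, 0, -6.4], 1],
    [[0, 0, -0.02], [0, 0, 0], 1],
    [[0, 0, -0.02], [0, 0, 0], 1],
    [[0, 0, -0.02], [0, 0, 0], 1],
    [[0, 0, 0], [0, 0, 0], 1],
    [[0, 0, 0], [0, 0, 0], 1],
    [[0, 0, 0], [0, 0, 0], 1],
  ],
)

```text
time: 14.85
position: [0.4012, 0.0678, 0.1818]
tcp_rot: [[-1.0, 0.0, 0.001], [0.0, 1.0, 0.001], [-0.001, 0.001, -1.0]]
contact_force: [0.3, -0.7, -0.7]
opening: 0.135
```

```bash
python3 - <<'E'
from m import *
st(); o=observe(); print(o['tcp_rot'].round(4),o['position'])
from scipy.spatial.transform import Rotation as R
G=np.diag([-1,1,-1.]); print(R.from_matrix(G@o['tcp_rot'].T).as_rotvec(degrees=True).round(2))
E
```

```text
t 14.85 q [ 43.   15.6 -66.9 120.3  17.6  54.7  56.5] open 0.135 tcp [0.4012 0.0678 0.1818] tcpH [-0.1974 -0.0642  0.1818] tipH [-0.0851 -0.118   0.1057]
 rodx [ 1.    -0.     0.001] yaw -0.01 F [ 0.3 -0.7 -0.7]
[[-1.e+00  1.e-04  1.e-03]
 [ 1.e-04  1.e+00  5.e-04]
 [-1.e-03  5.e-04 -1.e+00]] [0.40115665 0.06782242 0.1818361 ]
[-0.03  0.06  0.01]
```

Request:
move_arm(
  rows=[
    [[-0.0014, -0.0017, 0], [0, 0, 0], 1],
    [[0, 0, -0.02], [0, 0, 0], 1],
    [[0, 0, -0.02], [0, 0, 0], 1],
    [[0, 0, -0.015], [0, 0, 0], 1],
    [[0, 0, 0], [0, 0, 0], 1],
    [[0, 0, 0], [0, 0, 0], 1],
  ],
)

```text
time: 15.6
position: [0.3995, 0.0661, 0.1268]
tcp_rot: [[-1.0, -0.0, 0.001], [-0.0, 1.0, 0.0], [-0.001, 0.0, -1.0]]
contact_force: [-0.1, 0.1, -0.6]
opening: 0.138
```

```bash
python3 - <<'E'
from m import *
st(); s=snapshot('scene');cv2.imwrite('pics/s9.png',cv2.resize(s['frame'][160:310,300:440,::-1],None,fx=4,fy=4,interpolation=cv2.INTER_CUBIC))
E
```

```text
t 15.6 q [ 36.9  20.8 -62.  124.1  24.7  48.5  49.6] open 0.138 tcp [0.3995 0.0661 0.1268] tcpH [-0.1997 -0.065   0.1268] tipH [-0.0874 -0.1188  0.0506]
 rodx [1.    0.    0.001] yaw 0.01 F [-0.1  0.1 -0.6]
```

View pics/s9.png

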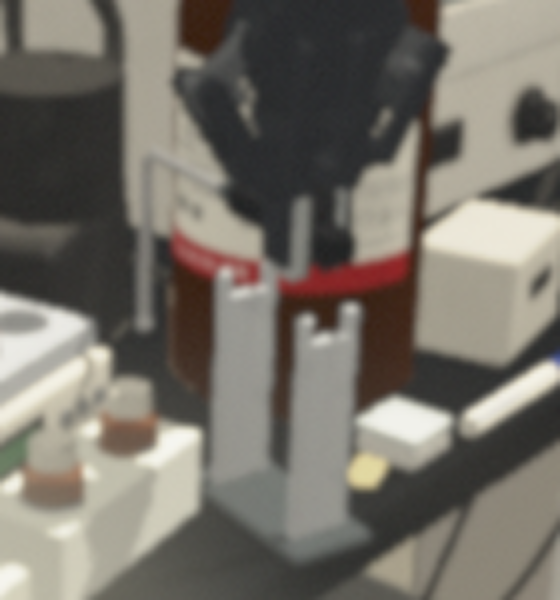

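Aligned; lower to the seat and watch the force.

Request:
move_arm(
  rows=[
    [[0, 0, -0.012], [0, 0, 0], 1],
    [[0, 0, -0.012], [0, 0, 0], 1],
    [[0, 0, -0.006], [0, 0, 0], 1],
    [[0, 0, -0.004], [0, 0, 0], 1],
    [[0, 0, 0], [0, 0, 0], 1],
    [[0, 0, 0], [0, 0, 0], 1],
  ],
)

```text
time: 16.4
position: [0.3992, 0.066, 0.0923]
tcp_rot: [[-1.0, -0.0, 0.0], [-0.0, 1.0, 0.0], [-0.0, 0.0, -1.0]]
contact_force: [-0.7, 0.0, -0.2]
opening: 0.136
```

```bash
python3 - <<'E'
from m import *
st()
E
```

```text
t 16.4 q [ 32.8  24.1 -58.2 126.1  29.6  44.6  45. ] open 0.136 tcp [0.3992 0.066  0.0923] tcpH [-0.2    -0.065   0.0923] tipH [-0.0877 -0.1188  0.016 ]
 rodx [1. 0. 0.] yaw 0.01 F [-0.7  0.  -0.2]
```

Request:
move_arm(
  rows=[
    [[0, 0, -0.001], [0, 0, 0], 1],
    [[0, 0, 0], [0, 0, 0], 1],
    [[0, 0, 0], [0, 0, 0], 0.7],
    [[0, 0, 0], [0, 0, 0], 0.5],
    [[0, 0, 0], [0, 0, 0], 0.5],
    [[0, 0, 0], [0, 0, 0], 0.5],
    [[0, 0, 0.02], [0, 0, 0], 0.5],
    [[0, 0, 0.025], [0, 0, 0], 0.5],
    [[0, 0, 0.025], [0, 0, 0], 0.5],
    [[0, 0, 0.025], [0, 0, 0], 0.5],
    [[0, 0, 0], [0, 0, 0], 0.5],
  ],
)

```text
time: 17.77
position: [0.4002, 0.0659, 0.1875]
tcp_rot: [[-1.0, 0.001, 0.003], [0.001, 1.0, -0.001], [-0.003, -0.001, -1.0]]
contact_force: [0.6, 0.5, -0.1]
opening: 0.502
```

```bash
python3 - <<'E'
from m import *
st(); s=snapshot('scene');cv2.imwrite('pics/s10.png',cv2.resize(s['frame'][200:310,300:440,::-1],None,fx=4,fy=4,interpolation=cv2.INTER_CUBIC))
P=pts(s); m=(P[...,1]>.05)&(P[...,1]<.08)&(P[...,0]>.45)&(P[...,0]<.54)&(P[...,2]>.0)&(P[...,2]<.13)
Q=P[m]
for a in np.arange(.45,.54,.01):
        r=Q[(Q[:,0]>a)&(Q[:,0]<a+.01)]
        if len(r): print(a.round(3),r.mean(0).round(4),r[:,2].min().round(3),r[:,2].max().round(3))
E
```

```text
t 17.775 q [ 44.2  14.9 -67.6 120.1  16.9  55.2  57.5] open 0.502 tcp [0.4002 0.0659 0.1875] tcpH [-0.1992 -0.0655  0.1875] tipH [-0.0867 -0.1196  0.1116]
 rodx [ 1.    -0.001  0.003] yaw -0.05 F [ 0.6  0.5 -0.1]
0.45 [0.4554 0.0711 0.0869] 0.004 0.116
0.46 [0.466  0.0685 0.0923] 0.0 0.113
0.47 [0.476  0.0677 0.1107] 0.107 0.113
0.48 [0.4857 0.0677 0.1106] 0.108 0.113
0.49 [0.496  0.0675 0.1102] 0.107 0.113
0.5 [0.5056 0.0659 0.0997] 0.001 0.113
0.51 [0.5163 0.0666 0.1021] 0.001 0.112
0.52 [0.5248 0.0668 0.0612] 0.0 0.106
0.53 [0.5302 0.0666 0.0656] 0.066 0.066
```

View pics/s10.png

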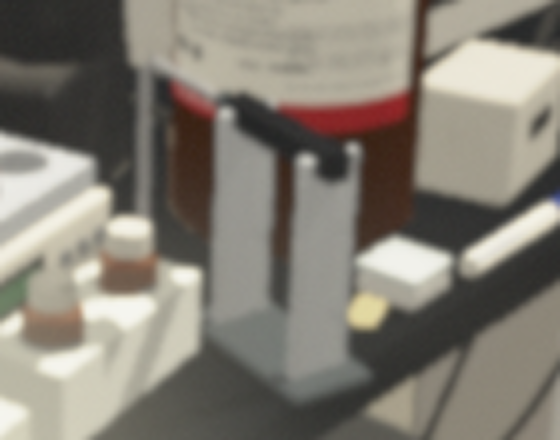

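```bash
python3 - <<'E'
from m import *
for n in ('top0','scene0'):
    s=np.load(n+'.npy',allow_pickle=True).item(); Q=toH(pts(s)); Q=Q[(Q[...,2]>.14)&(Q[...,2]<.5)&(Q[...,0]<.0)&(Q[...,0]>-.08)&(Q[...,1]>-.12)&(Q[...,1]<.08)]
    for y0 in np.arange(-.12,.0,.01):
        r=Q[(Q[:,1]>y0)&(Q[:,1]<y0+.01)]
        if len(r): print(n,y0.round(2),len(r),'xmin',r[:,0].min().round(3),'z',r[:,2].min().round(3),r[:,2].max().round(3))
E
```

```text
top0 -0.12 211 xmin -0.058 z 0.142 0.282
top0 -0.11 212 xmin -0.054 z 0.144 0.281
top0 -0.1 177 xmin -0.045 z 0.14 0.278
top0 -0.09 39 xmin -0.014 z 0.261 0.275
top0 -0.08 44 xmin -0.014 z 0.255 0.272
top0 -0.07 44 xmin -0.014 z 0.253 0.265
top0 -0.06 43 xmin -0.014 z 0.248 0.259
top0 -0.05 34 xmin -0.01 z 0.233 0.251
top0 -0.04 7 xmin -0.003 z 0.22 0.234
scene0 -0.12 126 xmin -0.058 z 0.14 0.281
scene0 -0.11 153 xmin -0.053 z 0.141 0.278
scene0 -0.1 301 xmin -0.044 z 0.14 0.275
scene0 -0.09 38 xmin -0.02 z 0.144 0.274
scene0 -0.08 38 xmin -0.013 z 0.253 0.268
scene0 -0.07 35 xmin -0.013 z 0.249 0.262
scene0 -0.06 51 xmin -0.012 z 0.235 0.257
scene0 -0.05 64 xmin -0.009 z 0.221 0.251
scene0 -0.04 3 xmin -0.001 z 0.222 0.233
```

Request:
move_arm(
  rows=[
    [[0, 0.01, 0.005], [0, 0, -9.2], 0.47],
    [[0.01, 0.02, 0.005], [0, 0, -9.2], 0.47],
    [[0.016, 0.02, 0.005], [0, 0, -9.2], 0.47],
    [[0.016, 0.02, 0.005], [0, 0, -9.2], 0.47],
    [[0.016, 0.02, 0], [0, 0, -9.2], 0.47],
    [[0.016, 0.015, 0], [0, 0, -9.2], 0.47],
    [[0.0175, 0.0115, 0], [0, 0, -9.2], 0.47],
    [[0, 0, 0], [0, 0, 0], 0.47],
    [[0, 0, 0], [0, 0, 0], 0.47],
  ],
)

```text
time: 18.95
position: [0.4896, 0.182, 0.2052]
tcp_rot: [[-0.435, 0.9, -0.002], [0.9, 0.435, -0.001], [0.0, -0.002, -1.0]]
contact_force: [-0.7, -0.1, -1.0]
opening: 0.533
```

```bash
python3 - <<'E'
from m import *
st(); s=snapshot('wrist');save(s,'w11'); o=observe(); print(o['tcp_rot'].round(3),np.degrees(np.arctan2(o['tcp_rot'][1,0],o['tcp_rot'][0,0])))
t=snapshot('top');save(t,'t11'); s=snapshot('scene');save(s,'s11')
E
```

```text
t 18.95 q [ 12.9  22.2 -48.8 105.   18.8  61.4 -17.2] open 0.533 tcp [0.4896 0.182  0.2052] tcpH [-0.0683  0.0006  0.2052] tipH [-0.0681 -0.1239  0.1289]
 rodx [ 0.435 -0.9   -0.   ] yaw -64.21 F [-0.7 -0.1 -1. ]
[[-0.434  0.901 -0.001]
 [ 0.901  0.434 -0.001]
 [-0.    -0.002 -1.   ]] 115.74432297346328
```

View pics/w11.png

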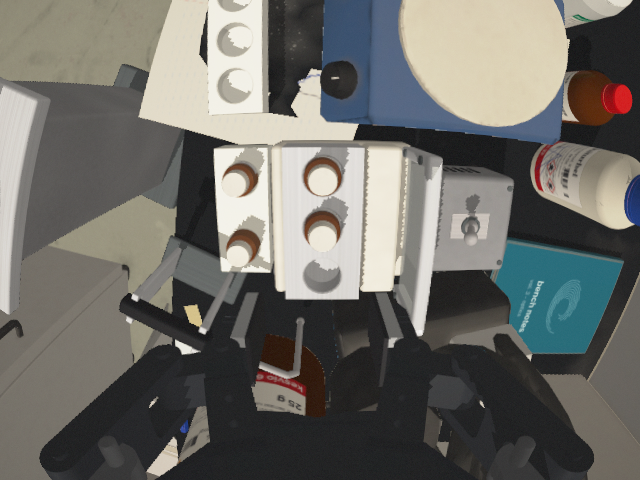

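View pics/s11.png

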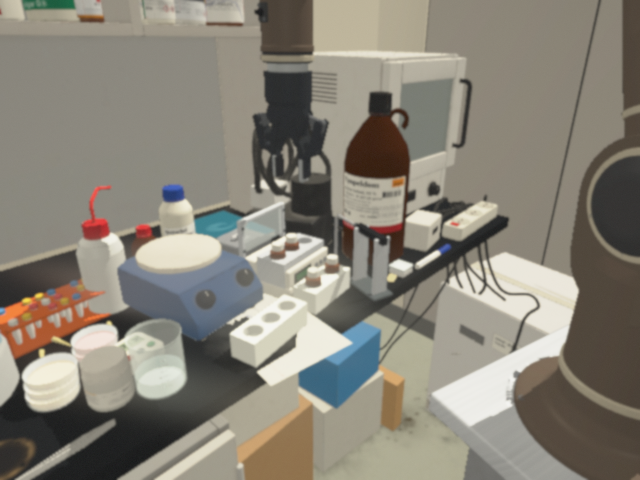

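Request:
move_arm(
  rows=[
    [[0.0023, 0.0005, -0.02], [0, 0, 0], 0.47],
    [[0, 0, -0.03], [0, 0, 0], 0.47],
    [[0, 0, -0.03], [0, 0, 0], 0.47],
    [[0, 0, -0.02], [0, 0, 0], 0.47],
    [[0, 0, 0], [0, 0, 0], 0.47],
    [[0, 0, 0], [0, 0, 0], 0.47],
  ],
)

```text
time: 19.85
position: [0.4933, 0.1832, 0.1069]
tcp_rot: [[-0.432, 0.902, 0.001], [0.902, 0.432, 0.001], [0.0, 0.001, -1.0]]
contact_force: [-0.4, 0.3, 0.1]
opening: 0.531
```

```bash
python3 - <<'E'
from m import *
st(); s=snapshot('scene');cv2.imwrite('pics/s12.png',cv2.resize(s['frame'][190:310,220:360,::-1],None,fx=5,fy=5,interpolation=cv2.INTER_CUBIC))
save(snapshot('wrist'),'w12')
E
```

```text
t 19.85 q [  8.5  29.3 -44.4 110.3  26.2  50.8 -23.6] open 0.531 tcp [0.4933 0.1832 0.1069] tcpH [-6.450e-02  1.000e-04  1.069e-01] tipH [-0.0644 -0.1244  0.0306]
 rodx [ 0.432 -0.902 -0.   ] yaw -64.39 F [-0.4  0.3  0.1]
```

View pics/s12.png

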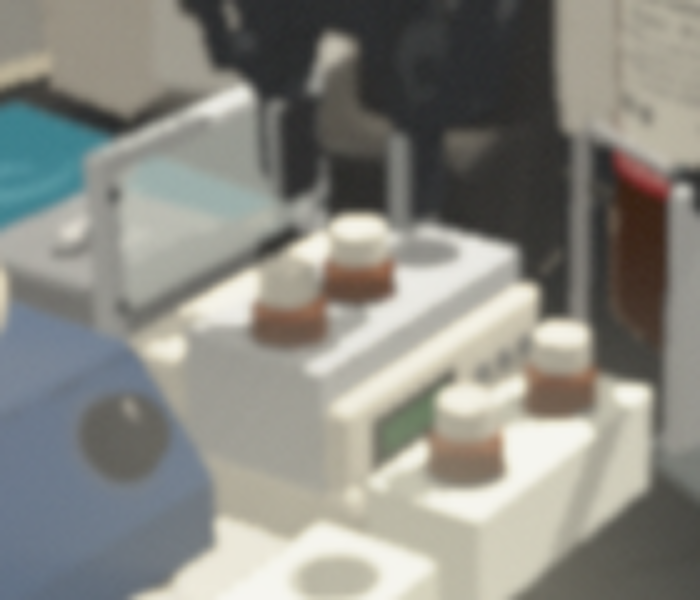

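View pics/w12.png

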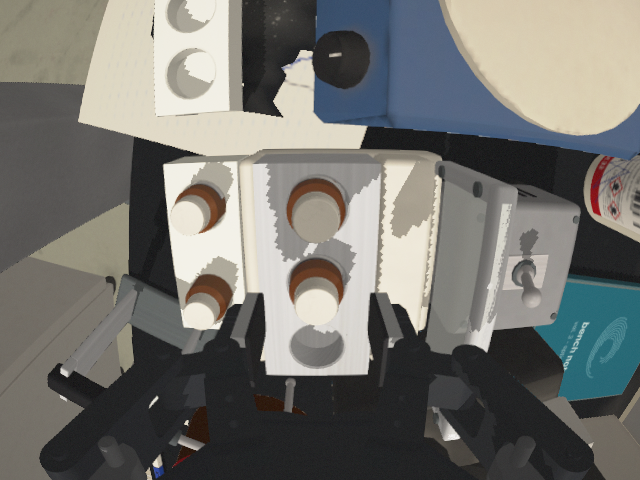

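Request:
move_arm(
  rows=[
    [[-0.0012, -0.0006, -0.01], [0, 0, 0], 0.47],
    [[0, 0, -0.01], [0, 0, 0], 0.47],
    [[0, 0, -0.0055], [0, 0, 0], 0.47],
    [[0, 0, 0], [0, 0, 0], 0.47],
    [[0, 0, 0], [0, 0, 0], 0.6],
    [[0, 0, 0], [0, 0, 0], 0.8],
    [[0, 0, 0], [0, 0, 0], 1],
    [[0, 0, 0], [0, 0, 0], 1],
    [[0, 0, 0], [0, 0, 0], 1],
    [[0, 0, 0], [0, 0, 0], 1],
  ],
  force=40,
)

```text
time: 21.2
position: [0.4923, 0.1826, 0.0812]
tcp_rot: [[-0.432, 0.902, 0.001], [0.902, 0.432, 0.001], [0.0, 0.001, -1.0]]
contact_force: [4.0, 1.8, 3.7]
opening: 0.297
```

```bash
python3 - <<'E'
from m import *
st(); s=snapshot('scene');cv2.imwrite('pics/s13.png',cv2.resize(s['frame'][190:310,220:360,::-1],None,fx=5,fy=5,interpolation=cv2.INTER_CUBIC))
save(snapshot('wrist'),'w13')
E
```

```text
t 21.2 q [  7.3  31.2 -43.  111.6  28.3  48.  -25.4] open 0.297 tcp [0.4923 0.1826 0.0812] tcpH [-0.0656 -0.      0.0812] tipH [-0.0655 -0.1245  0.0049]
 rodx [ 0.432 -0.902 -0.   ] yaw -64.4 F [4.  1.8 3.7]
```

View pics/s13.png

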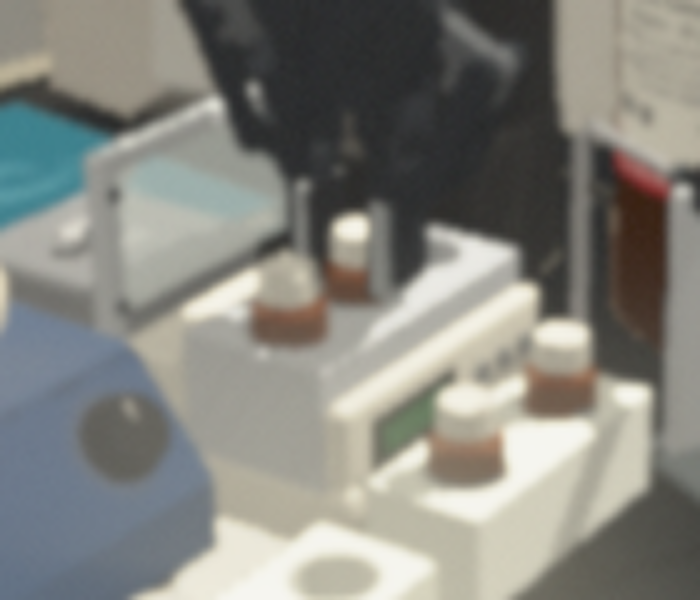

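Request:
move_arm(
  rows=[
    [[0, 0, 0.005], [0, 0, 0], 1],
    [[0, 0, 0.01], [0, 0, 0], 1],
    [[0, 0, 0.02], [0, 0, 0], 1],
    [[0, 0, 0.025], [0, 0, 0], 1],
    [[0, 0, 0.03], [0, 0, 0], 1],
    [[0, 0, 0], [0, 0, 0], 1],
  ],
)

```text
time: 22.05
position: [0.4918, 0.182, 0.1723]
tcp_rot: [[-0.432, 0.902, 0.001], [0.902, 0.432, -0.001], [-0.001, 0.001, -1.0]]
contact_force: [-0.2, 1.0, -1.2]
opening: 0.294
```

```bash
python3 - <<'E'
from m import *
st(); s=snapshot('scene');cv2.imwrite('pics/s14.png',cv2.resize(s['frame'][150:290,200:360,::-1],None,fx=4,fy=4,interpolation=cv2.INTER_CUBIC))
P=pts(s); f=s['frame'].astype(int)
m=(P[...,0]>.44)&(P[...,0]<.54)&(P[...,1]>.14)&(P[...,1]<.23)&(P[...,2]>.12)&(P[...,2]<.22)&(f[...,0]>f[...,2]+25)
Q=P[m];print(len(Q),Q.min(0),Q.max(0))
m=(P[...,0]>.44)&(P[...,0]<.54)&(P[...,1]>.14)&(P[...,1]<.23)&(P[...,2]>.13)&(P[...,2]<.24)&(f.min(-1)>150)
Q=P[m];print(len(Q),Q.min(0),Q.max(0))
E
```

```text
t 22.05 q [ 11.6  24.4 -47.6 107.   21.3  57.8 -19.4] open 0.294 tcp [0.4918 0.182  0.1723] tcpH [-0.0664 -0.0004  0.1723] tipH [-0.0664 -0.1249  0.0962]
 rodx [ 0.432 -0.902  0.001] yaw -64.43 F [-0.2  1.  -1.2]
94 [0.47841365 0.17234265 0.1507502 ] [0.50343997 0.1948665  0.19319434]
83 [0.47645705 0.17448746 0.1320322 ] [0.53993849 0.22502774 0.20057482]
```

View pics/s14.png

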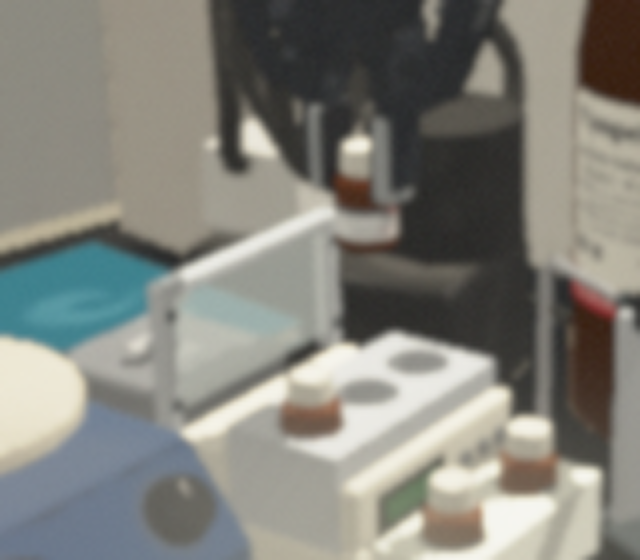

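Request:
move_arm(
  rows=[
    [[-0.02, 0.015, 0], [0, 0, 0.1], 1],
    [[-0.03, 0.025, 0], [0, 0, 0.1], 1],
    [[-0.03, 0.025, 0], [0, 0, 0.1], 1],
    [[-0.03, 0.025, -0.02], [0, 0, 0.1], 1],
    [[-0.02, 0.0156, -0.03], [0, 0, 0], 1],
    [[0, 0, -0.03], [0, 0, 0], 1],
    [[0, 0, 0], [0, 0, 0], 1],
    [[0, 0, 0], [0, 0, 0], 1],
  ],
)

```text
time: 23.1
position: [0.3613, 0.288, 0.0912]
tcp_rot: [[-0.439, 0.899, -0.001], [0.899, 0.439, -0.0], [0.0, -0.001, -1.0]]
contact_force: [0.4, 0.7, -0.0]
opening: 0.296
```

```bash
python3 - <<'E'
from m import *
st(); s=snapshot('scene');cv2.imwrite('pics/s15.png',cv2.resize(s['frame'][220:370,200:360,::-1],None,fx=4,fy=4,interpolation=cv2.INTER_CUBIC))
t=snapshot('top')
for n,q in (('s',s),('t',t)):
    P=pts(q);f=q['frame'].astype(int)
    m=(P[...,0]>.31)&(P[...,0]<.42)&(P[...,1]>.23)&(P[...,1]<.34)&(P[...,2]>.06)&(P[...,2]<.15)&(f[...,0]>f[...,2]+25)
    Q=P[m];print(n,len(Q)); 
    if len(Q): print(Q.min(0),Q.max(0),Q.mean(0))
    m=(P[...,0]>.31)&(P[...,0]<.42)&(P[...,1]>.21)&(P[...,1]<.36)&(P[...,2]>.03)&(P[...,2]<.05)
    r=cv2.minAreaRect(P[m][:,:2].astype(np.float32)*1000); print(r)
E
```

```text
t 23.1 q [ -6.2  25.9 -47.2 119.3  26.6  45.7 -43.6] open 0.296 tcp [0.3613 0.288  0.0912] tcpH [-0.1382  0.1516  0.0912] tipH [-0.1374  0.0271  0.0148]
 rodx [ 0.439 -0.899 -0.   ] yaw -63.98 F [ 0.4  0.7 -0. ]
s 128
[0.32785963 0.25983077 0.06722577] [0.36744652 0.30023582 0.13787722] [0.35398502 0.29269194 0.0889944 ]
((366.5900573730469, 285.1824035644531), (149.7101287841797, 106.54341888427734), 89.91886138916016)
t 0
((418.66168212890625, 210.988525390625), (1.9803508520126343, 0.0), 179.0927276611328)
```

View pics/s15.png

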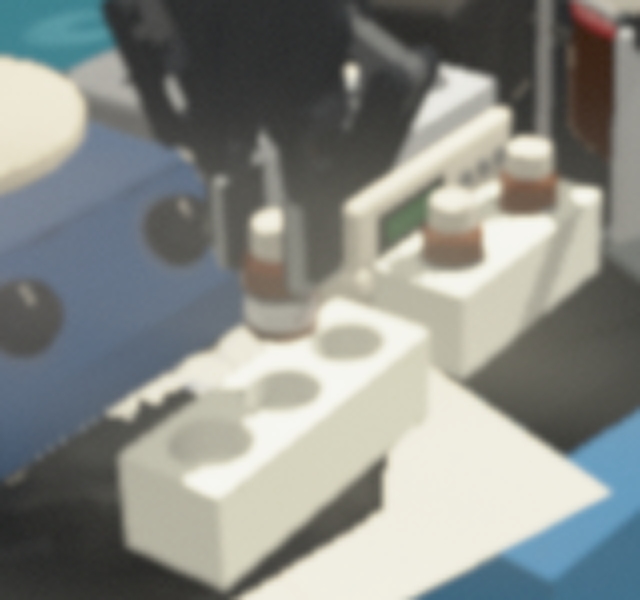

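Request:
move_arm(
  rows=[
    [[0.0004, -0.0007, -0.01], [0, 0, 0], 1],
    [[0, 0, -0.01], [0, 0, 0], 1],
    [[0, 0, -0.006], [0, 0, 0], 1],
    [[0, 0, -0.004], [0, 0, 0], 1],
    [[0, 0, -0.003], [0, 0, 0], 1],
    [[0, 0, 0], [0, 0, 0], 1],
  ],
)

```text
time: 23.95
position: [0.3621, 0.2872, 0.0577]
tcp_rot: [[-0.438, 0.899, -0.0], [0.899, 0.438, -0.0], [0.0, -0.0, -1.0]]
contact_force: [0.4, -0.6, -1.0]
opening: 0.296
```

Request:
move_arm(
  rows=[
    [[0, 0, -0.004], [0, 0, 0], 1],
    [[0, 0, -0.004], [0, 0, 0], 1],
    [[0, 0, -0.003], [0, 0, 0], 1],
    [[0, 0, -0.0015], [0, 0, 0], 1],
    [[0, 0, 0], [0, 0, 0], 1],
  ],
)

```text
time: 24.58
position: [0.3623, 0.2874, 0.0461]
tcp_rot: [[-0.438, 0.899, 0.001], [0.899, 0.438, -0.0], [-0.001, 0.001, -1.0]]
contact_force: [-3.1, -2.0, 12.4]
opening: 0.295
```

Request:
move_arm(
  rows=[
    [[0, 0, 0.0005], [0, 0, 0], 0.6],
    [[0, 0, 0], [0, 0, 0], 0.5],
    [[0, 0, 0], [0, 0, 0], 0.5],
    [[0, 0, 0], [0, 0, 0], 0.5],
    [[0, 0, 0.02], [0, 0, 0], 0.5],
    [[0, 0, 0.03], [0, 0, 0], 0.5],
    [[0, 0, 0.04], [0, 0, 0], 0.5],
    [[0, 0, 0.04], [0, 0, 0], 0.5],
    [[0.02, -0.01, 0], [0, 0, 0], 0.47],
    [[0, 0, 0], [0, 0, 0], 0.47],
  ],
)

```text
time: 25.82
position: [0.3837, 0.2756, 0.1752]
tcp_rot: [[-0.435, 0.9, 0.0], [0.9, 0.435, -0.001], [-0.001, -0.0, -1.0]]
contact_force: [-0.0, 0.2, -0.1]
opening: 0.526
```

```bash
python3 - <<'E'
from m import *
st(); s=snapshot('scene');cv2.imwrite('pics/s16.png',cv2.resize(s['frame'][210:370,200:360,::-1],None,fx=4,fy=3.7,interpolation=cv2.INTER_CUBIC))
P=pts(s)
for lo,hi in ((.06,.074),(.094,.109)):
    m=(P[...,0]>.3)&(P[...,0]<.52)&(P[...,1]>.1)&(P[...,1]<.35)&(P[...,2]>lo)&(P[...,2]<hi)&(s['frame'].min(-1)>120)
    for i,mm,stt,c in blobs(P,m,40):
        Q=P[mm];r=cv2.minAreaRect(Q[:,:2].astype(np.float32)*1000);print(stt[4],c.round(1),np.array(r[0]).round(1),np.array(r[1]).round(1),Q[:,2].max().round(4))
E
```

```text
t 25.825 q [  1.5  19.8 -51.8 113.3  18.9  55.7 -33.7] open 0.526 tcp [0.3837 0.2756 0.1752] tcpH [-0.1234  0.1307  0.1752] tipH [-0.123   0.0062  0.099 ]
 rodx [ 0.435 -0.9    0.001] yaw -64.19 F [-0.   0.2 -0.1]
733 [289.6 261.2] [469.5 193.5] [153.4  81.4] 0.0739
70 [290.8 248.6] [505.2 176.8] [25.6 11.5] 0.074
83 [331.5 258.5] [442.2 128.1] [20.4 20. ] 0.0679
92 [312.4 271.8] [416.1 182.7] [18.3 20. ] 0.0677
124 [270.2 303.6] [361.1 286.5] [19.4 20. ] 0.0686
93 [276.7 245.4] [475.7 219.2] [19. 21.] 0.1028
341 [208.3 254.3] [494.3 327.3] [51.1 45. ] 0.1041
```

View pics/s16.png

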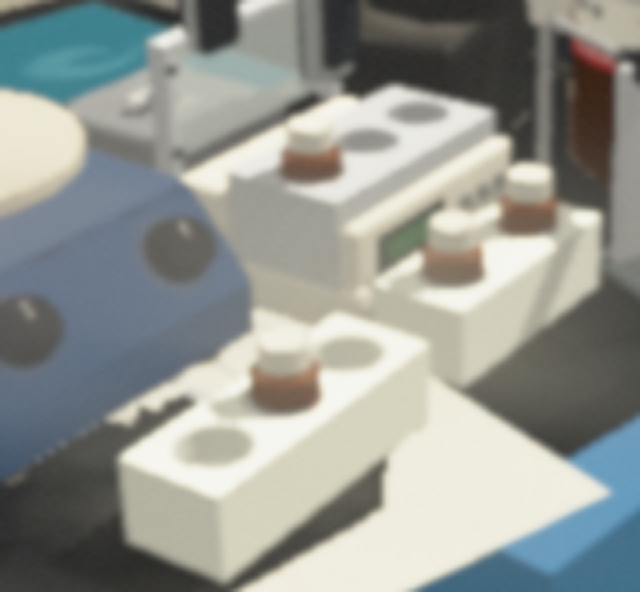

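Request:
move_arm(
  rows=[
    [[0.03, -0.019, 0], [0, 0, 0], 0.47],
    [[0.03, -0.019, 0], [0, 0, 0], 0.47],
    [[0.031, -0.0192, 0], [0, 0, 0], 0.47],
    [[0, 0, -0.02], [0, 0, 0], 0.47],
    [[0, 0, -0.02], [0, 0, 0], 0.47],
    [[0, 0, -0.02], [0, 0, 0], 0.47],
    [[0, 0, 0], [0, 0, 0], 0.47],
    [[0, 0, 0], [0, 0, 0], 0.47],
  ],
)

```text
time: 26.88
position: [0.473, 0.2205, 0.116]
tcp_rot: [[-0.439, 0.898, 0.0], [0.898, 0.439, 0.0], [0.0, 0.0, -1.0]]
contact_force: [0.5, 0.7, 0.3]
opening: 0.531
```

```bash
python3 - <<'E'
from m import *
st()
E
```

```text
t 26.875 q [  5.2  28.6 -45.9 110.4  25.9  51.8 -27.7] open 0.531 tcp [0.473  0.2205 0.116 ] tcpH [-0.0666  0.0425  0.116 ] tipH [-0.0657 -0.082   0.0397]
 rodx [ 0.439 -0.898 -0.   ] yaw -63.95 F [0.5 0.7 0.3]
```

Correct by (+0.0016, −0.002), go down and grip.

Request:
move_arm(
  rows=[
    [[0.0016, -0.002, -0.01], [0, 0, 0], 0.47],
    [[0, 0, -0.015], [0, 0, 0], 0.47],
    [[0, 0, -0.01], [0, 0, 0], 0.47],
    [[0, 0, 0], [0, 0, 0], 0.47],
    [[0, 0, 0], [0, 0, 0], 0.6],
    [[0, 0, 0], [0, 0, 0], 0.8],
    [[0, 0, 0], [0, 0, 0], 1],
    [[0, 0, 0], [0, 0, 0], 1],
    [[0, 0, 0], [0, 0, 0], 1],
    [[0, 0, 0], [0, 0, 0], 1],
  ],
  force=40,
)

```text
time: 28.12
position: [0.4753, 0.2183, 0.0813]
tcp_rot: [[-0.438, 0.899, 0.001], [0.899, 0.438, 0.001], [0.0, 0.001, -1.0]]
contact_force: [1.1, 0.4, 5.6]
opening: 0.292
```

```bash
python3 - <<'E'
from m import *
st()
E
```

```text
t 28.125 q [  3.6  31.3 -43.8 111.9  28.9  48.2 -29.9] open 0.292 tcp [0.4753 0.2183 0.0813] tcpH [-0.0656  0.0395  0.0813] tipH [-0.0646 -0.085   0.005 ]
 rodx [ 0.438 -0.899 -0.   ] yaw -64.0 F [1.1 0.4 5.6]
```

Request:
move_arm(
  rows=[
    [[0, 0, 0.005], [0, 0, 0], 1],
    [[0, 0, 0.01], [0, 0, 0], 1],
    [[0, 0, 0.025], [0, 0, 0], 1],
    [[0, 0, 0.025], [0, 0, 0], 1],
    [[0, 0, 0.025], [0, 0, 0], 1],
    [[-0.03, 0.01, 0], [0, 0, 0], 1],
    [[-0.03, 0.01, 0], [0, 0, 0], 1],
    [[-0.03, 0.01, 0], [0, 0, 0], 1],
    [[-0.006, 0.0029, -0.03], [0, 0, 0], 1],
    [[0, 0, -0.03], [0, 0, 0], 1],
    [[0, 0, -0.02], [0, 0, 0], 1],
    [[0, 0, 0], [0, 0, 0], 1],
    [[0, 0, 0], [0, 0, 0], 1],
  ],
)

```text
time: 29.75
position: [0.3786, 0.2508, 0.0914]
tcp_rot: [[-0.438, 0.899, -0.0], [0.899, 0.438, -0.0], [-0.0, -0.0, -1.0]]
contact_force: [-0.7, 0.2, -1.0]
opening: 0.294
```

```bash
python3 - <<'E'
from m import *
st(); s=snapshot('scene');cv2.imwrite('pics/s17.png',cv2.resize(s['frame'][210:370,200:360,::-1],None,fx=4,fy=3.7,interpolation=cv2.INTER_CUBIC))
E
```

```text
t 29.75 q [ -0.7  25.2 -47.5 120.3  26.3  45.2 -38.6] open 0.294 tcp [0.3786 0.2508 0.0914] tcpH [-0.1387  0.1106  0.0914] tipH [-0.1378 -0.0139  0.0151]
 rodx [ 0.438 -0.899  0.   ] yaw -64.0 F [-0.7  0.2 -1. ]
```

View pics/s17.png

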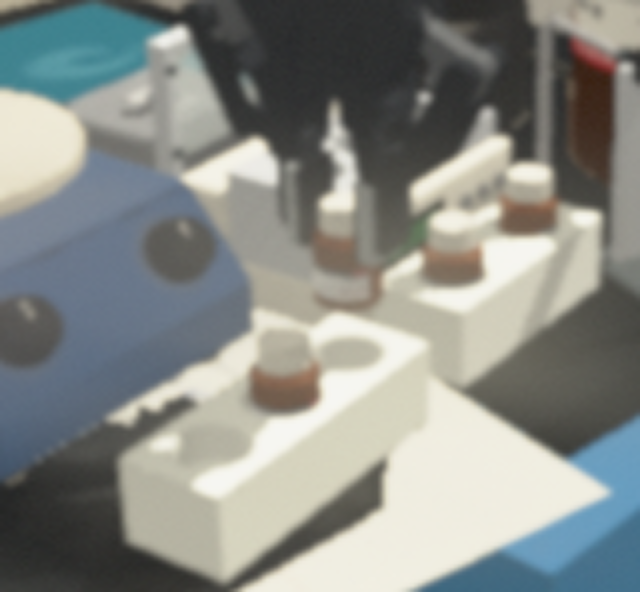

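Request:
move_arm(
  rows=[
    [[0.0005, 0.0003, -0.01], [0, 0, 0], 1],
    [[0, 0, -0.01], [0, 0, 0], 1],
    [[0, 0, -0.006], [0, 0, 0], 1],
    [[0, 0, -0.004], [0, 0, 0], 1],
    [[0, 0, -0.003], [0, 0, 0], 1],
    [[0, 0, 0], [0, 0, 0], 1],
  ],
)

```text
time: 30.55
position: [0.3792, 0.2511, 0.0577]
tcp_rot: [[-0.438, 0.899, -0.0], [0.899, 0.438, -0.0], [0.0, -0.0, -1.0]]
contact_force: [0.4, 0.3, -0.5]
opening: 0.297
```

Request:
move_arm(
  rows=[
    [[0, 0, -0.004], [0, 0, 0], 1],
    [[0, 0, -0.004], [0, 0, 0], 1],
    [[0, 0, -0.003], [0, 0, 0], 1],
    [[0, 0, -0.001], [0, 0, 0], 1],
    [[0, 0, 0], [0, 0, 0], 1],
  ],
)

```text
time: 31.18
position: [0.3793, 0.2511, 0.0462]
tcp_rot: [[-0.438, 0.899, 0.0], [0.899, 0.438, -0.001], [-0.001, 0.0, -1.0]]
contact_force: [-2.3, -2.5, 8.2]
opening: 0.297
```

Seated on the floor. Release, rise, and back off for a look at everything including the carrier.

Request:
move_arm(
  rows=[
    [[0, 0, 0.0005], [0, 0, 0], 0.6],
    [[0, 0, 0], [0, 0, 0], 0.5],
    [[0, 0, 0], [0, 0, 0], 0.5],
    [[0, 0, 0], [0, 0, 0], 0.5],
    [[0, 0, 0.02], [0, 0, 0], 0.5],
    [[0, 0, 0.03], [0, 0, 0], 0.5],
    [[0, 0, 0.04], [0, 0, 0], 0.5],
    [[0, 0, 0.05], [0, 0, 0], 0.5],
    [[0, 0, 0], [0, 0, 0], 0.47],
  ],
)

```text
time: 32.3
position: [0.3808, 0.2525, 0.1895]
tcp_rot: [[-0.438, 0.899, 0.006], [0.899, 0.438, 0.002], [-0.0, 0.006, -1.0]]
contact_force: [-0.0, -0.3, -0.6]
opening: 0.528
```

```bash
cat >> m.py <<'E'
def caps(s,nm):
    P=pts(s)
    for lo,hi in ((.06,.074),(.094,.109)):
        m=(P[...,0]>.3)&(P[...,0]<.54)&(P[...,1]>.1)&(P[...,1]<.36)&(P[...,2]>lo)&(P[...,2]<hi)&(s['frame'].min(-1)>110)
        for i,mm,stt,c in blobs(P,m,40):
            Q=P[mm];r=cv2.minAreaRect(Q[:,:2].astype(np.float32)*1000)
            if max(r[1])<32: print(nm,stt[4],c.round(1),np.array(r[0]).round(1),np.array(r[1]).round(1),'zmax',Q[:,2].max().round(4))
E
python3 - <<'E'
from m import *
st(); s=snapshot('scene');cv2.imwrite('pics/s18.png',cv2.resize(s['frame'][210:370,200:360,::-1],None,fx=4,fy=3.7,interpolation=cv2.INTER_CUBIC))
caps(s,'s');caps(snapshot('top'),'t')
E
```

```text
t 32.3 q [  6.3  17.  -53.8 114.4  16.6  56.2 -29.6] open 0.528 tcp [0.3808 0.2525 0.1895] tcpH [-0.136   0.1112  0.1895] tipH [-0.1347 -0.0134  0.1132]
 rodx [ 0.438 -0.899  0.   ] yaw -64.03 F [-0.  -0.3 -0.6]
s 60 [303.6 241.1] [522.  139.8] [26.5 11.5] zmax 0.074
s 71 [290.7 248.7] [504.5 178.1] [27.4 10.8] zmax 0.0738
s 75 [277.  256.9] [486.9 213.7] [28.  13.6] zmax 0.0739
s 83 [331.5 258.5] [442.1 128.3] [19.9 20.1] zmax 0.068
s 87 [312.4 271.7] [415.9 183.1] [18.8 17.8] zmax 0.0684
s 61 [233.8 277. ] [462.9 303.6] [11.2 24. ] zmax 0.0737
s 115 [286.1 292.5] [378.4 251.3] [18.7 19.9] zmax 0.0688
s 125 [270.2 303.6] [361.9 286.1] [19.4 19.3] zmax 0.0685
t 81 [296.4 250.9] [440.8 126.5] [18.8 18.9] zmax 0.0711
t 82 [269.3 262.6] [416.  180.5] [18.7 18.3] zmax 0.0703
```

View pics/s18.png

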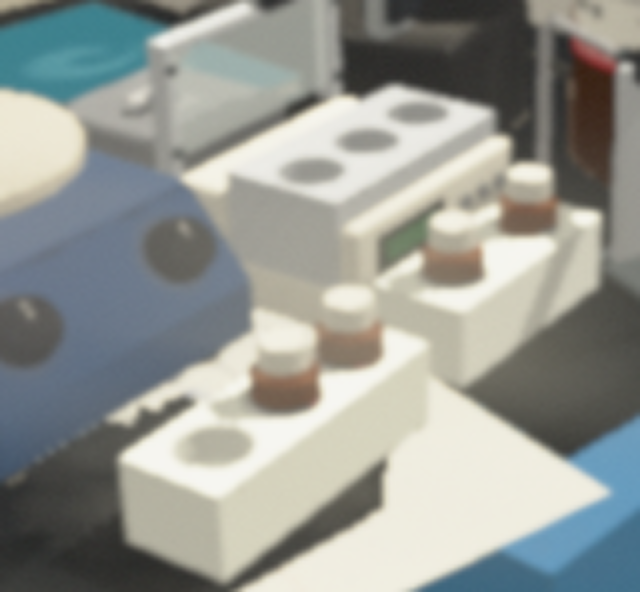

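Request:
move_arm(
  rows=[
    [[0.0, -0.0, 0], [0, 0, 9.96], 0.47],
    [[0.005, -0.01, 0], [0, 0, 9.96], 0.47],
    [[0.005, -0.01, 0], [0, 0, 9.96], 0.47],
    [[0.005, -0.01, 0], [0, 0, 9.96], 0.47],
    [[0.005, -0.01, 0], [0, 0, 9.96], 0.47],
    [[0.005, -0.01, 0], [0, 0, 9.96], 0.47],
    [[0.005, -0.01, 0], [0, 0, 9.96], 0.47],
    [[0.0054, -0.011, 0], [0, 0, 9.96], 0.47],
    [[0, 0, -0.02], [0, 0, 9.96], 0.47],
    [[0, 0, -0.03], [0, 0, 0], 0.47],
    [[0, 0, -0.03], [0, 0, 0], 0.47],
    [[0, 0, 0], [0, 0, 0], 0.47],
    [[0, 0, 0], [0, 0, 0], 0.47],
  ],
)

```text
time: 34.02
position: [0.4144, 0.1806, 0.1066]
tcp_rot: [[-0.901, -0.433, -0.001], [-0.433, 0.901, 0.001], [0.0, 0.001, -1.0]]
contact_force: [0.7, -0.0, 1.8]
opening: 0.528
```

```bash
python3 - <<'E'
from m import *
st(); s=snapshot('scene');cv2.imwrite('pics/s19.png',cv2.resize(s['frame'][200:340,230:390,::-1],None,fx=4,fy=4,interpolation=cv2.INTER_CUBIC)); caps(s,'s')
E
```

```text
t 34.025 q [ 22.7  32.1 -66.8 119.2  37.4  53.4  50.7] open 0.528 tcp [0.4144 0.1806 0.1066] tcpH [-0.1368  0.0318  0.1066] tipH [-0.0123  0.0321  0.0302]
 rodx [ 0.901  0.433 -0.   ] yaw 25.69 F [ 0.7 -0.   1.8]
s 67 [290.5 248.7] [506.  177.3] [24.1  9.5] zmax 0.074
s 76 [277.2 256.8] [487.2 213.4] [28.1 10.3] zmax 0.0739
s 85 [331.4 258.5] [442.1 128.1] [20.3 18.2] zmax 0.0678
s 91 [312.6 271.8] [415.9 182.4] [18.9 19.2] zmax 0.0679
s 117 [286.2 292.6] [378.5 251.4] [19.  19.6] zmax 0.0685
s 126 [270.1 303.7] [361.2 286.4] [19.2 19.5] zmax 0.0683
```

View pics/s19.png

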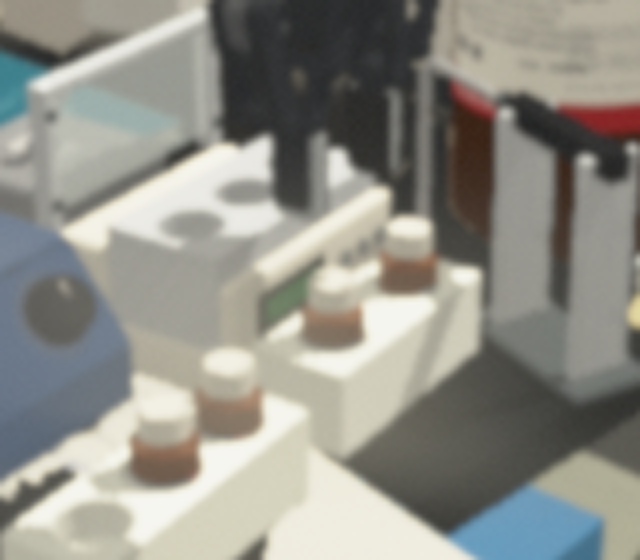

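Request:
move_arm(
  rows=[
    [[0.0018, 0.0009, -0.02], [0, 0, 0], 0.47],
    [[0, 0, -0.02], [0, 0, 0], 0.47],
    [[0, 0, -0.01], [0, 0, 0], 0.47],
    [[0, 0, 0], [0, 0, 0], 0.47],
    [[0, 0, 0], [0, 0, 0], 0.47],
  ],
)

```text
time: 34.7
position: [0.4169, 0.1813, 0.057]
tcp_rot: [[-0.902, -0.433, 0.001], [-0.433, 0.902, 0.0], [-0.001, -0.0, -1.0]]
contact_force: [0.0, 0.3, 0.3]
opening: 0.527
```

```bash
python3 - <<'E'
from m import *
st(); s=snapshot('scene'); caps(s,'s'); save(snapshot('wrist'),'w20')
E
```

```text
t 34.7 q [ 18.1  36.  -61.4 121.2  43.4  48.7  45.8] open 0.527 tcp [0.4169 0.1813 0.057 ] tcpH [-0.1343  0.0314  0.057 ] tipH [-0.0097  0.0315 -0.0191]
 rodx [0.902 0.433 0.001] yaw 25.64 F [0.  0.3 0.3]
s 78 [277.3 256.8] [487.3 214.2] [28.1 13.5] zmax 0.074
s 115 [286.1 292.5] [378.4 251.7] [18.9 18.9] zmax 0.0686
s 124 [270.2 303.6] [361.8 286.6] [19.3 19.9] zmax 0.0683
```

View pics/w20.png

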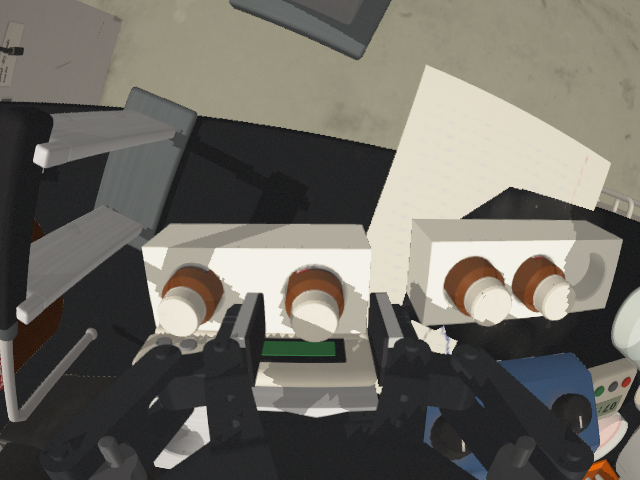

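Request:
move_arm(
  rows=[
    [[-0.0004, -0.0002, -0.006], [0, 0, 0], 0.47],
    [[0, 0, -0.005], [0, 0, 0], 0.47],
    [[0, 0, 0], [0, 0, 0], 0.47],
    [[0, 0, 0], [0, 0, 0], 0.6],
    [[0, 0, 0], [0, 0, 0], 0.8],
    [[0, 0, 0], [0, 0, 0], 1],
    [[0, 0, 0], [0, 0, 0], 1],
    [[0, 0, 0], [0, 0, 0], 1],
    [[0, 0, 0], [0, 0, 0], 1],
  ],
  force=40,
)

```text
time: 35.92
position: [0.4161, 0.181, 0.0455]
tcp_rot: [[-0.902, -0.433, 0.0], [-0.433, 0.902, 0.0], [-0.0, 0.0, -1.0]]
contact_force: [-1.7, -0.8, 4.6]
opening: 0.301
```

Request:
move_arm(
  rows=[
    [[0, 0, 0.005], [0, 0, 0], 1],
    [[0, 0, 0.01], [0, 0, 0], 1],
    [[0, 0, 0.025], [0, 0, 0], 1],
    [[0, 0, 0.03], [0, 0, 0], 1],
    [[0, 0, 0.03], [0, 0, 0], 1],
    [[0, 0, 0.03], [0, 0, 0], 1],
    [[0, 0, 0], [0, 0, 0], 1],
  ],
)

```text
time: 36.8
position: [0.4171, 0.1813, 0.1773]
tcp_rot: [[-0.902, -0.432, 0.004], [-0.432, 0.902, 0.001], [-0.004, -0.001, -1.0]]
contact_force: [0.7, 1.2, -1.3]
opening: 0.294
```

```bash
python3 - <<'E'
from m import *
st(); s=snapshot('scene'); caps(s,'s'); 
cv2.imwrite('pics/s21.png',cv2.resize(s['frame'][170:330,230:390,::-1],None,fx=4,fy=3.7,interpolation=cv2.INTER_CUBIC))
P=pts(s); f=s['frame'].astype(int);p=observe()['position']
m=(np.hypot(P[...,0]-p[0],P[...,1]-p[1])<.03)&(P[...,2]>p[2]-.04)&(P[...,2]<p[2])&(f.max(-1)>70)
Q=P[m];print(len(Q),Q.min(0),Q.max(0), p[2]-Q[:,2].min())
E
```

```text
t 36.8 q [ 28.7  27.  -73.3 114.9  30.2  60.3  56.9] open 0.294 tcp [0.4171 0.1813 0.1773] tcpH [-0.1341  0.0313  0.1773] tipH [-0.0093  0.0313  0.1015]
 rodx [0.902 0.432 0.004] yaw 25.6 F [ 0.7  1.2 -1.3]
s 61 [303.6 241.1] [521.9 140.7] [28.3 13.5] zmax 0.0737
s 67 [290.7 248.8] [505.1 177.9] [27.6 12.7] zmax 0.0739
s 74 [276.9 256.9] [487.9 213.2] [28.  12.3] zmax 0.0738
s 81 [331.5 258.4] [442.6 128.6] [20.8 18.9] zmax 0.0683
s 55 [234.3 276.2] [463.7 301.9] [10.  26.6] zmax 0.074
s 113 [286.2 292.4] [378.3 251.5] [19.2 18.9] zmax 0.0683
s 126 [270.1 303.7] [361.7 286.6] [19.5 19.4] zmax 0.0685
177 [0.40380466 0.17324017 0.15682942] [0.42465058 0.19663492 0.17581885] 0.019198854512770813
```

View pics/s21.png

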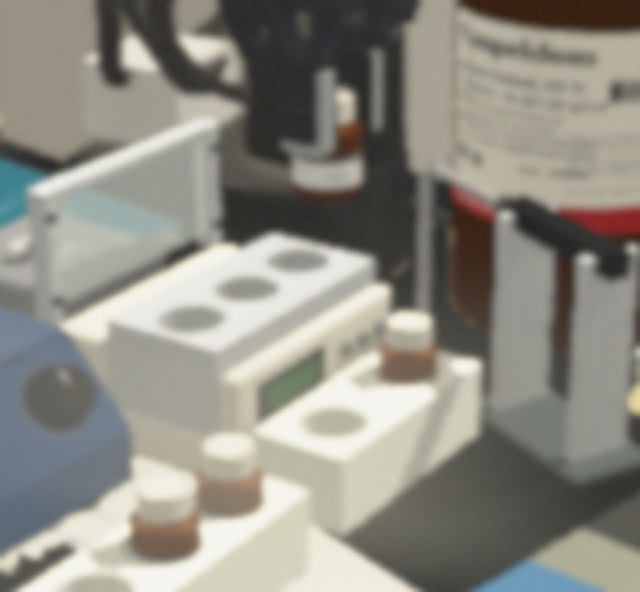

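Request:
move_arm(
  rows=[
    [[0, 0, 0], [0, 0, -10], 1],
    [[0, 0, 0], [0, 0, -10], 1],
    [[0.01, 0.005, 0], [0, 0, -10], 1],
    [[0.01, 0.006, 0], [0, 0, -10], 1],
    [[0.01, 0.006, 0], [0, 0, -10], 1],
    [[0.01, 0.007, 0], [0, 0, -10], 1],
    [[0.01, 0.007, 0], [0, 0, -10], 1],
    [[0.0078, 0.0061, 0], [0, 0, -10], 1],
    [[0, 0, -0.02], [0, 0, -10], 1],
    [[0, 0, -0.02], [0, 0, 0], 1],
    [[0, 0, -0.01], [0, 0, 0], 1],
    [[0, 0, 0], [0, 0, 0], 1],
    [[0, 0, 0], [0, 0, 0], 1],
  ],
)

```text
time: 38.48
position: [0.4741, 0.2181, 0.1257]
tcp_rot: [[-0.433, 0.902, 0.0], [0.902, 0.433, 0.0], [0.0, 0.001, -1.0]]
contact_force: [0.9, 1.0, -0.1]
opening: 0.294
```

```bash
python3 - <<'E'
from m import *
st(); s=snapshot('scene'); 
cv2.imwrite('pics/s22.png',cv2.resize(s['frame'][170:330,200:360,::-1],None,fx=4,fy=3.7,interpolation=cv2.INTER_CUBIC))
E
```

```text
t 38.475 q [  4.9  27.3 -44.9 110.   24.1  52.4 -26.3] open 0.294 tcp [0.4741 0.2181 0.1257] tcpH [-0.0667  0.0399  0.1257] tipH [-0.0666 -0.0846  0.0494]
 rodx [ 0.433 -0.902 -0.   ] yaw -64.36 F [ 0.9  1.  -0.1]
```

View pics/s22.png

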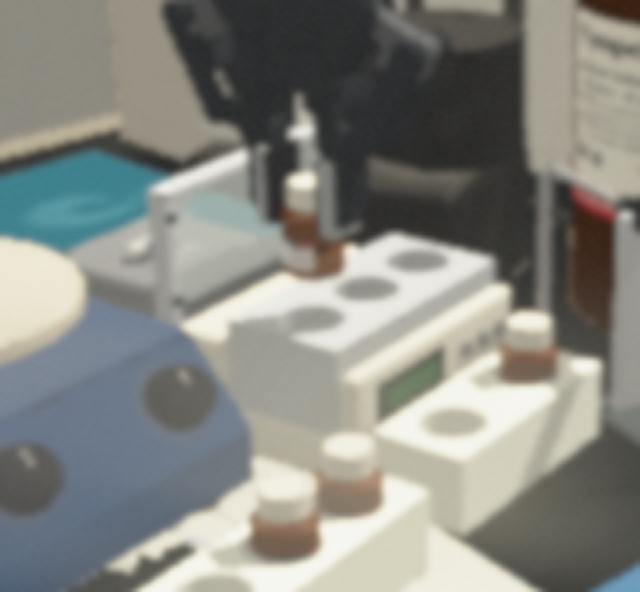

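Request:
move_arm(
  rows=[
    [[0.0006, 0.0003, -0.01], [0, 0, 0], 1],
    [[0, 0, -0.01], [0, 0, 0], 1],
    [[0, 0, -0.005], [0, 0, 0], 1],
    [[0, 0, -0.004], [0, 0, 0], 1],
    [[0, 0, 0], [0, 0, 0], 1],
  ],
)

```text
time: 39.15
position: [0.4754, 0.2197, 0.0981]
tcp_rot: [[-0.433, 0.901, 0.003], [0.901, 0.433, 0.001], [-0.0, 0.003, -1.0]]
contact_force: [-1.8, -1.2, 18.4]
opening: 0.297
```

Request:
move_arm(
  rows=[
    [[0, 0, 0.006], [0, 0, 0], 1],
    [[0, 0, 0], [0, 0, 0], 1],
    [[0, 0, 0], [0, 0, 0], 1],
  ],
)

```text
time: 39.52
position: [0.4742, 0.2179, 0.1019]
tcp_rot: [[-0.433, 0.902, -0.001], [0.902, 0.433, -0.0], [0.0, -0.001, -1.0]]
contact_force: [0.3, -0.3, -0.7]
opening: 0.294
```

```bash
python3 - <<'E'
from m import *
st(); s=snapshot('scene');t=snapshot('top');save(t,'t23')
cv2.imwrite('pics/s23.png',cv2.resize(s['frame'][190:270,240:330,::-1],None,fx=7,fy=7,interpolation=cv2.INTER_CUBIC))
P=pts(s); f=s['frame'].astype(int);p=observe()['position']
br=(f[...,0]>f[...,2]+20)
m=(np.hypot(P[...,0]-p[0],P[...,1]-p[1])<.03)&(P[...,2]>.079)&(P[...,2]<.15)&br
Q=toH(P[m]);print(len(Q),Q.min(0),Q.max(0))
for z0 in np.arange(.079,.13,.006):
    r=Q[(Q[:,2]>z0)&(Q[:,2]<z0+.006)]
    if len(r)>3: print(z0.round(3),len(r),r.min(0).round(4),r.max(0).round(4))
E
```

```text
t 39.525 q [  3.7  29.2 -43.6 111.1  26.   50.  -27.9] open 0.294 tcp [0.4742 0.2179 0.1019] tcpH [-0.0667  0.0396  0.1019] tipH [-0.0667 -0.0849  0.0256]
 rodx [ 0.433 -0.902 -0.   ] yaw -64.37 F [ 0.3 -0.3 -0.7]
215 [-0.08440209  0.02901137  0.0803509 ] [-0.05331301  0.05257458  0.13494266]
0.079 23 [-0.0824  0.029   0.0804] [-0.0645  0.051   0.0849]
0.085 33 [-0.0823  0.0323  0.0852] [-0.0681  0.0526  0.0907]
0.091 27 [-0.0815  0.0314  0.0915] [-0.0707  0.049   0.0968]
0.097 31 [-0.0844  0.0398  0.0971] [-0.0595  0.0521  0.103 ]
0.103 31 [-0.0834  0.0429  0.1031] [-0.0556  0.052   0.1089]
0.109 31 [-0.0805  0.0438  0.109 ] [-0.059   0.0525  0.1146]
0.115 15 [-0.0799  0.0453  0.1157] [-0.0641  0.0514  0.1208]
0.121 21 [-0.0722  0.0338  0.1212] [-0.0533  0.0485  0.1244]
```

View pics/s23.png

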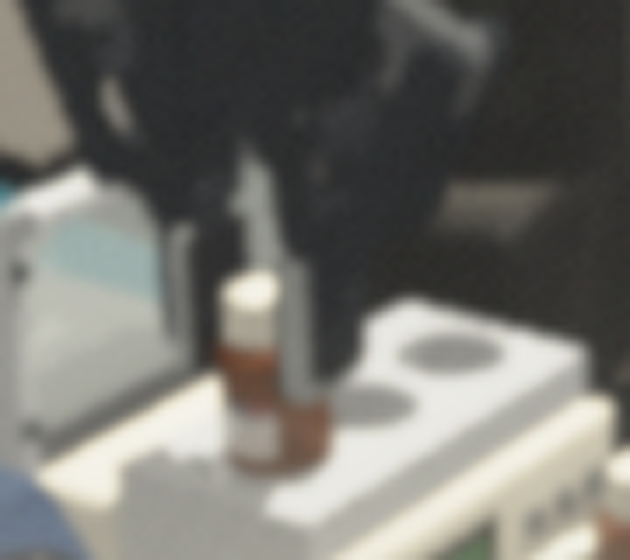

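View pics/t23.png

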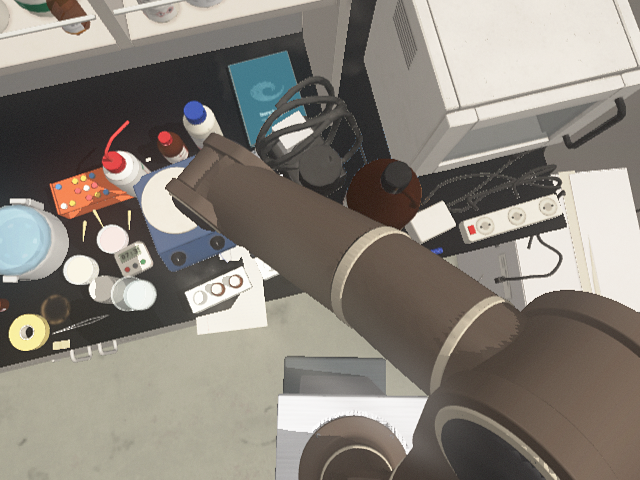

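```bash
cat >> m.py <<'E'
def circ(P):
    # algebraic-free circle fit with fixed radius 13.5 mm to side-surface points
    from scipy.optimize import least_squares
    x0=P[:,:2].mean(0)
    r=least_squares(lambda c:np.hypot(P[:,0]-c[0],P[:,1]-c[1])-.0135,x0,loss='soft_l1',f_scale=.0007)
    return r.x,np.abs(r.fun).mean()
E
python3 - <<'E'
from m import *
s0=np.load('scene0.npy',allow_pickle=True).item(); s=snapshot('scene')
def run(s,c,lo,hi,n):
    P=toH(pts(s)); f=s['frame'].astype(int); br=(f[...,0]>f[...,2]+20)
    m=(np.hypot(P[...,0]-c[0],P[...,1]-c[1])<.022)&(P[...,2]>lo)&(P[...,2]<hi)&br
    m=cv2.erode(m.astype(np.uint8),np.ones((1,3)))>0
    Q=P[m]
    # start guess displaced away from the camera
    from scipy.optimize import least_squares
    g=least_squares(lambda k:np.hypot(Q[:,0]-k[0],Q[:,1]-k[1])-.0135,c,loss='soft_l1',f_scale=.0007)
    print(n,len(Q),g.x.round(4),np.abs(g.fun).mean().round(5))
run(s0,(-.066,.04),.08,.092,'done well2')
run(s0,(-.066,.0),.08,.092,'done well1')
run(s0,(-.135,.032),.044,.057,'freshA')
run(s0,(-.135,-.028),.044,.057,'freshB')
run(s,(-.066,.04),.082,.097,'held'); run(s,(-.066,.04),.097,.12,'held')
E
```

```text
done well2 81 [-0.0642  0.0375] 0.00153
done well1 83 [-0.0628 -0.0022] 0.00172
freshA 99 [-0.1322  0.03  ] 0.00136
freshB 85 [-0.1326 -0.0301] 0.00165
held 55 [-0.0673  0.0375] 0.00076
held 82 [-0.068  0.036] 0.00137
```

Request:
move_arm(
  rows=[
    [[0.0015, 0.0011, 0], [0, 0, 0], 1],
    [[0, 0, -0.003], [0, 0, 0], 1],
    [[0, 0, -0.002], [0, 0, 0], 1],
    [[0, 0, 0], [0, 0, 0], 1],
  ],
)

```text
time: 40.17
position: [0.4762, 0.2197, 0.0972]
tcp_rot: [[-0.433, 0.901, 0.0], [0.901, 0.433, 0.001], [0.0, 0.001, -1.0]]
contact_force: [2.1, 1.6, -0.4]
opening: 0.297
```

```bash
python3 - <<'E'
from m import *
st()
E
```

```text
t 40.175 q [  3.3  29.7 -43.3 111.   26.5  49.5 -28.2] open 0.297 tcp [0.4762 0.2197 0.0972] tcpH [-0.0641  0.0403  0.0972] tipH [-0.064  -0.0841  0.0208]
 rodx [ 0.433 -0.901 -0.   ] yaw -64.35 F [ 2.1  1.6 -0.4]
```

Request:
move_arm(
  rows=[
    [[0.0003, 0.0001, -0.004], [0, 0, 0], 1],
    [[0, 0, -0.004], [0, 0, 0], 1],
    [[0, 0, 0], [0, 0, 0], 1],
  ],
)

```text
time: 40.55
position: [0.4763, 0.2195, 0.0889]
tcp_rot: [[-0.433, 0.902, -0.0], [0.902, 0.433, 0.0], [0.0, 0.0, -1.0]]
contact_force: [1.8, 1.9, -2.3]
opening: 0.299
```

```bash
python3 - <<'E'
from m import *
st()
E
```

```text
t 40.55 q [  2.9  30.4 -42.8 111.4  27.2  48.7 -28.8] open 0.299 tcp [0.4763 0.2195 0.0889] tcpH [-0.0641  0.0402  0.0889] tipH [-0.064  -0.0843  0.0126]
 rodx [ 0.433 -0.902 -0.   ] yaw -64.36 F [ 1.8  1.9 -2.3]
```

Request:
move_arm(
  rows=[
    [[0, 0, -0.004], [0, 0, 0], 1],
    [[0, 0, -0.003], [0, 0, 0], 1],
    [[0, 0, -0.0015], [0, 0, 0], 1],
    [[0, 0, 0], [0, 0, 0], 1],
  ],
)

```text
time: 41.05
position: [0.4764, 0.2195, 0.0807]
tcp_rot: [[-0.433, 0.902, 0.0], [0.902, 0.433, 0.0], [0.0, 0.0, -1.0]]
contact_force: [2.7, 3.1, -2.1]
opening: 0.298
```

```bash
python3 - <<'E'
from m import *
st()
E
```

```text
t 41.05 q [  2.5  31.  -42.3 111.7  27.9  47.8 -29.4] open 0.298 tcp [0.4764 0.2195 0.0807] tcpH [-0.0641  0.0401  0.0807] tipH [-0.064  -0.0843  0.0044]
 rodx [ 0.433 -0.902 -0.   ] yaw -64.36 F [ 2.7  3.1 -2.1]
```

Request:
move_arm(
  rows=[
    [[0, 0, -0.001], [0, 0, 0], 1],
    [[0, 0, -0.0005], [0, 0, 0], 1],
    [[0, 0, 0], [0, 0, 0], 1],
  ],
)

```text
time: 41.42
position: [0.4764, 0.2195, 0.0801]
tcp_rot: [[-0.433, 0.902, 0.001], [0.902, 0.433, -0.0], [-0.001, 0.001, -1.0]]
contact_force: [-0.5, 1.0, 9.7]
opening: 0.297
```

Contact with the well floor at TCP ≈ 0.080 as predicted. Release and check.

Request:
move_arm(
  rows=[
    [[0, 0, 0.001], [0, 0, 0], 0.65],
    [[0, 0, 0], [0, 0, 0], 0.5],
    [[0, 0, 0], [0, 0, 0], 0.5],
    [[0, 0, 0], [0, 0, 0], 0.5],
    [[0, 0, 0.02], [0, 0, 0], 0.5],
    [[0, 0, 0.03], [0, 0, 0], 0.5],
    [[0, 0, 0.03], [0, 0, 0], 0.5],
    [[-0.02, -0.01, 0.02], [0, 0, 0], 0.5],
    [[-0.03, -0.02, 0], [0, 0, 0], 0.47],
    [[0, 0, 0], [0, 0, 0], 0.47],
  ],
)

```text
time: 42.68
position: [0.4249, 0.1882, 0.1816]
tcp_rot: [[-0.433, 0.902, 0.001], [0.902, 0.433, -0.002], [-0.002, 0.0, -1.0]]
contact_force: [0.5, 1.0, -0.1]
opening: 0.531
```

```bash
python3 - <<'E'
from m import *
st(); s=snapshot('scene');caps(s,'s');caps(snapshot('top'),'t')
cv2.imwrite('pics/s24.png',cv2.resize(s['frame'][190:330,210:370,::-1],None,fx=4.5,fy=4,interpolation=cv2.INTER_CUBIC))
E
```

```text
t 42.675 q [ 12.2  17.7 -49.7 113.9  16.5  55.6 -20.1] open 0.531 tcp [0.4249 0.1882 0.1816] tcpH [-0.124   0.0342  0.1816] tipH [-0.1239 -0.0905  0.1056]
 rodx [ 0.433 -0.902  0.002] yaw -64.37 F [ 0.5  1.  -0.1]
s 63 [303.6 241. ] [521.5 140.2] [28.5 12.2] zmax 0.0739
s 64 [291.  248.8] [504.6 176.2] [25.5 11. ] zmax 0.0739
s 85 [331.6 258.5] [441.7 128.3] [20.2 20.3] zmax 0.068
s 115 [286.2 292.5] [378.4 251. ] [19.3 21.2] zmax 0.0689
s 126 [270.2 303.6] [361.5 286.7] [19.2 18.9] zmax 0.0684
s 94 [277.4 245.4] [475.3 218.3] [19.6 20.9] zmax 0.1032
t 44 [233.1 282.4] [374.3 252.8] [20.1  9.6] zmax 0.0695
t 85 [216.2 288.6] [361.1 285.1] [20.1 18. ] zmax 0.0706
```

View pics/s24.png

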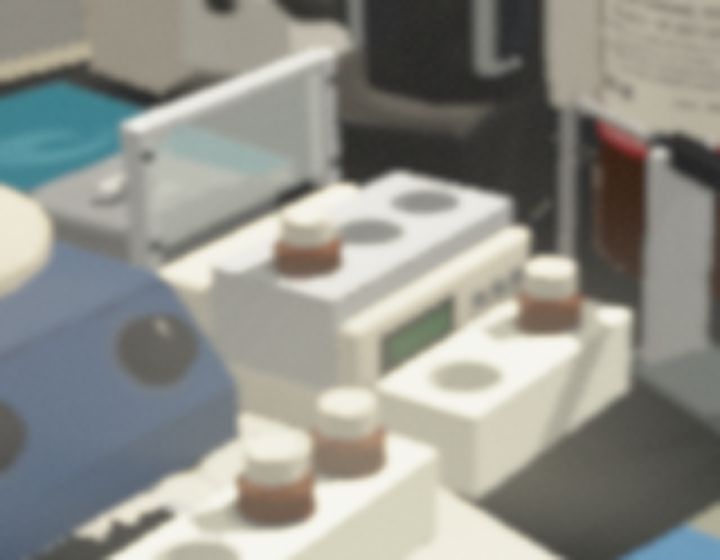

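Request:
move_arm(
  rows=[
    [[0, 0, 0], [0, 0, 9.67], 0.5],
    [[0, -0.01, 0], [0, 0, 9.67], 0.5],
    [[0.003, -0.01, 0], [0, 0, 9.67], 0.5],
    [[0.003, -0.01, 0], [0, 0, 9.67], 0.5],
    [[0.003, -0.01, 0], [0, 0, 9.67], 0.5],
    [[0.003, -0.01, 0], [0, 0, 9.67], 0.5],
    [[0.0044, -0.0108, 0], [0, 0, 9.67], 0.5],
    [[0, 0, -0.02], [0, 0, 9.67], 0.5],
    [[0, 0, -0.03], [0, 0, 0], 0.5],
    [[0, 0, -0.02], [0, 0, 0], 0.5],
    [[0, 0, 0], [0, 0, 0], 0.5],
    [[0, 0, 0], [0, 0, 0], 0.5],
  ],
)

```text
time: 44.28
position: [0.4434, 0.1294, 0.1111]
tcp_rot: [[-0.974, -0.225, 0.001], [-0.225, 0.974, 0.001], [-0.001, 0.001, -1.0]]
contact_force: [-0.1, -0.5, 0.4]
opening: 0.505
```

```bash
python3 - <<'E'
from m import *
st(); s=snapshot('scene');caps(s,'s')
cv2.imwrite('pics/s25.png',cv2.resize(s['frame'][180:320,260:420,::-1],None,fx=4.5,fy=4,interpolation=cv2.INTER_CUBIC)); save(snapshot('wrist'),'w25')
E
```

```text
t 44.275 q [ 26.3  29.4 -61.2 118.   33.2  51.8  49.6] open 0.505 tcp [0.4434 0.1294 0.1111] tcpH [-0.1328 -0.0269  0.1111] tipH [-0.0112 -0.054   0.0349]
 rodx [0.974 0.225 0.001] yaw 13.01 F [-0.1 -0.5  0.4]
s 62 [303.5 241.1] [521.2 141.2] [28.2 13.1] zmax 0.074
s 68 [291.1 248.7] [504.4 176.6] [25.5  9.9] zmax 0.0738
s 87 [331.4 258.6] [441.7 128.5] [19.9 19.6] zmax 0.0677
s 44 [234.6 275.8] [465.1 300.5] [ 7.5 24.2] zmax 0.0739
s 112 [286.2 292.4] [377.9 252.2] [19.3 19.4] zmax 0.0683
s 127 [270.2 303.7] [362.4 286.1] [19.2 19.3] zmax 0.0683
s 92 [277.3 245.3] [473.9 217.9] [20.2 19.9] zmax 0.1027
```

View pics/s25.png

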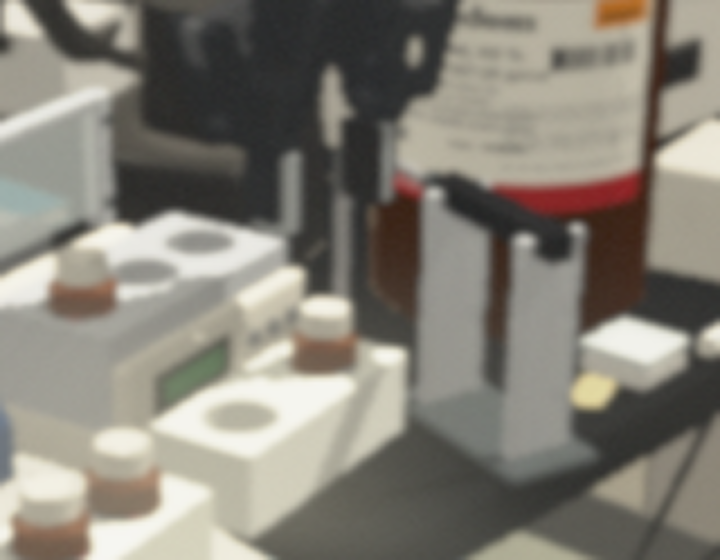

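View pics/w25.png

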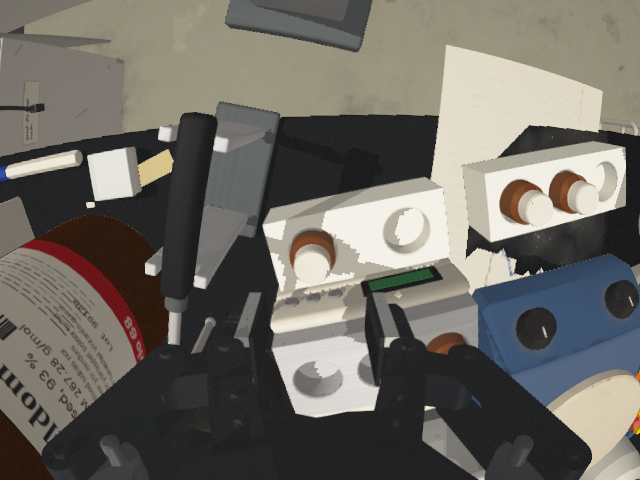

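```bash
python3 - <<'E'
from m import *
o=observe();R=o['tcp_rot'];p=o['position']
for n in ('scene','wrist'):
    s=snapshot(n)
    if n=='wrist':
        v,u=np.mgrid[0:480,0:640]; a=(u-s['cx'])/s['fx'];b=(v-s['cy'])/s['fy']; r=np.hypot(a,b)+1e-9
        k=np.tan(np.minimum(r,1.5))/r; z=s['range_z']
        P=(np.stack([a*k*z,-b*k*z,-z,np.ones_like(z)],-1)@s['pose'].T)[...,:3]
    else: P=pts(s)
    f=s['frame'].astype(int); dark=f.max(-1)<110
    T=(P-p)@R; m=(abs(T[...,0])<.05)&(abs(T[...,1])<.1)&(T[...,2]<.01)&(T[...,2]>-.16)&(s['range_z']>0)
    if n=='scene': m&=P[...,2]>.12
    for y in ():pass
    Q=T[m]
    for z0 in np.arange(-.16,.01,.01):
        r=Q[(Q[:,2]>=z0)&(Q[:,2]<z0+.01)]
        if len(r)>5: print(n,'ztool',z0.round(2),len(r),'y',r[:,1].min().round(3),r[:,1].max().round(3),'x',r[:,0].min().round(3),r[:,0].max().round(3))
E
```

```text
scene ztool -0.16 302 y -0.023 0.039 x -0.022 0.039
scene ztool -0.15 286 y -0.024 0.039 x -0.022 0.038
scene ztool -0.14 284 y -0.018 0.039 x -0.024 0.039
scene ztool -0.13 138 y -0.016 0.04 x -0.013 0.037
scene ztool -0.12 226 y -0.037 0.044 x -0.008 0.013
scene ztool -0.11 406 y -0.065 0.068 x -0.012 0.02
scene ztool -0.1 361 y -0.065 0.069 x -0.012 0.021
scene ztool -0.09 334 y -0.064 0.066 x -0.018 0.019
scene ztool -0.08 329 y -0.06 0.062 x -0.015 0.019
scene ztool -0.07 253 y -0.058 0.06 x -0.013 0.019
scene ztool -0.06 276 y -0.055 0.057 x -0.012 0.014
scene ztool -0.05 149 y -0.05 0.052 x -0.013 0.014
scene ztool -0.04 140 y -0.032 0.037 x -0.01 0.012
scene ztool -0.03 135 y -0.033 0.037 x -0.009 0.013
scene ztool -0.02 137 y -0.034 0.037 x -0.013 0.012
scene ztool -0.01 14 y -0.027 0.034 x -0.006 0.013
wrist ztool -0.11 2455 y -0.067 0.067 x 0.004 0.021
wrist ztool -0.1 13489 y -0.068 0.068 x -0.004 0.021
wrist ztool -0.09 11022 y -0.065 0.066 x -0.014 0.019
wrist ztool -0.08 9093 y -0.062 0.063 x -0.013 0.018
wrist ztool -0.07 4591 y -0.059 0.059 x -0.013 0.018
wrist ztool -0.06 7174 y -0.056 0.056 x -0.014 0.014
wrist ztool -0.05 1870 y -0.052 0.053 x -0.01 0.014
wrist ztool -0.04 1756 y -0.034 0.036 x -0.012 0.012
wrist ztool -0.03 1319 y -0.035 0.036 x -0.013 0.012
wrist ztool -0.02 1071 y -0.035 0.035 x -0.012 0.011
wrist ztool -0.01 4400 y -0.077 0.033 x -0.022 0.05
wrist ztool 0.0 768 y -0.075 -0.046 x -0.024 0.05
```

Request:
move_arm(
  rows=[
    [[-0.001, -0.001, 0], [0, 0, 8], 0.56],
    [[-0.0011, -0.001, 0], [0, 0, 8], 0.56],
    [[0, 0, 0], [0, 0, 8], 0.56],
    [[0, 0, 0], [0, 0, 8], 0.56],
    [[0, 0, -0.01], [0, 0, 0], 0.56],
    [[0, 0, -0.01], [0, 0, 0], 0.56],
    [[0, 0, -0.01], [0, 0, 0], 0.56],
    [[0, 0, 0], [0, 0, 0], 0.56],
    [[0, 0, 0], [0, 0, 0], 0.56],
  ],
)

```text
time: 45.6
position: [0.4405, 0.1269, 0.0804]
tcp_rot: [[-0.707, -0.707, -0.0], [-0.707, 0.707, 0.0], [-0.0, 0.0, -1.0]]
contact_force: [-0.1, 0.1, -0.9]
opening: 0.44
```

```bash
python3 - <<'E'
from m import *
st(); s=snapshot('scene');caps(s,'s')
cv2.imwrite('pics/s26.png',cv2.resize(s['frame'][180:320,260:420,::-1],None,fx=4.5,fy=4,interpolation=cv2.INTER_CUBIC)); save(snapshot('wrist'),'w26')
E
```

```text
t 45.6 q [ 28.5  35.8 -65.7 119.6  42.3  52.4  73.5] open 0.44 tcp [0.4405 0.1269 0.0804] tcpH [-0.1364 -0.0279  0.0804] tipH [-0.019   0.0134  0.0041]
 rodx [0.707 0.707 0.   ] yaw 45.0 F [-0.1  0.1 -0.9]
s 59 [303.4 241.2] [521.2 140.9] [28.3 12.3] zmax 0.074
s 67 [290.9 248.7] [505.6 176.1] [25.6 10.2] zmax 0.0739
s 68 [331.6 259.2] [439.4 129.7] [19.8 15.8] zmax 0.0681
s 112 [286.2 292.4] [378.4 251.8] [20.2 19.7] zmax 0.0683
s 126 [270.2 303.6] [361.4 286.4] [19.2 18.5] zmax 0.0685
s 92 [277.3 245.3] [474.4 217.8] [20.4 20.3] zmax 0.1029
```

View pics/s26.png

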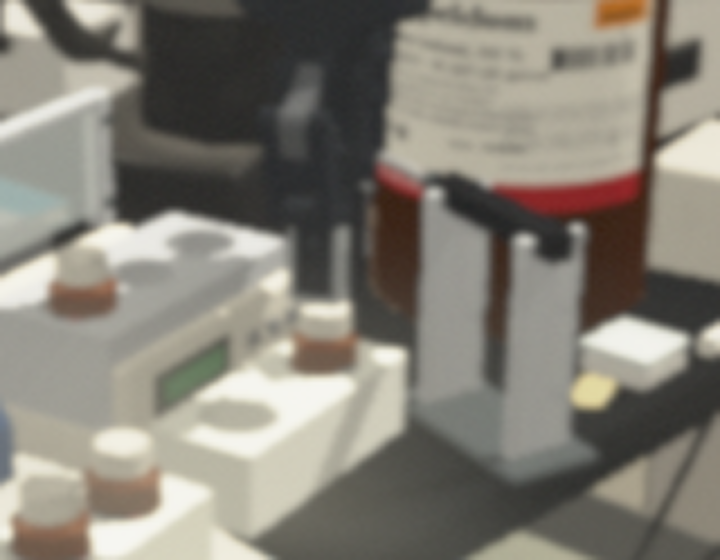

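View pics/w26.png

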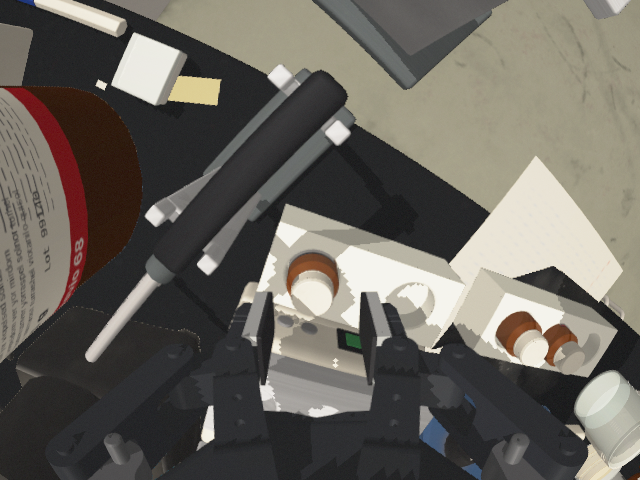

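Request:
move_arm(
  rows=[
    [[0.0008, 0.0005, -0.008], [0, 0, 0], 0.56],
    [[0, 0, -0.008], [0, 0, 0], 0.56],
    [[0, 0, -0.006], [0, 0, 0], 0.56],
    [[0, 0, 0], [0, 0, 0], 0.56],
  ],
)

```text
time: 46.2
position: [0.4409, 0.1271, 0.0577]
tcp_rot: [[-0.707, -0.707, -0.001], [-0.707, 0.707, -0.0], [0.001, 0.001, -1.0]]
contact_force: [-0.1, 0.1, 0.5]
opening: 0.437
```

```bash
python3 - <<'E'
from m import *
st(); s=snapshot('scene')
cv2.imwrite('pics/s27.png',cv2.resize(s['frame'][180:320,260:420,::-1],None,fx=4.5,fy=4,interpolation=cv2.INTER_CUBIC))
E
```

```text
t 46.2 q [ 26.5  37.6 -63.3 120.5  44.9  50.4  71.4] open 0.437 tcp [0.4409 0.1271 0.0577] tcpH [-0.136  -0.0279  0.0577] tipH [-0.0186  0.0135 -0.0187]
 rodx [ 0.707  0.707 -0.001] yaw 45.01 F [-0.1  0.1  0.5]
```

View pics/s27.png

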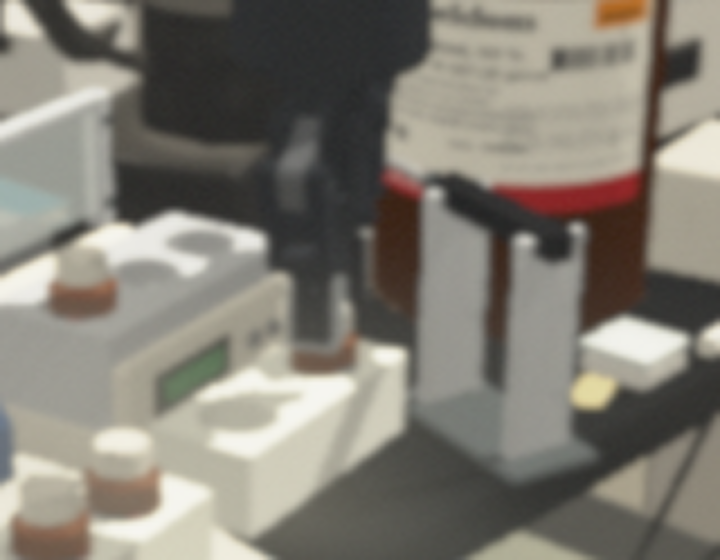

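Request:
move_arm(
  rows=[
    [[0.0004, 0.0002, -0.006], [0, 0, 0], 0.56],
    [[0, 0, 0], [0, 0, 0], 0.56],
    [[0, 0, 0], [0, 0, 0], 0.7],
    [[0, 0, 0], [0, 0, 0], 1],
    [[0, 0, 0], [0, 0, 0], 1],
    [[0, 0, 0], [0, 0, 0], 1],
    [[0, 0, 0], [0, 0, 0], 1],
  ],
  force=40,
)

```text
time: 47.12
position: [0.4418, 0.1274, 0.0524]
tcp_rot: [[-0.707, -0.707, 0.0], [-0.707, 0.707, 0.0], [-0.0, -0.0, -1.0]]
contact_force: [-0.6, 0.2, 2.8]
opening: 0.29
```

```bash
python3 - <<'E'
from m import *
st()
E
```

```text
t 47.125 q [ 26.   38.  -62.7 120.6  45.7  49.9  70.9] open 0.29 tcp [0.4418 0.1274 0.0524] tcpH [-0.135  -0.028   0.0524] tipH [-0.0176  0.0134 -0.0238]
 rodx [0.707 0.707 0.   ] yaw 45.0 F [-0.6  0.2  2.8]
```

Request:
move_arm(
  rows=[
    [[0, 0, 0.005], [0, 0, 0], 1],
    [[0, 0, 0.01], [0, 0, 0], 1],
    [[0, 0, 0.025], [0, 0, 0], 1],
    [[0, 0, 0.03], [0, 0, 0], 1],
    [[0, 0, 0.03], [0, 0, 0], 1],
    [[0, 0, 0.03], [0, 0, 0], 1],
    [[0, 0, 0], [0, 0, 0], 1],
  ],
)

```text
time: 48.0
position: [0.4428, 0.1278, 0.1844]
tcp_rot: [[-0.707, -0.707, 0.004], [-0.707, 0.707, 0.0], [-0.003, -0.002, -1.0]]
contact_force: [0.1, -0.7, -1.0]
opening: 0.29
```

```bash
python3 - <<'E'
from m import *
st(); s=snapshot('scene');caps(s,'s')
cv2.imwrite('pics/s28.png',cv2.resize(s['frame'][150:310,250:410,::-1],None,fx=4.5,fy=3.7,interpolation=cv2.INTER_CUBIC))
E
```

```text
t 48.0 q [ 37.   28.6 -75.5 113.6  31.7  62.4  82.4] open 0.29 tcp [0.4428 0.1278 0.1844] tcpH [-0.134  -0.0281  0.1844] tipH [-0.0163  0.0131  0.1084]
 rodx [0.707 0.707 0.003] yaw 44.97 F [ 0.1 -0.7 -1. ]
s 58 [303.6 241.2] [521.4 139.4] [27.1 11.9] zmax 0.0737
s 62 [290.7 248.9] [505.9 176.2] [25.5  9.6] zmax 0.0738
s 43 [234.8 275.7] [466.3 299. ] [ 8.2 30.2] zmax 0.0739
s 114 [286.3 292.5] [378.6 251.7] [19.9 18.4] zmax 0.0681
s 125 [270.1 303.6] [361.2 286.5] [19.1 18.5] zmax 0.0681
s 92 [277.3 245.3] [474.6 217.4] [19.2 21.7] zmax 0.1026
```

View pics/s28.png

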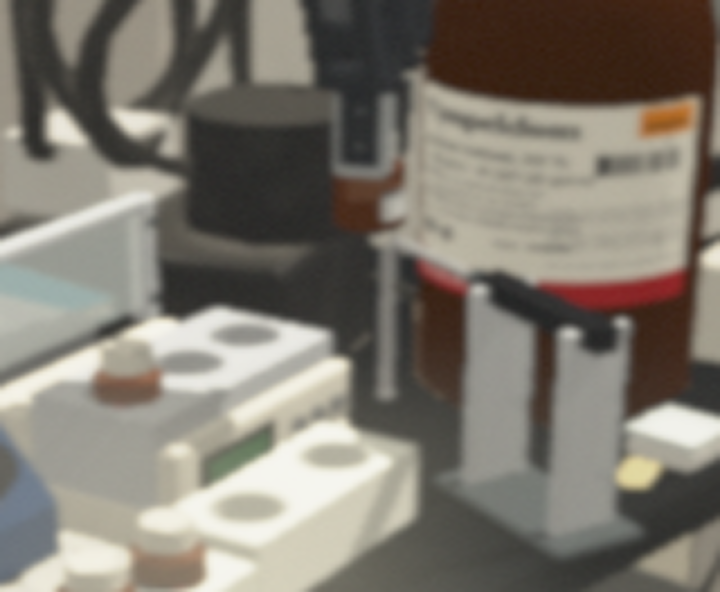

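Request:
move_arm(
  rows=[
    [[0, 0, 0], [0, 0, -9.94], 1],
    [[0, 0, 0], [0, 0, -9.94], 1],
    [[0.005, 0.005, 0], [0, 0, -9.94], 1],
    [[0.006, 0.007, 0], [0, 0, -9.94], 1],
    [[0.006, 0.007, 0], [0, 0, -9.94], 1],
    [[0.006, 0.007, 0], [0, 0, -9.94], 1],
    [[0.006, 0.007, 0], [0, 0, -9.94], 1],
    [[0.007, 0.007, 0], [0, 0, -9.94], 1],
    [[0.007, 0.007, 0], [0, 0, -9.94], 1],
    [[0.008, 0.008, 0], [0, 0, -9.94], 1],
    [[0, 0, -0.02], [0, 0, -9.94], 1],
    [[0, 0, -0.03], [0, 0, 0], 1],
    [[0, 0, 0], [0, 0, 0], 1],
    [[0, 0, 0], [0, 0, 0], 1],
  ],
)

```text
time: 49.8
position: [0.4927, 0.1825, 0.1326]
tcp_rot: [[-0.433, 0.901, -0.0], [0.901, 0.433, 0.0], [0.0, -0.0, -1.0]]
contact_force: [-0.4, 0.1, -0.4]
opening: 0.293
```

```bash
python3 - <<'E'
from m import *
st()
E
```

```text
t 49.8 q [  8.   26.6 -43.2 109.2  22.5  53.  -20.3] open 0.293 tcp [0.4927 0.1825 0.1326] tcpH [-0.0654 -0.0003  0.1326] tipH [-0.0652 -0.1247  0.0562]
 rodx [ 0.433 -0.901 -0.   ] yaw -64.31 F [-0.4  0.1 -0.4]
```

Request:
move_arm(
  rows=[
    [[0.0009, 0.0008, -0.01], [0, 0, 0], 1],
    [[0, 0, -0.008], [0, 0, 0], 1],
    [[0, 0, -0.005], [0, 0, 0], 1],
    [[0, 0, -0.003], [0, 0, 0], 1],
    [[0, 0, -0.002], [0, 0, 0], 1],
    [[0, 0, 0], [0, 0, 0], 1],
  ],
)

```text
time: 50.55
position: [0.4938, 0.1832, 0.1043]
tcp_rot: [[-0.433, 0.901, 0.0], [0.901, 0.433, 0.0], [0.0, 0.0, -1.0]]
contact_force: [0.1, 0.5, -1.2]
opening: 0.29
```

```bash
python3 - <<'E'
from m import *
st()
E
```

```text
t 50.55 q [  6.6  28.8 -41.7 110.5  24.7  50.  -22.2] open 0.29 tcp [0.4938 0.1832 0.1043] tcpH [-6.410e-02 -1.000e-04  1.043e-01] tipH [-0.0639 -0.1246  0.028 ]
 rodx [ 0.433 -0.901 -0.   ] yaw -64.34 F [ 0.1  0.5 -1.2]
```

In the mouth without contact; continue to the floor.

Request:
move_arm(
  rows=[
    [[0, 0, -0.004], [0, 0, 0], 1],
    [[0, 0, -0.004], [0, 0, 0], 1],
    [[0, 0, -0.004], [0, 0, 0], 1],
    [[0, 0, -0.003], [0, 0, 0], 1],
    [[0, 0, 0], [0, 0, 0], 1],
  ],
)

```text
time: 51.18
position: [0.4937, 0.1832, 0.089]
tcp_rot: [[-0.433, 0.901, -0.0], [0.901, 0.433, 0.0], [0.0, 0.0, -1.0]]
contact_force: [2.3, 0.8, -0.8]
opening: 0.285
```

Request:
move_arm(
  rows=[
    [[0, 0, -0.0015], [0, 0, 0], 1],
    [[0, 0, -0.001], [0, 0, 0], 1],
    [[0, 0, 0], [0, 0, 0], 1],
  ],
)

```text
time: 51.55
position: [0.4938, 0.1832, 0.0874]
tcp_rot: [[-0.433, 0.901, 0.001], [0.901, 0.433, -0.0], [-0.0, 0.0, -1.0]]
contact_force: [-1.7, -0.8, 6.2]
opening: 0.29
```

Request:
move_arm(
  rows=[
    [[0, 0, 0.001], [0, 0, 0], 0.65],
    [[0, 0, 0], [0, 0, 0], 0.5],
    [[0, 0, 0], [0, 0, 0], 0.5],
    [[0, 0, 0], [0, 0, 0], 0.5],
    [[0, 0, 0.02], [0, 0, 0], 0.5],
    [[0, 0, 0.03], [0, 0, 0], 0.5],
    [[0, 0, 0.03], [0, 0, 0], 0.5],
    [[0, 0, 0.02], [0, 0, 0], 0.5],
    [[-0.0175, -0.0115, 0.01], [0, 0, 9.2], 0.5],
    [[-0.016, -0.015, 0], [0, 0, 9.2], 0.5],
    [[-0.016, -0.02, 0], [0, 0, 9.2], 0.5],
    [[-0.016, -0.02, 0], [0, 0, 9.2], 0.5],
    [[-0.016, -0.02, 0], [0, 0, 9.2], 0.5],
    [[-0.01, -0.02, 0], [0, 0, 9.2], 0.5],
    [[-0.002, -0.011, 0], [0, 0, 9.2], 0.5],
    [[0, 0, 0], [0, 0, 0], 0.5],
    [[0, 0, 0], [0, 0, 0], 0.5],
  ],
)

```text
time: 53.68
position: [0.4005, 0.0661, 0.1984]
tcp_rot: [[-1.0, 0.003, 0.001], [0.003, 1.0, 0.0], [-0.001, 0.0, -1.0]]
contact_force: [0.1, 0.1, -0.1]
opening: 0.498
```

```bash
python3 - <<'E'
from m import *
st(); s=snapshot('scene');caps(s,'s');t=snapshot('top');caps(t,'t');save(t,'t29')
cv2.imwrite('pics/s29.png',cv2.resize(s['frame'][190:330,220:420,::-1],None,fx=4,fy=4,interpolation=cv2.INTER_CUBIC))
for n,P in (('s',pts(s)),('t',pts(t))):
    m=(P[...,1]>.045)&(P[...,1]<.085)&(P[...,0]>.45)&(P[...,0]<.54)&(P[...,2]>.1)&(P[...,2]<.125)
    Q=P[m]; 
    if len(Q): print(n,Q.min(0),Q.max(0),Q.mean(0), np.degrees(np.arctan(np.polyfit(Q[:,0],Q[:,1],1)[0])))
E
```

```text
t 53.675 q [ 41.9  12.2 -63.7 119.3  13.3  55.9  61. ] open 0.498 tcp [0.4005 0.0661 0.1984] tcpH [-0.1988 -0.0654  0.1984] tipH [-0.0866 -0.1195  0.1222]
 rodx [ 1.    -0.003  0.001] yaw -0.15 F [ 0.1  0.1 -0.1]
s 57 [304.  241.1] [521.9 139. ] [26.8  8.2] zmax 0.074
s 111 [286.1 292.4] [378.  251.9] [19.1 18.9] zmax 0.0684
s 127 [270.1 303.7] [362.2 286.6] [19.8 19.5] zmax 0.0686
s 82 [290.9 237.6] [491.3 183. ] [17.9 21.3] zmax 0.1028
s 97 [277.4 245.5] [474.7 218.5] [21.1 20.1] zmax 0.1032
t 83 [234.3 280.8] [377.7 249.8] [19.8 18.6] zmax 0.0704
t 86 [216.2 288.7] [361.4 285.6] [18.1 20.4] zmax 0.0697
t 86 [269.  223.5] [489.9 181.4] [18.  19.6] zmax 0.1051
t 87 [250.7 231.6] [473.2 217.4] [19.3 19.5] zmax 0.1051
s [0.45038512 0.0648619  0.10003547] [0.52559458 0.07303553 0.11521554] [0.48871348 0.06808552 0.11008199] -1.3045762645758197
```

View pics/s29.png

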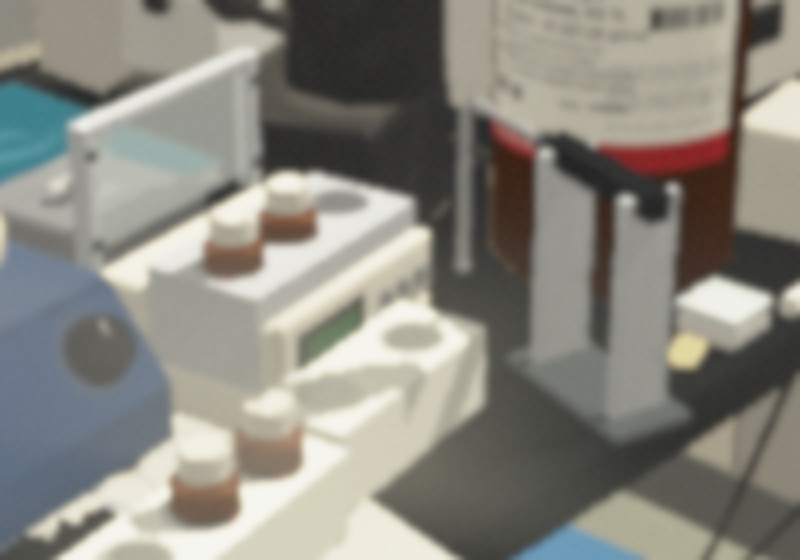

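View pics/t29.png

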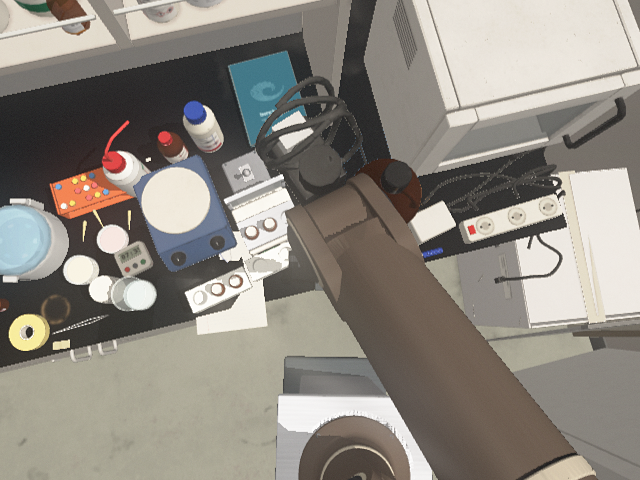

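Request:
move_arm(
  rows=[
    [[-0.001, 0, -0.025], [0, 0, 0.15], 0.5],
    [[0, 0, -0.025], [0, 0, 0], 0.5],
    [[0, 0, -0.025], [0, 0, 0], 0.5],
    [[0, 0, -0.02], [0, 0, 0], 0.5],
    [[0, 0, 0], [0, 0, 0], 0.5],
    [[0, 0, 0], [0, 0, 0], 0.5],
  ],
)

```text
time: 54.52
position: [0.3995, 0.0663, 0.1034]
tcp_rot: [[-1.0, -0.004, 0.0], [-0.004, 1.0, 0.0], [-0.0, 0.0, -1.0]]
contact_force: [-0.5, 0.2, -0.0]
opening: 0.5
```

```bash
python3 - <<'E'
from m import *
st()
E
```

```text
t 54.525 q [ 31.9  21.8 -56.4 125.6  25.9  45.   48.7] open 0.5 tcp [0.3995 0.0663 0.1034] tcpH [-0.1996 -0.0648  0.1034] tipH [-0.087  -0.1181  0.0272]
 rodx [1.    0.004 0.   ] yaw 0.23 F [-0.5  0.2 -0. ]
```

Request:
move_arm(
  rows=[
    [[0, -0.0003, -0.006], [0, 0, -0.2], 0.5],
    [[0, 0, -0.0055], [0, 0, 0], 0.5],
    [[0, 0, 0], [0, 0, 0], 0.7],
    [[0, 0, 0], [0, 0, 0], 1],
    [[0, 0, 0], [0, 0, 0], 1],
    [[0, 0, 0], [0, 0, 0], 1],
    [[0, 0, 0], [0, 0, 0], 1],
    [[0, 0, 0], [0, 0, 0], 1],
  ],
  force=80,
)

```text
time: 55.52
position: [0.3992, 0.0653, 0.0915]
tcp_rot: [[-1.0, -0.0, 0.0], [-0.0, 1.0, -0.0], [-0.0, -0.0, -1.0]]
contact_force: [-1.8, -0.5, 5.6]
opening: 0.135
```

Request:
move_arm(
  rows=[
    [[0, 0, 0.005], [0, 0, 0], 1],
    [[0, 0, 0.01], [0, 0, 0], 1],
    [[0, 0, 0.015], [0, 0, 0], 1],
    [[0, 0, 0.02], [0, 0, 0], 1],
    [[0, 0, 0.02], [0, 0, 0], 1],
    [[0, 0, 0.02], [0, 0, 0], 1],
    [[0, 0, 0.02], [0, 0, 0], 1],
    [[0, 0, 0.02], [0, 0, 0], 1],
    [[0, 0, 0.02], [0, 0, 0], 1],
    [[0, 0, 0], [0, 0, 0], 1],
    [[0, 0, 0], [0, 0, 0], 1],
  ],
)

```text
time: 56.9
position: [0.3989, 0.0651, 0.241]
tcp_rot: [[-1.0, 0.0, -0.0], [0.0, 1.0, -0.0], [0.0, -0.0, -1.0]]
contact_force: [-0.1, 0.1, -0.9]
opening: 0.138
```

```bash
python3 - <<'E'
from m import *
st(); s=snapshot('scene'); o=observe()
P=pts(s); m=(P[...,1]>.05)&(P[...,1]<.085)&(P[...,0]>.45)&(P[...,0]<.54)&(P[...,2]>.12)&(P[...,2]<.3)
Q=P[m]
for a in np.arange(.45,.54,.01):
    r=Q[(Q[:,0]>a)&(Q[:,0]<a+.01)]
    if len(r): print(a.round(3),r.mean(0).round(4),r[:,2].min().round(3),r[:,2].max().round(3),r[:,0].max().round(4))
E
```

```text
t 56.9 q [ 46.8   7.8 -66.2 116.    8.2  61.1  66.7] open 0.138 tcp [0.3989 0.0651 0.241 ] tcpH [-0.2007 -0.0657  0.241 ] tipH [-0.0885 -0.1195  0.1647]
 rodx [ 1. -0. -0.] yaw -0.02 F [-0.1  0.1 -0.9]
0.45 [0.4546 0.0702 0.2596] 0.255 0.265 0.4575
0.46 [0.4658 0.0679 0.2595] 0.256 0.262 0.4689
0.47 [0.4753 0.0679 0.2595] 0.257 0.262 0.4795
0.48 [0.4851 0.0674 0.2595] 0.256 0.262 0.4886
0.49 [0.4944 0.0679 0.2598] 0.257 0.262 0.499
0.5 [0.5048 0.0673 0.2594] 0.256 0.262 0.5098
0.51 [0.5153 0.0676 0.2583] 0.253 0.262 0.5199
0.52 [0.5249 0.0666 0.2087] 0.163 0.257 0.5297
```

Request:
move_arm(
  rows=[
    [[-0.007, 0.0145, 0], [0, 0, 6.4], 1],
    [[-0.007, 0.015, 0], [0, 0, 6.4], 1],
    [[-0.007, 0.015, 0], [0, 0, 6.4], 1],
    [[-0.007, 0.015, 0], [0, 0, 6.4], 1],
    [[0, 0, 0], [0, 0, 0], 1],
    [[0.017, 0.0082, 0], [0, 0, 0], 1],
    [[0.017, 0.0082, 0], [0, 0, 0], 1],
    [[0.017, 0.0082, 0], [0, 0, 0], 1],
    [[0.017, 0.0082, 0], [0, 0, 0], 1],
    [[0.0177, 0.0082, 0], [0, 0, 0], 1],
    [[0, 0, 0], [0, 0, 0], 1],
    [[0, 0, 0], [0, 0, 0], 1],
  ],
)

```text
time: 58.45
position: [0.4562, 0.1653, 0.2407]
tcp_rot: [[-0.902, -0.431, -0.002], [-0.431, 0.902, -0.0], [0.002, 0.0, -1.0]]
contact_force: [-0.7, 0.4, -1.0]
opening: 0.132
```

```bash
python3 - <<'E'
from m import *
st(); s=snapshot('scene'); t=snapshot('top')
cv2.imwrite('pics/s30.png',cv2.resize(s['frame'][150:290,190:350,::-1],None,fx=4.5,fy=4,interpolation=cv2.INTER_CUBIC))
for n,q in (('s',s),('t',t)):
    Q=toH(pts(q)); Q=Q[(Q[...,0]>-.02)&(Q[...,0]<.1)&(abs(Q[...,1])<.02)&(Q[...,2]>.14)]
    for z0 in np.arange(.14,.3,.02):
        r=Q[(Q[:,2]>z0)&(Q[:,2]<z0+.02)]
        if len(r): print(n,z0.round(3),len(r),r.mean(0).round(4),r.min(0).round(3),r.max(0).round(3))
    Q=toH(pts(q)); Q=Q[(Q[...,0]>.02)&(Q[...,0]<.1)&(abs(Q[...,1])<.02)&(Q[...,2]>.095)&(Q[...,2]<.12)]
    if len(Q): print('ball',len(Q),Q.mean(0).round(4))
E
```

```text
t 58.45 q [ 27.8  21.2 -66.1 106.6  21.2  66.1  69.8] open 0.132 tcp [0.4562 0.1653 0.2407] tcpH [-1.057e-01 -1.000e-04  2.407e-01] tipH [ 0.0187 -0.0002  0.1642]
 rodx [ 0.902  0.431 -0.002] yaw 25.55 F [-0.7  0.4 -1. ]
s 0.16 33 [0.0207 0.0019 0.1718] [ 0.016 -0.001  0.164] [0.025 0.005 0.18 ]
s 0.18 36 [0.0211 0.0016 0.1895] [ 0.018 -0.002  0.18 ] [0.025 0.005 0.2  ]
s 0.2 39 [0.0209 0.0016 0.2103] [ 0.018 -0.002  0.2  ] [0.024 0.004 0.22 ]
s 0.22 39 [0.0211 0.0018 0.2307] [ 0.017 -0.002  0.22 ] [0.025 0.004 0.239]
s 0.24 75 [0.0076 0.0023 0.2536] [-0.02  -0.002  0.241] [0.024 0.006 0.26 ]
s 0.26 16 [-0.0022  0.0007  0.2606] [-0.019 -0.001  0.26 ] [0.015 0.002 0.261]
```

View pics/s30.png

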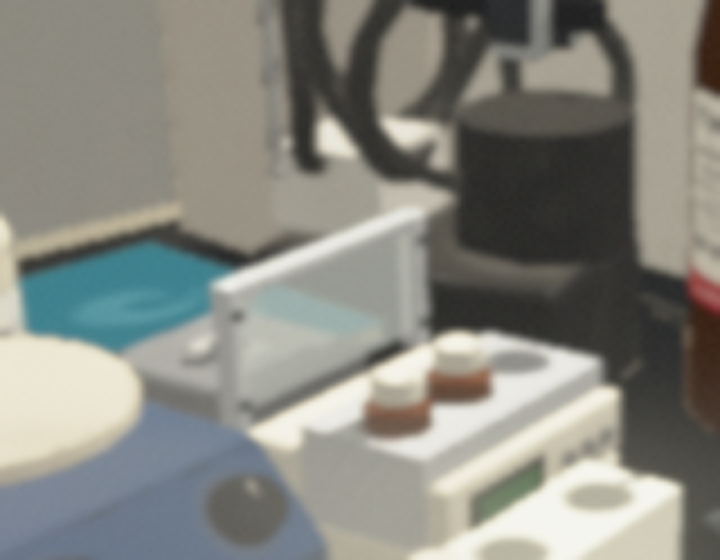

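Request:
move_arm(
  rows=[
    [[0.001, 0.0005, -0.01], [0, 0, 0], 1],
    [[0, 0, -0.015], [0, 0, 0], 1],
    [[0, 0, -0.015], [0, 0, 0], 1],
    [[0, 0, -0.015], [0, 0, 0], 1],
    [[0, 0, -0.015], [0, 0, 0], 1],
    [[0, 0, -0.006], [0, 0, 0], 1],
    [[0, 0, 0], [0, 0, 0], 1],
    [[0, 0, 0], [0, 0, 0], 1],
  ],
)

```text
time: 59.55
position: [0.4581, 0.1666, 0.1657]
tcp_rot: [[-0.902, -0.432, 0.001], [-0.432, 0.902, 0.0], [-0.001, 0.0, -1.0]]
contact_force: [-0.1, 0.9, -0.0]
opening: 0.135
```

```bash
python3 - <<'E'
from m import *
st(); s=snapshot('scene'); t=snapshot('top')
cv2.imwrite('pics/s31.png',cv2.resize(s['frame'][170:270,200:320,::-1],None,fx=6,fy=6,interpolation=cv2.INTER_CUBIC))
cv2.imwrite('pics/t31.png',cv2.resize(t['frame'][140:210,210:290,::-1],None,fx=7,fy=7,interpolation=cv2.INTER_CUBIC))
E
```

```text
t 59.55 q [ 23.   26.4 -61.7 111.7  27.5  58.2  64.3] open 0.135 tcp [0.4581 0.1666 0.1657] tcpH [-0.1034  0.0003  0.1657] tipH [0.0212 0.0003 0.0895]
 rodx [0.902 0.432 0.001] yaw 25.62 F [-0.1  0.9 -0. ]
```

View pics/s31.png

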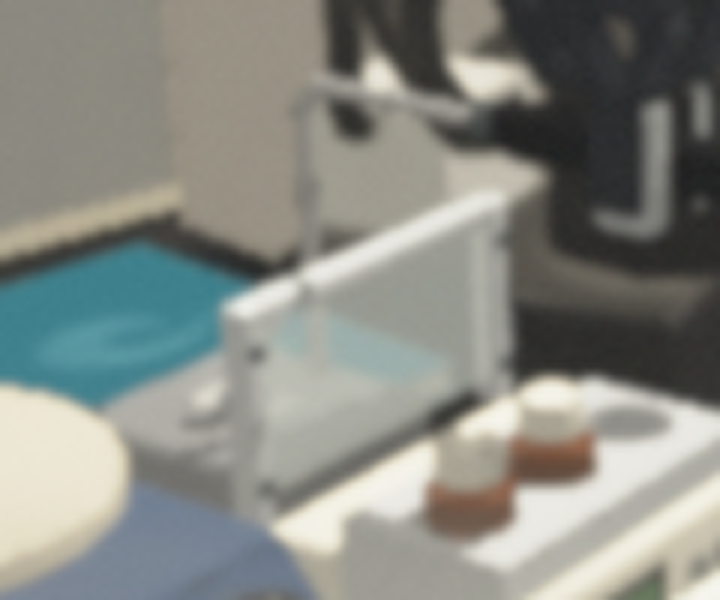

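View pics/t31.png

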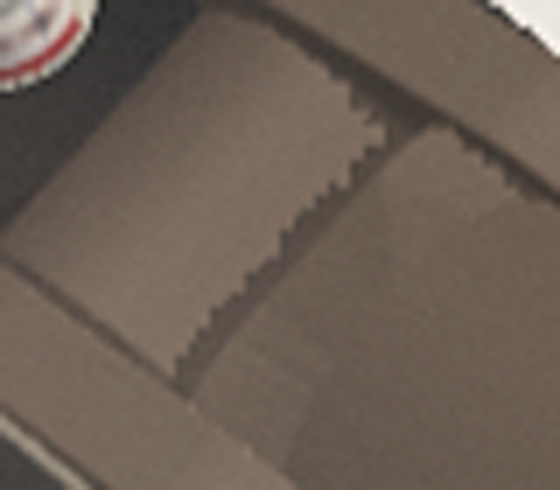

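```bash
python3 - <<'E'
from m import *
for n in ('top','scene'):
    q=snapshot(n);Q=toH(pts(q)); f=q['frame'].astype(int)
    m=(Q[...,0]>-.3)&(Q[...,0]<.1)&(abs(Q[...,1])<.12)&(Q[...,2]>.2)&((f.max(-1)-f.min(-1)<60))
    Q=Q[m]; 
    if n=='scene': Q=Q[(Q[:,2]<.41)]
    for z0 in np.arange(.2,.75,.03):
        r=Q[(Q[:,2]>z0)&(Q[:,2]<z0+.03)&(Q[:,1]>-.03)]
        if len(r)>5: print(n,z0.round(3),len(r),r.min(0).round(3),r.max(0).round(3))
E
```

```text
top 0.2 20 [-0.119  0.031  0.214] [-0.109  0.044  0.23 ]
top 0.23 117 [-0.119  0.036  0.23 ] [-0.093  0.065  0.26 ]
top 0.26 88 [-0.117  0.037  0.26 ] [-0.094  0.063  0.281]
top 0.5 179 [-0.194 -0.006  0.501] [-0.052  0.062  0.53 ]
top 0.53 2930 [-0.197 -0.03   0.53 ] [-0.047  0.061  0.56 ]
top 0.56 3227 [-0.23 -0.03  0.56] [-0.071  0.048  0.59 ]
top 0.59 2764 [-0.271 -0.03   0.59 ] [-0.134  0.004  0.62 ]
top 0.62 1062 [-0.273 -0.03   0.62 ] [-0.185 -0.017  0.639]
scene 0.2 490 [-0.12 -0.03  0.2 ] [0.038 0.049 0.23 ]
scene 0.23 773 [-0.123 -0.018  0.23 ] [-0.09   0.065  0.26 ]
scene 0.26 725 [-0.124 -0.029  0.26 ] [-0.092  0.063  0.29 ]
scene 0.29 896 [-0.142 -0.02   0.29 ] [-0.074  0.04   0.32 ]
scene 0.32 993 [-0.141 -0.028  0.32 ] [-0.07   0.039  0.35 ]
scene 0.35 1115 [-0.146 -0.022  0.35 ] [-0.073  0.043  0.38 ]
scene 0.38 1166 [-0.144 -0.017  0.38 ] [-0.074  0.045  0.41 ]
```

Request:
move_arm(
  rows=[
    [[0.0037, 0.0018, 0.003], [0, 0, 0], 1],
    [[0.0037, 0.0018, 0], [0, 0, 0], 1],
    [[0.0037, 0.0018, 0], [0, 0, 0], 1],
    [[0.0037, 0.0018, 0], [0, 0, 0], 1],
    [[0.0037, 0.0018, 0], [0, 0, 0], 1],
    [[0.0037, 0.0018, 0], [0, 0, 0], 1],
    [[0.0037, 0.0017, 0], [0, 0, 0], 1],
    [[0.0036, 0.0017, 0], [0, 0, 0], 1],
    [[0.0018, 0.0009, 0], [0, 0, 0], 1],
    [[0, 0, 0], [0, 0, 0], 1],
  ],
)

```text
time: 61.0
position: [0.4893, 0.1815, 0.1682]
tcp_rot: [[-0.902, -0.432, -0.0], [-0.432, 0.902, 0.0], [-0.0, 0.0, -1.0]]
contact_force: [0.0, 0.1, -0.7]
opening: 0.134
```

```bash
python3 - <<'E'
from m import *
st(); s=snapshot('scene'); t=snapshot('top')
cv2.imwrite('pics/s32.png',cv2.resize(s['frame'][170:270,200:320,::-1],None,fx=6,fy=6,interpolation=cv2.INTER_CUBIC))
for n,q in (('s',s),('t',t)):
    Q=toH(pts(q)); Q=Q[(Q[...,0]>.02)&(Q[...,0]<.1)&(abs(Q[...,1])<.02)&(Q[...,2]>.075)&(Q[...,2]<.13)]
    for z0 in np.arange(.075,.13,.008):
        r=Q[(Q[:,2]>z0)&(Q[:,2]<z0+.008)]
        if len(r): print(n,z0.round(3),len(r),r.mean(0).round(4),r.min(0).round(3),r.max(0).round(3))
E
```

```text
t 61.0 q [ 19.6  29.3 -59.9 107.1  29.1  60.5  63.6] open 0.134 tcp [0.4893 0.1815 0.1682] tcpH [-0.0689  0.0002  0.1682] tipH [0.0556 0.0003 0.0919]
 rodx [0.902 0.432 0.   ] yaw 25.6 F [ 0.   0.1 -0.7]
s 0.083 1 [0.0645 0.0021 0.0896] [0.065 0.002 0.09 ] [0.065 0.002 0.09 ]
s 0.091 5 [0.0646 0.0026 0.0951] [0.063 0.002 0.093] [0.067 0.004 0.098]
s 0.099 17 [0.0662 0.0018 0.1035] [ 0.058 -0.002  0.1  ] [0.072 0.004 0.106]
s 0.107 12 [0.0585 0.0029 0.1101] [ 0.055 -0.     0.108] [0.067 0.005 0.114]
s 0.115 16 [0.0572 0.0021 0.1192] [ 0.055 -0.002  0.115] [0.062 0.005 0.123]
s 0.123 9 [0.0579 0.0028 0.126 ] [0.056 0.001 0.123] [0.061 0.005 0.128]
```

View pics/s32.png

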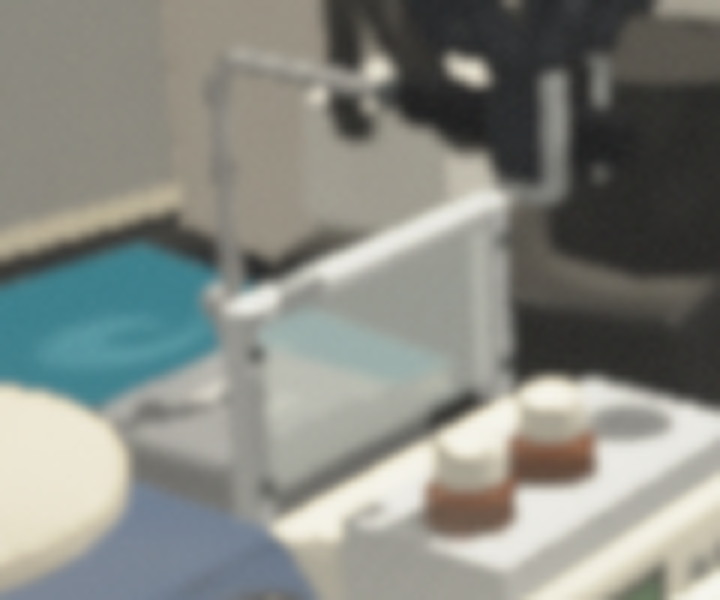

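Request:
move_arm(
  rows=[
    [[0.0014, 0.0006, 0], [0, 0, 0], 1],
    [[0.0009, 0.0004, 0], [0, 0, 0], 1],
    [[0, 0, 0], [0, 0, 0], 1],
  ],
)

```text
time: 61.48
position: [0.4914, 0.1824, 0.1683]
tcp_rot: [[-0.902, -0.432, -0.0], [-0.432, 0.902, -0.0], [0.0, 0.0, -1.0]]
contact_force: [-1.6, 0.1, -1.0]
opening: 0.138
```

```bash
python3 - <<'E'
from m import *
st(); s=snapshot('scene')
Q=toH(pts(s)); Q=Q[(Q[...,0]>.06)&(Q[...,0]<.1)&(abs(Q[...,1])<.02)&(Q[...,2]>.095)&(Q[...,2]<.11)]
print(len(Q),Q.mean(0).round(4),Q.max(0).round(4))
s0=np.load('scene0.npy',allow_pickle=True).item()
Q=toH(pts(s0)); Q=Q[(Q[...,0]>.06)&(Q[...,0]<.1)&(abs(Q[...,1])<.02)&(Q[...,2]>.095)&(Q[...,2]<.11)]
print('initially',len(Q),Q.mean(0).round(4),Q.max(0).round(4))
E
```

```text
t 61.475 q [ 19.4  29.5 -59.8 106.8  29.2  60.7  63.5] open 0.138 tcp [0.4914 0.1824 0.1683] tcpH [-6.650e-02  1.000e-04  1.683e-01] tipH [0.0579 0.0002 0.0919]
 rodx [ 0.902  0.432 -0.   ] yaw 25.61 F [-1.6  0.1 -1. ]
26 [0.0665 0.0026 0.1026] [0.0731 0.0064 0.1087]
initially 24 [0.0666 0.0015 0.1025] [0.0714 0.006  0.1072]
```

Request:
move_arm(
  rows=[
    [[0.0009, 0.0004, 0], [0, 0, 0], 1],
    [[0, 0, 0], [0, 0, 0], 1],
    [[-0.007, -0.0034, 0], [0, 0, 0], 1],
    [[-0.007, -0.0034, 0], [0, 0, 0], 1],
    [[0, 0, 0.015], [0, 0, 0], 1],
    [[0, 0, 0.02], [0, 0, 0], 1],
    [[0, 0, 0.02], [0, 0, 0], 1],
    [[0, 0, 0.018], [0, 0, 0], 1],
    [[0, 0, 0], [0, 0, 0], 1],
    [[-0.018, -0.0086, 0], [0, 0, 0], 1],
    [[-0.022, -0.0105, 0], [0, 0, 0], 1],
    [[-0.022, -0.0105, 0], [0, 0, 0], 1],
    [[-0.022, -0.0105, 0], [0, 0, 0], 1],
    [[-0.022, -0.0105, 0], [0, 0, 0], 1],
    [[0, 0, 0], [0, 0, 0], 1],
    [[0, 0, 0], [0, 0, 0], 1],
  ],
)

```text
time: 63.52
position: [0.3731, 0.1252, 0.2414]
tcp_rot: [[-0.902, -0.431, 0.001], [-0.431, 0.902, 0.0], [-0.001, -0.0, -1.0]]
contact_force: [-0.3, 0.0, -0.1]
opening: 0.137
```

```bash
python3 - <<'E'
from m import *
st(); s=snapshot('scene'); t=snapshot('top')
cv2.imwrite('pics/t33.png',cv2.resize(t['frame'][140:290,190:390,::-1],None,fx=3.5,fy=3.5,interpolation=cv2.INTER_CUBIC))
for q in (s,t):
    Q=toH(pts(q)); Q=Q[(Q[...,0]>.03)&(Q[...,0]<.1)&(abs(Q[...,1])<.02)&(Q[...,2]>.095)&(Q[...,2]<.11)]
    print(len(Q),Q.mean(0).round(4),Q.max(0).round(4))
E
```

```text
t 63.525 q [ 45.8   8.  -74.6 117.    8.8  61.2  82.6] open 0.137 tcp [0.3731 0.1252 0.2414] tcpH [-0.1979 -0.0003  0.2414] tipH [-0.0734 -0.0004  0.1652]
 rodx [0.902 0.431 0.001] yaw 25.54 F [-0.3  0.  -0.1]
24 [0.068  0.0015 0.1017] [0.0711 0.0055 0.1057]
27 [6.590e-02 1.000e-04 1.029e-01] [0.0731 0.0045 0.1078]
```

View pics/t33.png

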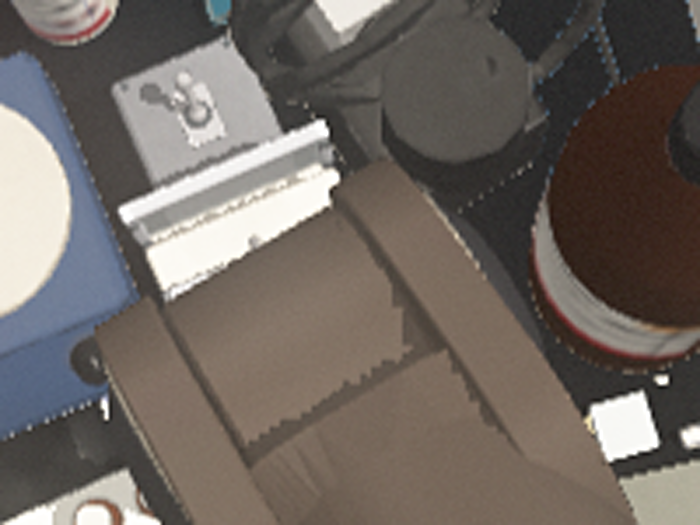

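Request:
move_arm(
  rows=[
    [[0.006, -0.015, 0], [0, 0, -6.4], 1],
    [[0.0065, -0.015, 0], [0, 0, -6.4], 1],
    [[0.0065, -0.015, 0], [0, 0, -6.4], 1],
    [[0.007, -0.0149, 0], [0, 0, -6.35], 1],
    [[0, 0, -0.02], [0, 0, 0], 1],
    [[0, 0, -0.025], [0, 0, 0], 1],
    [[0, 0, -0.025], [0, 0, 0], 1],
    [[0, 0, -0.02], [0, 0, 0], 1],
    [[0, 0, -0.02], [0, 0, 0], 1],
    [[0, 0, 0], [0, 0, 0], 1],
    [[0, 0, 0], [0, 0, 0], 1],
    [[0, 0, 0], [0, 0, 0], 1],
  ],
)

```text
time: 65.12
position: [0.399, 0.0658, 0.132]
tcp_rot: [[-1.0, -0.001, 0.001], [-0.001, 1.0, 0.0], [-0.001, 0.0, -1.0]]
contact_force: [-0.3, -1.1, -0.2]
opening: 0.137
```

```bash
python3 - <<'E'
from m import *
st(); o=observe()
from scipy.spatial.transform import Rotation as R
print(R.from_matrix(np.diag([-1,1,-1.])@o['tcp_rot'].T).as_rotvec(degrees=True).round(2))
s=snapshot('scene');cv2.imwrite('pics/s34.png',cv2.resize(s['frame'][160:310,300:440,::-1],None,fx=4,fy=4,interpolation=cv2.INTER_CUBIC))
E
```

```text
t 65.125 q [ 36.1  19.3 -60.4 124.   22.6  48.5  51.7] open 0.137 tcp [0.399  0.0658 0.132 ] tcpH [-0.2003 -0.0651  0.132 ] tipH [-0.0879 -0.1188  0.0558]
 rodx [1.    0.001 0.001] yaw 0.06 F [-0.3 -1.1 -0.2]
[-0.01  0.07 -0.06]
```

View pics/s34.png

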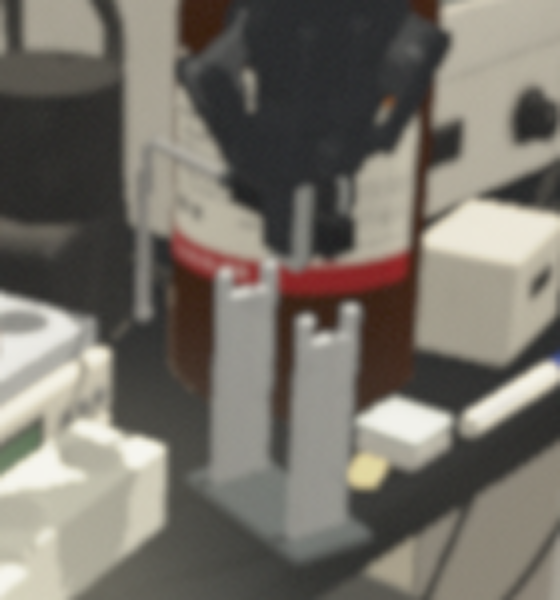

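Request:
move_arm(
  rows=[
    [[0.0002, -0.0003, -0.012], [0, 0, 0], 1],
    [[0, 0, -0.012], [0, 0, 0], 1],
    [[0, 0, -0.01], [0, 0, 0], 1],
    [[0, 0, -0.005], [0, 0, 0], 1],
    [[0, 0, -0.0015], [0, 0, 0], 1],
    [[0, 0, 0], [0, 0, 0], 1],
    [[0, 0, 0], [0, 0, 0], 1],
  ],
)

```text
time: 66.05
position: [0.3981, 0.0653, 0.0914]
tcp_rot: [[-1.0, -0.001, -0.001], [-0.001, 1.0, -0.002], [0.001, -0.002, -1.0]]
contact_force: [-7.2, -1.5, 18.0]
opening: 0.139
```

Request:
move_arm(
  rows=[
    [[0, 0, 0.0008], [0, 0, 0], 1],
    [[0, 0, 0], [0, 0, 0], 1],
    [[0, 0, 0], [0, 0, 0], 0.7],
    [[0, 0, 0], [0, 0, 0], 0.5],
    [[0, 0, 0], [0, 0, 0], 0.5],
    [[0, 0, 0], [0, 0, 0], 0.5],
    [[0, 0, 0.02], [0, 0, 0], 0.5],
    [[0, 0, 0.025], [0, 0, 0], 0.5],
    [[0, 0, 0.03], [0, 0, 0], 0.5],
    [[0, 0, 0.04], [0, 0, 0], 0.5],
    [[-0.01, 0, 0.03], [0, 0, 0], 0.5],
    [[-0.02, -0.03, 0], [0, 0, 0], 0.5],
    [[0, -0.05, 0], [0, 0, 0], 0.5],
    [[0, -0.05, 0], [0, 0, 0], 0.5],
    [[0, -0.05, 0], [0, 0, 0], 0.5],
    [[0.02, -0.05, 0], [0, 0, 0], 0.5],
    [[0.02, -0.04, 0], [0, 0, 0], 0.5],
    [[0, 0, 0], [0, 0, 0], 0.5],
    [[0, 0, 0], [0, 0, 0], 0.5],
  ],
)

```text
time: 68.42
position: [0.4083, -0.2039, 0.2363]
tcp_rot: [[-1.0, -0.002, -0.001], [-0.002, 1.0, 0.001], [0.001, 0.001, -1.0]]
contact_force: [0.3, 0.2, -0.2]
opening: 0.498
```

```bash
python3 - <<'E'
from m import *
st(); s=snapshot('scene');caps(s,'s');t=snapshot('top');caps(t,'t');save(t,'t35')
cv2.imwrite('pics/s35.png',cv2.resize(s['frame'][190:340,220:420,::-1],None,fx=4,fy=4,interpolation=cv2.INTER_CUBIC))
for n,P in (('s',pts(s)),('t',pts(t))):
    m=(P[...,1]>.045)&(P[...,1]<.085)&(P[...,0]>.36)&(P[...,0]<.54)&(P[...,2]>.1)&(P[...,2]<.125)
    Q=P[m]
    for a in np.arange(.36,.53,.02):
        r=Q[(Q[:,0]>a)&(Q[:,0]<a+.02)]
        if len(r): print(n,a.round(3),np.median(r,0).round(4),r[:,2].max().round(4))
    Q=toH(P); Q=Q[(Q[...,0]>.03)&(Q[...,0]<.1)&(abs(Q[...,1])<.02)&(Q[...,2]>.095)&(Q[...,2]<.11)]
    print('ball',len(Q),Q.mean(0).round(4))
E
```

```text
t 68.425 q [ 69.   13.6 -55.4 110.7  12.6  62.1  98.5] open 0.498 tcp [ 0.4083 -0.2039  0.2363] tcpH [-0.3084 -0.3123  0.2363] tipH [-0.196  -0.3658  0.1599]
 rodx [ 1.     0.002 -0.001] yaw 0.09 F [ 0.3  0.2 -0.2]
s 55 [304.1 241.1] [520.9 138.3] [25.3 10.4] zmax 0.0737
s 113 [286.1 292.5] [378.5 251.1] [19.2 19.3] zmax 0.0685
s 124 [270.1 303.6] [361.4 287. ] [19.2 18.8] zmax 0.069
s 81 [291.  237.5] [491.7 183. ] [18.2 17.4] zmax 0.1033
s 93 [277.4 245.3] [475.  217.8] [19.2 20.3] zmax 0.103
t 81 [234.3 280.7] [378.2 249.5] [18.1 18. ] zmax 0.0706
t 85 [216.2 288.7] [361.1 285.4] [20.  18.2] zmax 0.0711
t 87 [269.1 223.5] [490.  181.6] [19.7 18.6] zmax 0.1053
t 86 [250.7 231.4] [472.8 216.7] [18.6 19.2] zmax 0.1053
s 0.36 [0.3742 0.0691 0.1102] 0.1178
s 0.38 [0.3854 0.0714 0.1126] 0.1184
s 0.4 [0.4098 0.0713 0.1139] 0.1181
s 0.42 [0.4314 0.0715 0.1125] 0.1181
s 0.44 [0.4432 0.0714 0.1122] 0.1181
s 0.46 [0.4707 0.0676 0.1109] 0.1131
s 0.48 [0.4901 0.0685 0.1108] 0.1128
s 0.5 [0.5086 0.0678 0.1112] 0.1127
s 0.52 [0.5229 0.0684 0.1034] 0.107
ball 23 [0.0683 0.0014 0.1018]
t 0.36 [0.3769 0.0654 0.1148] 0.1204
t 0.38 [0.389  0.0656 0.1159] 0.12
t 0.4 [0.41   0.066  0.1166] 0.1205
t 0.42 [0.4319 0.0663 0.1154] 0.1201
t 0.44 [0.4469 0.0656 0.1141] 0.1199
t 0.46 [0.4716 0.0667 0.111 ] 0.1166
t 0.48 [0.4887 0.0652 0.1102] 0.1158
t 0.5 [0.5092 0.0654 0.1106] 0.1155
t 0.52 [0.5227 0.0654 0.1062] 0.1081
ball 26 [6.610e-02 1.000e-04 1.031e-01]
```

View pics/s35.png

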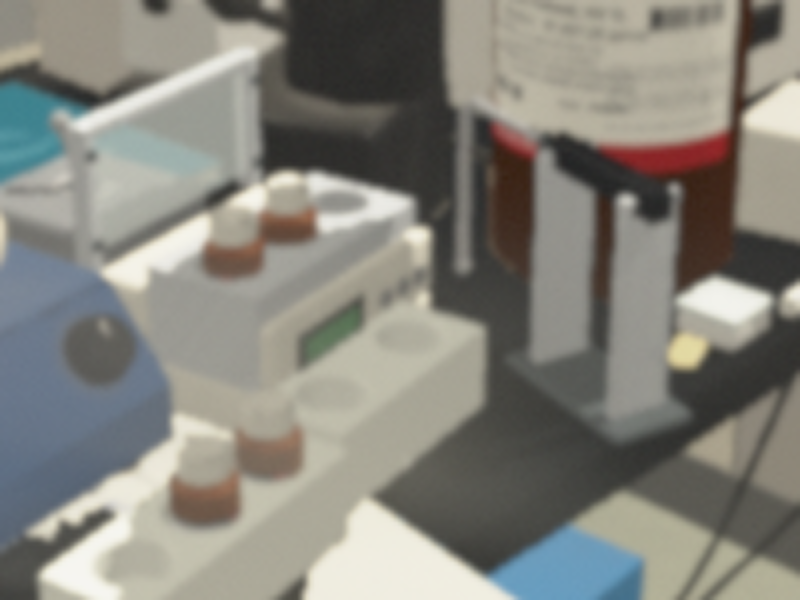

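View pics/t35.png

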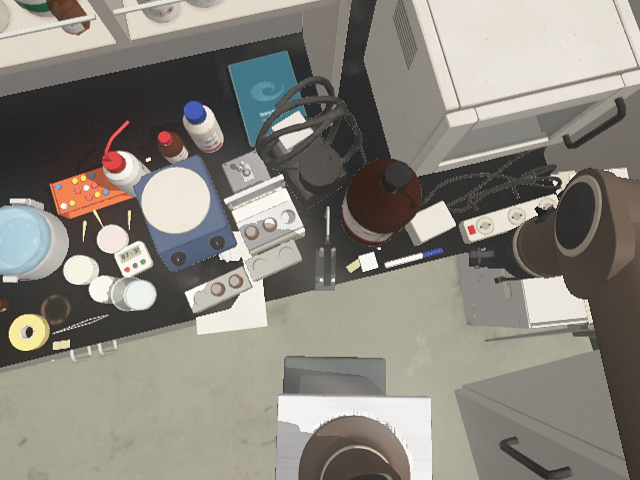

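```bash
python3 - <<'E'
from h import *
print(close_job())
E
```

```text
the job is handed in; nothing more can be done
None
```

The changeover is finished and handed in at about 68 s. The heater was switched off with the rod over the guard, and the two finished vials went into the rack (middle and right-hand holes). The two fresh vials from the carrier were seated in the left and middle wells. The heater was then switched on again the same way, and the rod was laid back in its rest.

**Last checks, with the robot clear:**
- **Toggle:** the ball is at x ≈ 66–68 mm, the same reading as at the start, so it is on. It read about 43 mm while off.
- **Vials:** the fresh caps are at 103 mm and the finished caps at 68–69 mm, so all four are fully down. The top camera reads 2 mm higher on both.
- **Rod:** it lies level, with the handle top at 118 mm and the rod line at 110–111 mm.

**What went less smoothly:** the first fresh vial touched the rim of its well with about 18 N. I lifted it, shifted it about 2 mm and it then went in freely. The carrier was knocked towards the rack late in the run, after it was already empty; the vials in the rack read the same positions afterwards. The rod's final lowering into its rest pressed with about 18 N.

No check failed or stayed in disagreement, apart from that 2 mm camera offset.

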